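Refill the sprung cartridge magazine of a clip setter

ROBOT

A 6-joint arm with a two-finger parallel gripper is mounted at the origin on a cart in front of the work surface, level with it; the furniture and walls round the work are solid. World frame = base frame: x ahead of the robot, y to its left, z up, the work surface at z = 0. Lengths are in mm, angles in degrees, forces in N, time in s.
With the tool pointing down it reaches from about 300 to 850 mm from the base axis. Payload 4.2 kg.
Tool frame: the origin (TCP) lies on the front face of the gripper's body, between the roots of the fingers; the fingertips stand 78 mm ahead of it and the grasp point (between the pads) lies 60 mm ahead of it; x points along the fingers, y is the direction in which the jaws open and shut, and the axes are right-handed (so a half turn about x gives the same grasp; the last joint's range is limited). The gripper opens to 91 mm and grips with 3 to 60 N. Pads are 32 mm wide; open, the fingers measure 118 mm over their backs; the gripper's body (76 mm by 178 mm) begins 60 mm behind the grasp point.
Start: joints at [74.313, 18.312, 89.639, -0, 72.044, -1.146], TCP at [144.373, 556.589, 292.276] pointing down, gripper open.
Joint ranges: [-177.97, 177.97], [-48.28, 115.42], [12.27, 149.76], [-77.06, 257.06], [2.81, 150.46], [-146.56, 146.56]. Speed limits (degrees/s): [147.25, 147.25, 180, 180, 180, 180].

INTERFACE

Orientations are given as [roll, pitch, yaw] about the fixed x, y, z axes, in that order (R = Rz(yaw) Ry(pitch) Rx(roll)).
In Python, from workcell import status, viewer, env gives the robot as it stands. The module is installed in compiled form; this text tells all that it offers.
- The arm moves only by the tool move_arm, never from a script. Its argument "moves" is a list of rows, each a list of 3 entries, a list of its own where there are three numbers: the shift along the tool's x, y, z in cm, then the turn about the tool's x in rad, then the gripper's target within -1 to 1 (fully open at 1, half-way at 0, shut at -1). A call has 1 to 20 rows; each row is the pose to reach, as a shift and turn from the pose commanded when the call began, along the tool's axes at that moment; what a row does not reach only later rows make up. A row lasts 1/8 s, in which the tool goes at most 62.5 mm and 10.7 degrees, less where a joint would pass 70% of its speed; a pose out of reach is approached as far as the arm can. A call with a gripper value outside its range is refused whole. The fingers move at their own pace and stop on an object; "force" is the grip in N (left out, the last holds). Time passes only in rows, so rows that repeat a pose let the fingers close. It gives the time, the measured TCP pose, the force and the opening at its end, in the units of the state.
- status.state(): the state, without advancing time (a new reading comes with each control period).
- viewer.grab_frame(name): name is "side" or "top"; returns the picture (384x512x3 uint8, red, green, blue); there is no depth.
- viewer.get_calibration(name): a dict with "camera_matrix" (3x3 intrinsics, pixels), "eye" and "rotation" of the camera in the world. Camera axes: x right, y down, z forward; pixel columns grow to the right and rows downward; lengths in mm; the calibration is good to about 2 mm. A picture is of the moment at which its call begins. get_calibration takes no time and is no camera call.
- env.job_done(): hands the job in, once; it reports no verdict.
The state is a dict: "time_s": time; "qpos": joint angles; "qvel": joint speeds; "effort": joint torques, N m; "ee_pos": TCP position; "ee_rot": TCP orientation; "force": force on the tool from outside, world axes, zero at the start; "torque": the same for the moment, N m; "gripper_width": finger opening in mm.
Only numpy, scipy, OpenCV 4.12 (cv2) and the standard library are available. Lean on these libraries where they do the work, as an engineer would, in place of code of your own. Each camera call takes 0.05 s, during which the arm holds its last target.

TASK

Refill the clip setter: load all white cartridges into the magazine tube, black nose first and the part-used one with the orange band before the others so that it is used up first; for each, press the sprung pusher back with the cartridge's tail, lower it into the gap on the rail and let go, so that the pusher drives it in and comes fully home. Clear the grey spent cartridge from the discharge rest into the grey tray as well, and when all that is done press the green button behind the tube to acknowledge the refill. The shells are thin: grip them with no more than 30 N, do not force the pusher against its end stop, and leave the other things on the table alone.

Things in the scene. Friction and masses are not known exactly. Their poses are not given: they have to be found in the camera images.
- mouth (a point): Centre of the mouth of the magazine, a level square aluminium tube on a fixed base plate. x points into the tube, y toward the robot's side, z up; 40 mm above the table, on the axis of a loaded cartridge. Inside: 36 mm wide, 35 high, 362 deep, room for five cartridges. Top 62 mm above the table with an 18 mm sight slot; the top strips begin 15 mm past the mouth.
- rail (a point): On the loading rail before the mouth, 41 mm to the mouth's -x: centre of a cartridge laid ready there, its nose 6 mm short of the mouth. Axes as the mouth. The rail is 22 mm wide, its top 16 mm below this point, level with the tube's floor, 24 mm above the table; the base plate is 6 mm high and reaches 55 mm to +y, 37 mm to -y. Lead-in plates flare to about 48 mm over the last 16 mm before the mouth.
- tube_end (a point): Centre of the closed inner end of the tube, at the grey setting head, 362 mm along x from the mouth; axes as the mouth.
- pusher (a joint): Travel of the sprung pusher back along the rail (mouth's -x), in m: 0 home, its face 4 mm inside the mouth; 0.092 at the end stop. The spring drives it home with 6 N at home, rising to 10.5 N at 0.08; damped, it runs home in about 1 s. A cartridge fits before the mouth from about 0.076 on.
- pusher_face (a point): Point on the upright front face of the pusher plate, 73 mm above the table, moving with it. The plate is 31 mm wide, 6 mm thick and reaches from 25 to 83 mm above the table, 21 mm higher than the tube, so a cartridge held just over the tube can press it back with its tail. Axes as the mouth: x toward the tube.
- discharge (a point): Where the centre of the spent cartridge first lies, on the discharge rest: a steel rail 22 mm wide, its top 24 mm above the table, that sticks out along the mouth's +y from the setting head (86 mm wide, 75 mm high; its side is 53 mm from this point). A lip at its outer end stands 8 mm higher. Axes as the mouth. A tall post of the conveyor frame rises behind the head: keep the arm clear of it.
- ack (a joint): Green spring button, 22 mm across, on the small grey control pod behind the tube (mouth's -y side, 150 mm past the mouth): 0 out, 0.006 fully pressed (straight down, 5 N); pressed counts from 0.004. Springs back by itself.
- ack_top (a point): Centre of the top of the green button; it moves down with the button. Round it: the pod's top, 50 mm above the table, and 40 mm to the mouth's +y the tube, 62 mm high.
- opened_mid (a point): The part-used clip cartridge, a square plastic stick, 70 mm long, 32 x 32 mm across, 70 g: white, black nose cap, blue tail cap, an orange band round it, brass clips in only part of its dark windows. This point is its centre; x runs lengthwise out through the black nose, y across, z up as it first lies (underside 16 mm below). Thin shell: grip with 30 N at most. Always present.
- full1_mid (a point): A full clip cartridge, a square plastic stick, 70 mm long, 32 x 32 mm across, 70 g: white, black nose cap, blue tail cap, brass clips all along its dark windows. This point is its centre; x runs lengthwise out through the black nose, y across, z up as it first lies (underside 16 mm below). Thin shell: grip with 30 N at most. May be absent (None).
- full2_mid (a point): A full clip cartridge, a square plastic stick, 70 mm long, 32 x 32 mm across, 70 g: white, black nose cap, blue tail cap, brass clips all along its dark windows. This point is its centre; x runs lengthwise out through the black nose, y across, z up as it first lies (underside 16 mm below). Thin shell: grip with 30 N at most. May be absent (None).
- full3_mid (a point): A full clip cartridge, a square plastic stick, 70 mm long, 32 x 32 mm across, 70 g: white, black nose cap, blue tail cap, brass clips all along its dark windows. This point is its centre; x runs lengthwise out through the black nose, y across, z up as it first lies (underside 16 mm below). Thin shell: grip with 30 N at most. May be absent (None).
- full4_mid (a point): A full clip cartridge, a square plastic stick, 70 mm long, 32 x 32 mm across, 70 g: white, black nose cap, blue tail cap, brass clips all along its dark windows. This point is its centre; x runs lengthwise out through the black nose, y across, z up as it first lies (underside 16 mm below). Thin shell: grip with 30 N at most. May be absent (None).
- spent_mid (a point): The spent cartridge, all grey with a black nose cap and empty dark windows, 70 x 32 x 32 mm, 70 g; it lies on the discharge rest along the mouth's y axis. This point is its centre; x runs lengthwise through the nose, z is up. Not more than 30 N of grip.
- tray: Open grey plastic tray for empties, 100 x 100 mm outside, 40 mm high, walls 3 mm; origin at the centre of its underside, x and y along its sides, z up. Fixed in the episode.
- box_blades: Bystander: small white and blue carton, 35 x 75 x 45 mm; origin at the centre of its underside.
- tape_roll: Bystander: roll of white tape lying flat, 59 x 58 x 24 mm; origin at the centre of its underside.

How it is judged:
By the outcome, as a careful person would: the job done as asked, in the order asked, and still so for the second after the job is handed in, with the robot touching nothing.
Of full1, full2, full3, full4 only 2 to 4 are there at a start; the rules pass over those that are not, and their reading is None.
At some moment in a run one of opened, full1, full2, full3, full4 may be knocked a few centimetres aside while the robot is not near it.
Once in a run the grip may slacken for a moment while it holds something.
It also fails if it takes over 210 s, if anything falls off the work surface, if the arm or the gripper's body presses on something with over 40 N, if the wrist force passes 120 N, or if a joint passes its speed limit or range.

## Working session

There is one attempt and no reset: what is moved stays moved. The work goes in short steps, Python scripts to look and compute and a tool call to move; the robot and the scene stay as the last step left them, time stands still between calls to the robot, and variables do not carry over. Pictures are saved under pics/ and viewed, and the job is handed in when it is done.

Besides the shell and the picture viewer there is one more tool, called after ">>>" as name(argument=value, ...), one argument or row to a line, values as JSON. move_arm: Moves the arm, as the interface text tells. Its arguments: {"type":"object","properties":{"moves":{"type":"array","items":{"type":"array"}},"force":{"type":"number"}},"required":["moves"]}

```bash
mkdir -p pics; ls; python3 - <<'E'
from workcell import status, viewer, env
import cv2,numpy as np
s=status.state()
for k,v in s.items(): print(k,np.round(v,3))
for n in ("side","top"):
    c=viewer.get_calibration(n)
    for k,v in c.items(): print(n,k,np.round(v,4).tolist())
    f=viewer.grab_frame(n)
    cv2.imwrite(f"pics/{n}0.png",cv2.resize(f[:,:,::-1],None,fx=1.5,fy=1.5,interpolation=cv2.INTER_CUBIC))
    np.save(f"{n}0.npy",f)
E
```

```text
pics
time_s 0.0
qpos [74.314 18.352 89.706 -0.    72.044 -1.146]
qvel [-0.005  0.062 -0.058 -0.035  0.01   0.006]
effort [-1.0000e-03 -4.1247e+01 -2.3197e+01  7.3000e-02  4.6000e-02 -0.0000e+00]
ee_pos [144.257 556.237 291.42 ]
ee_rot [ -90.889   89.898 -105.429]
force [-0.159  0.164 -0.021]
torque [ 0.013 -0.037  0.008]
gripper_width 91.441
side camera_matrix [[354.5976, 0.0, 256.8532], [0.0, 354.5976, 197.7138], [0.0, 0.0, 1.0]]
side eye [429.9531, 800.3786, 625.4735]
side rotation [-119.7714, -1.321, -172.1438]
top camera_matrix [[394.0569, 0.0, 261.6714], [0.0, 394.0569, 186.0598], [0.0, 0.0, 1.0]]
top eye [322.9507, -164.2081, 1148.548]
top rotation [-168.5047, -0.0242, -87.3711]
```

View pics/side0.png

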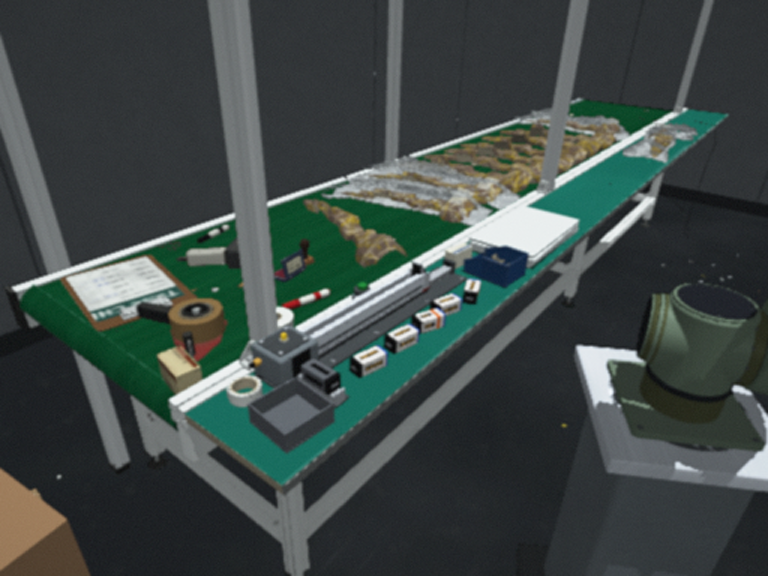

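View pics/top0.png

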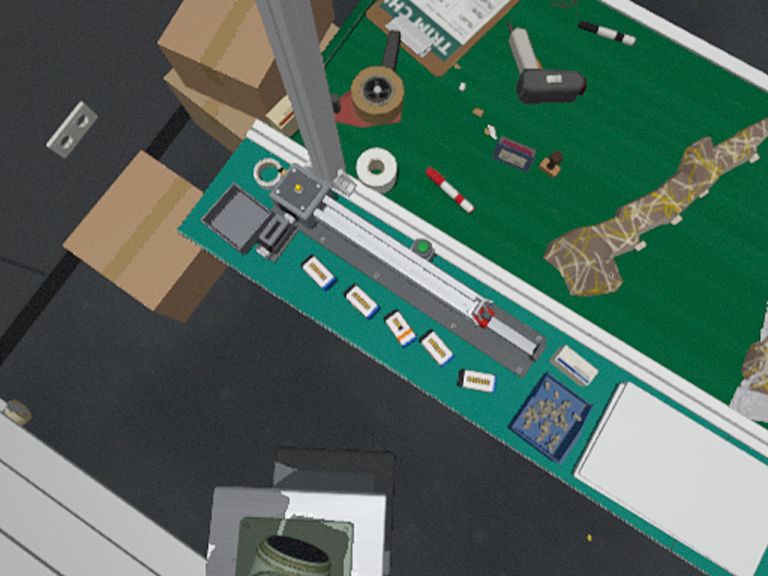

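```bash
cat > h.py <<'E'
import numpy as np, cv2
from scipy.spatial.transform import Rotation as Ro
from workcell import status, viewer, env
def cam(n):
    c=viewer.get_calibration(n)
    return np.array(c["camera_matrix"]),np.array(c["eye"],float),Ro.from_euler('xyz',c["rotation"],degrees=True).as_matrix()
def ray(n,uv,z):
    K,e,R=cam(n); uv=np.atleast_2d(np.array(uv,float))
    d=(R@np.linalg.inv(K)@np.c_[uv,np.ones(len(uv))].T).T
    return e+d*((z-e[2])/d[:,2])[:,None]
def proj(n,P):
    K,e,R=cam(n); P=np.atleast_2d(np.array(P,float))
    p=(K@R.T@(P-e).T).T
    return p[:,:2]/p[:,2:]
def crop(f,x0,y0,x1,y1,s,name):
    cv2.imwrite(f"pics/{name}.png",cv2.resize(f[y0:y1,x0:x1,::-1],None,fx=s,fy=s,interpolation=cv2.INTER_CUBIC))
E
python3 - <<'E'
from h import *
print(proj("top",[[0,0,0],[144,556,292],[0,0,300]]).round(1))
print(proj("side",[[0,0,0],[144,556,292]]).round(1))
f=np.load("top0.npy"); 
crop(f,115,90,275,210,5,"topA"); crop(f,235,140,395,260,5,"topB")
f=np.load("side0.npy"); crop(f,140,170,340,310,4,"sideA")
E
```

```text
[[195.2 385.4]
 [-92.5 338.5]
 [169.8 431. ]]
[[450.5 268. ]
 [574.  397.8]]
```

View pics/topA.png

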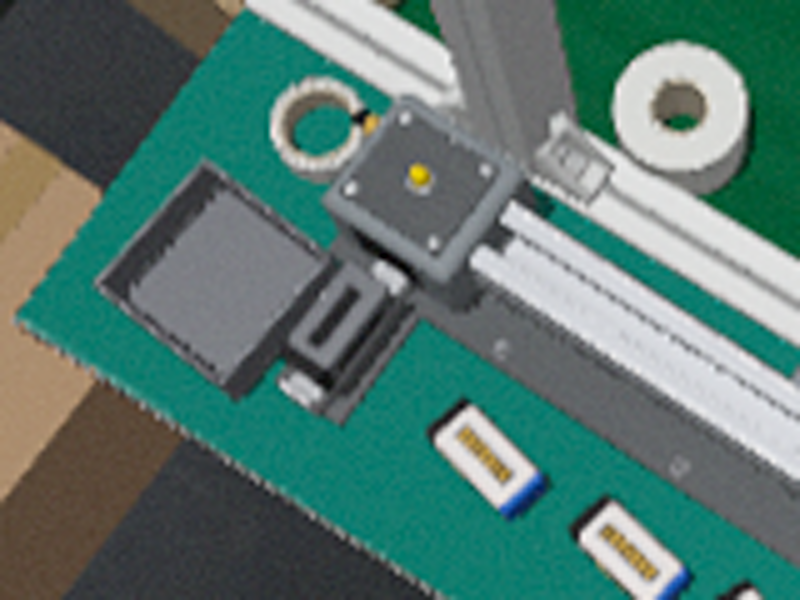

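View pics/topB.png

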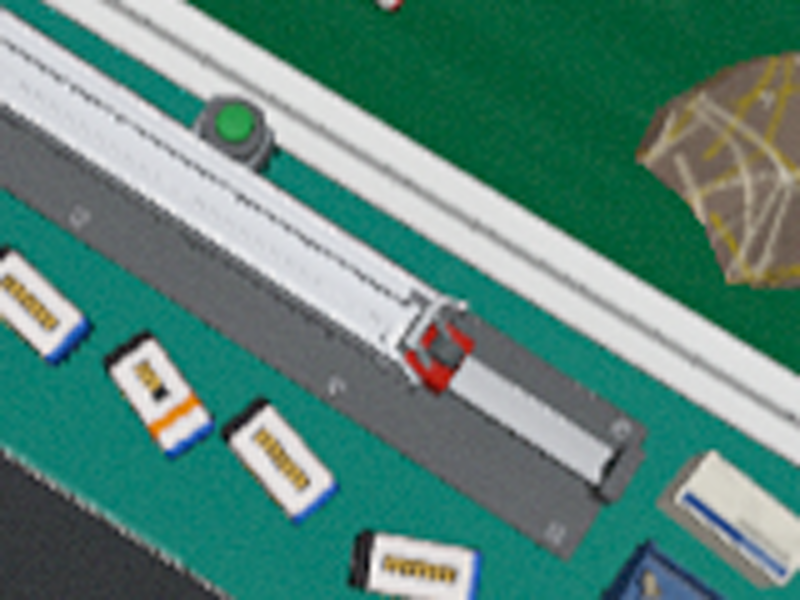

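View pics/sideA.png

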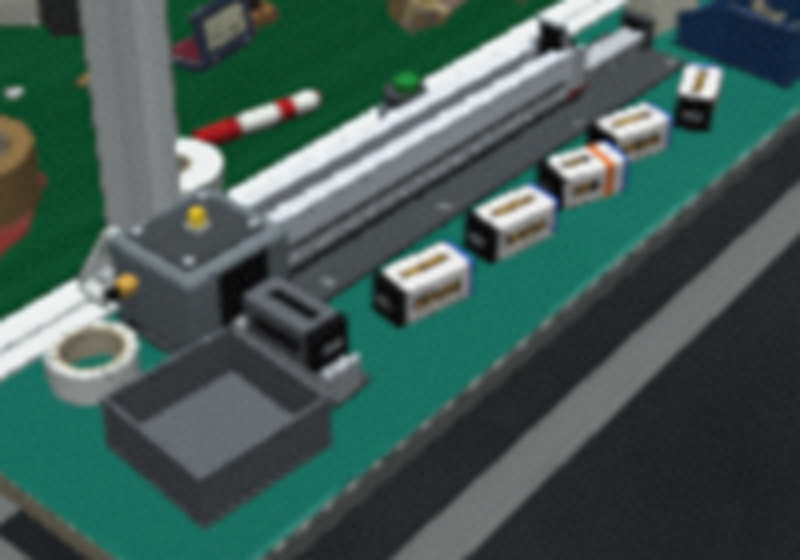

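```bash
cat > seg.py <<'E'
from h import *
def carts(f,n,lo=150,box=None):
    hsv=cv2.cvtColor(f,cv2.COLOR_RGB2HSV)
    H,S,V=[hsv[...,i].astype(int) for i in range(3)]
    green=(H>70)&(H<98)&(S>100)&(V>40)
    white=(S<60)&(V>160)
    return H,S,V,green,white
def dumps(n,f,x0,y0,x1,y1):
    H,S,V,g,w=carts(f,n)
    return
if __name__=="__main__":
    for n in ("top","side"):
        f=np.load(n+"0.npy"); H,S,V,g,w=carts(f,n)
        # table polygon: nongreen blobs enclosed
        m=(~g).astype(np.uint8)
        k,lab,st,ce=cv2.connectedComponentsWithStats(m,connectivity=4)
        for i in range(1,k):
            if 60<st[i,4]<1500:
                cs=[c for c in cv2.findContours((lab==i).astype(np.uint8),0,1)[0]]
                mm=cs[0]
                (cx,cy),wh,a=cv2.minAreaRect(mm)
                nw=(w&(lab==i)).sum()
                print(n,st[i].tolist(),"nw",nw,ce[i].round(1),ray(n,ce[i],16)[0].round(1))
E
python3 seg.py
```

```text
top [338, 14, 53, 56, 1353] nw 252 [360.5  49.2] [1007.6 -445.5   16. ]
top [385, 14, 39, 17, 236] nw 80 [405.2  21.9] [1110.6 -589.1   16. ]
top [328, 90, 29, 24, 421] nw 0 [342.4 102. ] [ 827.1 -389.5   16. ]
top [359, 100, 16, 19, 192] nw 0 [367.6 109. ] [ 807.8 -466.3   16. ]
top [283, 111, 34, 32, 285] nw 103 [299.2 126. ] [ 743.7 -259.    16. ]
top [200, 170, 24, 24, 292] nw 171 [212.2 181.4] [560.3  -8.2  16. ]
top [229, 190, 24, 23, 293] nw 170 [240.7 200.6] [507.  -95.1  16. ]
top [256, 207, 22, 25, 293] nw 155 [266.5 218.5] [ 458.3 -172.4   16. ]
top [280, 220, 23, 25, 299] nw 175 [290.6 231.7] [ 423.4 -243.1   16. ]
top [366, 230, 33, 28, 491] nw 307 [382.2 243.6] [ 401.7 -504.9   16. ]
top [305, 246, 27, 16, 313] nw 186 [317.8 253.5] [ 365.6 -322.    16. ]
side [202, 132, 70, 47, 1118] nw 0 [237.6 155.1] [ 695.9 -613.8   16. ]
side [234, 230, 25, 21, 373] nw 130 [245.7 240.1] [559.8  -9.9  16. ]
```

```bash
python3 - <<'E'
from seg import *
f=np.load("top0.npy"); H,S,V,g,w=carts(f,"top")
k,lab,st,ce=cv2.connectedComponentsWithStats((~g).astype(np.uint8),connectivity=4)
for i in range(1,k):
    if 280<st[i,4]<320 and 195<st[i,0]<320 and st[i,1]>160:
        x,y,ww,hh=st[i,:4]
        sub=f[y-4:y+hh+4,x-4:x+ww+4]; L=(lab==i)[y-4:y+hh+4,x-4:x+ww+4]
        up=cv2.resize(sub,None,fx=6,fy=6,interpolation=cv2.INTER_CUBIC)
        Lu=cv2.resize(L.astype(np.uint8)*255,None,fx=6,fy=6,interpolation=cv2.INTER_CUBIC)>127
        hs=cv2.cvtColor(up,cv2.COLOR_RGB2HSV).astype(int)
        def pts(m): 
            v,u=np.nonzero(m); return np.c_[(u+.5)/6-.5+x-4,(v+.5)/6-.5+y-4]
        def rect(m,z):
            P=ray("top",pts(m),z)[:,:2].astype(np.float32); return cv2.minAreaRect(cv2.convexHull(P))
        wh=cv2.morphologyEx(((hs[...,1]<70)&(hs[...,2]>150)&Lu).astype(np.uint8),cv2.MORPH_OPEN,np.ones((5,5)))
        n_,l_,s_,_=cv2.connectedComponentsWithStats(wh)
        blue=(hs[...,0]>105)&(hs[...,0]<130)&(hs[...,1]>120)&(hs[...,2]>90)&Lu
        blk=(hs[...,2]<70)&Lu
        orange=(hs[...,0]<20)&(hs[...,1]>150)&(hs[...,2]>150)&Lu
        r1=rect(wh>0,32); r2=rect(Lu,16)
        def long(r):
            b=cv2.boxPoints(r); e=b[1]-b[0]; e2=b[2]-b[1]
            if np.hypot(*e2)>np.hypot(*e): e=e2
            return np.degrees(np.arctan2(e[1],e[0]))%180
        cb=ray("top",pts(blue),25)[:,:2].mean(0); ck=ray("top",pts(blk),25)[:,:2].mean(0)
        d=ck-cb
        print(ray("top",ce[i],16)[0,:2].round(1),"white",np.round(r1[0],1),np.round(r1[1],1),round(long(r1),1),"sil",np.round(r2[0],1),np.round(r2[1],1),round(long(r2),1),"nosedir",np.degrees(np.arctan2(d[1],d[0])).round(1),"or",orange.sum())
crop(f,295,185,375,245,10,"mouth"); crop(f,150,105,230,165,10,"head")
f=np.load("side0.npy");crop(f,255,165,335,225,10,"mouthS")
E
```

```text
[560.3  -8.2] white [558.7  -8. ] [57.7 32.1] 47.1 sil [560.1  -7.5] [76.9 37.4] 47.6 nosedir 48.0 or 0
[507.  -95.1] white [505.5 -95. ] [57.6 32.5] 49.3 sil [506.6 -94.9] [75.3 38.4] 50.1 nosedir 50.6 or 0
[ 458.3 -172.4] white [ 456.8 -172.1] [58.1 32. ] 37.8 sil [ 458.7 -172.3] [72.  37.7] 37.6 nosedir 39.0 or 781
[ 423.4 -243.1] white [ 422.3 -242.8] [57.4 32.8] 43.0 sil [ 423.8 -242.9] [71.1 38.4] 42.7 nosedir 43.6 or 0
[ 365.6 -322. ] white [ 365.2 -322.3] [56.7 33.5] 83.1 sil [ 365.7 -321.5] [75.7 37.6] 83.2 nosedir 82.8 or 0
```

View pics/mouth.png

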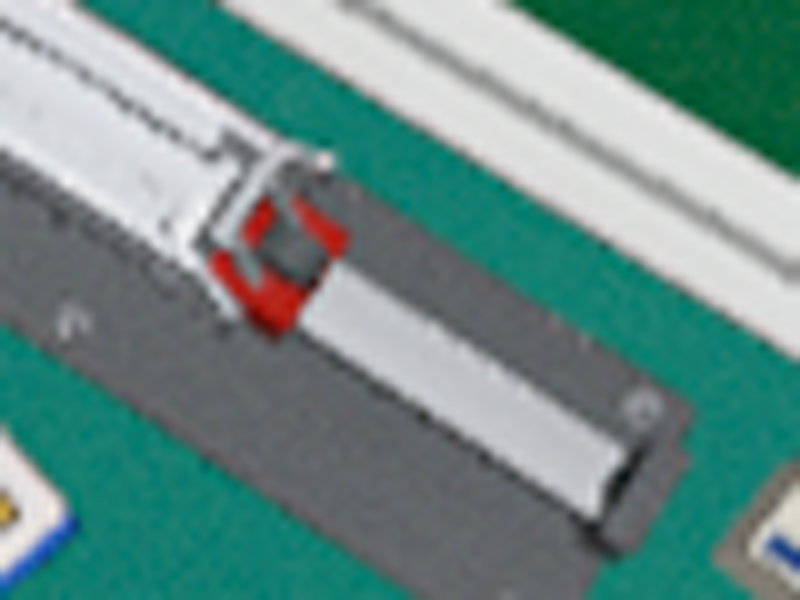

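View pics/head.png

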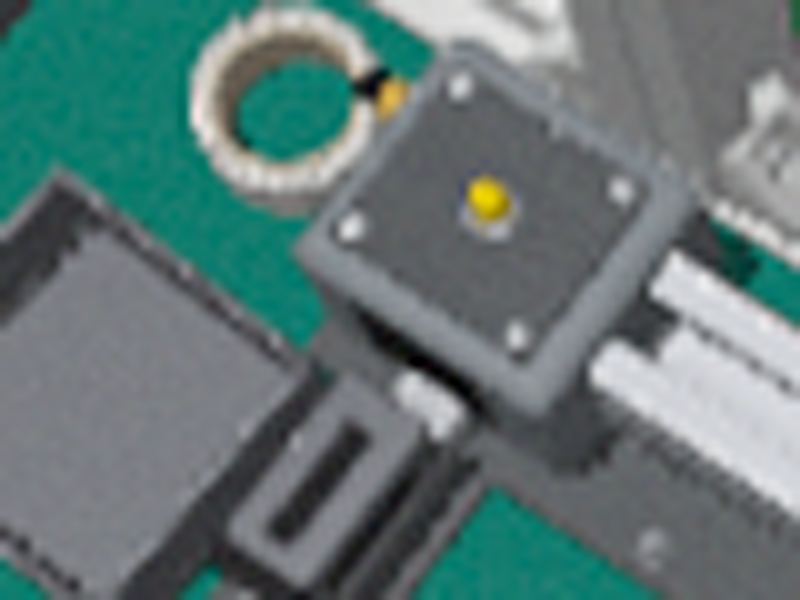

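View pics/mouthS.png

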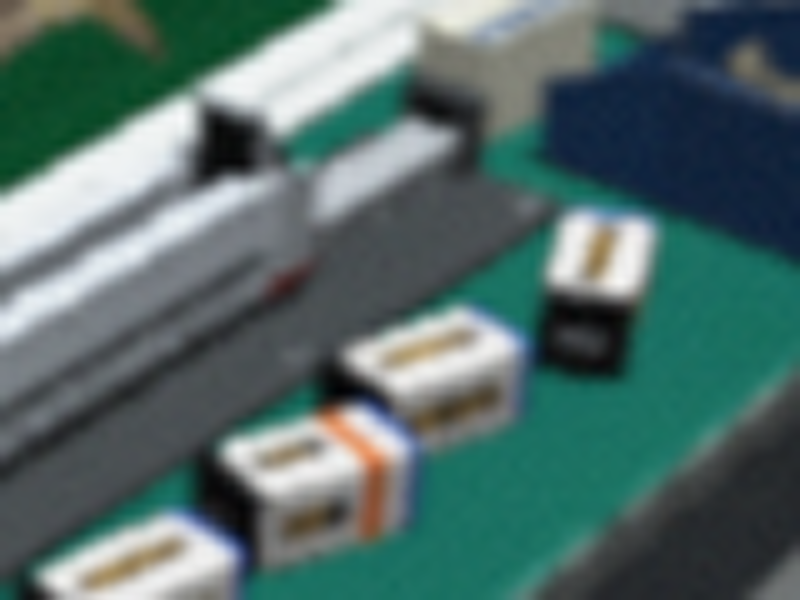

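```bash
python3 - <<'E'
from seg import *
f=np.load("top0.npy")
def comp(x0,y0,x1,y1,cond,seed,s=6):
    up=cv2.resize(f[y0:y1,x0:x1],None,fx=s,fy=s,interpolation=cv2.INTER_CUBIC)
    hs=cv2.cvtColor(up,cv2.COLOR_RGB2HSV).astype(int)
    m=cond(hs[...,0],hs[...,1],hs[...,2]).astype(np.uint8)
    k,lab=cv2.connectedComponents(m,connectivity=4)
    l=lab[int((seed[1]-y0)*s),int((seed[0]-x0)*s)]
    if l==0: print("seed miss");
    v,u=np.nonzero(lab==l)
    return np.c_[(u+.5)/s-.5+x0,(v+.5)/s-.5+y0]
def R(P): 
    r=cv2.minAreaRect(cv2.convexHull(P[:,:2].astype(np.float32))); b=cv2.boxPoints(r)
    e=[b[1]-b[0],b[2]-b[1]]; e=max(e,key=lambda t:np.hypot(*t))
    return np.round(r[0],1),np.round(r[1],1),round(np.degrees(np.arctan2(e[1],e[0]))%180,2)
p=comp(320,205,365,245,lambda H,S,V:(V>150)&(S<50),(342,224)); print("rail",len(p),*R(ray("top",p,24)))
p=comp(270,140,300,175,lambda H,S,V:(H>50)&(H<75)&(S>120)&(V>70),(282,164)); print("btn",len(p),*R(ray("top",p,55)), p.mean(0))
p=comp(210,140,345,225,lambda H,S,V:(V>150)&(S<40),(280,186)); print("tube",len(p),*R(ray("top",p,62)))
P=ray("top",p,62)[:,:2]
# line fits of both long edges: bin along 59deg-ish axis
for a in (58,):
    pass
r=cv2.minAreaRect(P.astype(np.float32)); 
th=np.radians(R(P)[2]); d=np.array([np.cos(th),np.sin(th)]); nn=np.array([-d[1],d[0]])
s=P@d; t=P@nn
b=np.arange(s.min(),s.max(),10)
lo=[];hi=[]
for x in b:
    q=(s>=x)&(s<x+10); lo.append(t[q].min()); hi.append(t[q].max())
print(np.round(b,0)[::3]); print(np.round(lo,1)); print(np.round(hi,1))
# base plate mask
p=comp(140,120,370,265,lambda H,S,V:(S<60)&(V<130)&(V>50),(320,224)); print("plate",len(p))
P=ray("top",p,6)[:,:2]; s=P@d; t=P@nn
b=np.arange(s.min(),s.max(),20); print(np.round(s.min()),np.round(s.max()))
print([ (round(x),round(t[(s>=x)&(s<x+20)].min(),1),round(t[(s>=x)&(s<x+20)].max(),1)) for x in b]); print(d,nn)
E
```

```text
rail 9376 [ 453.3 -385.3] [100.1  22.7] 58.76
btn 1595 [ 611.2 -208.3] [21.1 21.5] 138.32 [281.45804598 164.20632184]
tube 67667 [ 587.7 -167.5] [377.9  53.1] 57.97
[-19.  11.  41.  71. 101. 131. 161. 191. 221. 251. 281. 311. 341.]
[-611.8 -612.1 -610.6 -610.8 -610.6 -610.3 -610.5 -610.1 -610.  -609.8
 -609.8 -609.8 -609.7 -609.9 -610.4 -609.5 -608.9 -609.8 -613.6 -608.9
 -608.9 -608.7 -608.8 -609.  -608.2 -608.4 -608.  -607.7 -607.7 -607.8
 -607.8 -607.8 -607.9 -603.  -595.9 -589.1 -582.3 -575.1]
[-560.5 -564.1 -564.2 -564.4 -564.2 -564.1 -564.  -563.5 -563.5 -563.4
 -563.3 -563.3 -563.1 -563.1 -562.7 -562.7 -562.7 -562.6 -562.2 -562.2
 -562.3 -562.2 -561.9 -562.  -561.8 -561.8 -561.7 -561.2 -561.2 -561.1
 -561.3 -561.  -561.2 -560.7 -560.8 -560.6 -560.5 -560.6]
plate 136989
-154.0 551.0
[(-154, np.float64(-625.3), np.float64(-534.6)), (-134, np.float64(-625.4), np.float64(-534.1)), (-114, np.float64(-625.1), np.float64(-534.2)), (-94, np.float64(-624.4), np.float64(-533.9)), (-74, np.float64(-624.2), np.float64(-533.8)), (-54, np.float64(-624.2), np.float64(-533.3)), (-34, np.float
[... 735 characters left out ...]
6, np.float64(-571.8), np.float64(-529.6)), (306, np.float64(-571.4), np.float64(-529.4)), (326, np.float64(-571.3), np.float64(-529.2)), (346, np.float64(-628.0), np.float64(-528.7)), (366, np.float64(-638.4), np.float64(-446.9)), (386, np.float64(-554.3), np.float64(-444.1)), (406, np.float64(-554.0), np.float64(-446.2)), (426, np.float64(-553.9), np.float64(-424.6)), (446, np.float64(-553.4), np.float64(-424.9)), (466, np.float64(-555.9), np.float64(-425.8)), (486, np.float64(-531.8), np.float64(-427.0)), (506, np.float64(-532.7), np.float64(-428.3)), (526, np.float64(-534.0), np.float64(-432.3)), (546, np.float64(-523.9), np.float64(-455.9))]
[0.5303632 0.8477705] [-0.8477705  0.5303632]
```

```bash
cat > ax.py <<'E'
from h import *
TH=np.radians(58.6); D=np.array([np.cos(TH),np.sin(TH)]); N=np.array([-D[1],D[0]])
A0=np.array([453.3,-385.3])  # point on axis (rail strip centre)
def st(P): 
    P=np.atleast_2d(P)[:,:2]-A0; return np.c_[P@D,P@N].round(1)
def xy(s,t): return A0+s*D+t*N
E
python3 - <<'E'
from ax import *
def T(X,Y): return (295+(X+.5)/10-.5,185+(Y+.5)/10-.5)
def S(X,Y): return (255+(X+.5)/10-.5,165+(Y+.5)/10-.5)
for nm,z,l in [("band",83,[(225,240),(290,150),(262,195)]),("band62",62,[(225,240),(290,150),(330,160),(185,250),(230,320),(215,150)]),("dark",83,[(240,215),(330,280),(290,205)]),("red24",24,[(260,205),(215,260),(280,330),(345,240)]),("railend",24,[(632,445),(600,515),(340,262),(302,322)])]:
    print(nm,[ (p,st(ray("top",T(*p),z))[0].tolist()) for p in l])
for nm,z,l in [("face",83,[(203,95),(265,115)]),("tubeend62",62,[(300,170),(195,170)]),("low",24,[(275,290),(310,265),(315,225)])]:
    print(nm,[ (p,st(ray("side",S(*p),z))[0].tolist()) for p in l])
# setting head & discharge etc
def Hd(X,Y): return (150+(X+.5)/10-.5,105+(Y+.5)/10-.5)
print("head75",[(p,st(ray("top",Hd(*p),75))[0].tolist()) for p in [(300,250),(460,45),(695,190),(545,410)]])
print("spent56",[(p,st(ray("top",Hd(*p),56))[0].tolist()) for p in [(230,525),(300,585),(350,380),(425,430)]])
print("tubefar62",[(p,st(ray("top",Hd(*p),62))[0].tolist()) for p in [(650,285),(590,370)]])
E
```

```text
band [((225, 240), [81.5, 13.9]), ((290, 150), [80.1, -17.0]), ((262, 195), [79.7, -2.2])]
band62 [((225, 240), [80.7, 9.8]), ((290, 150), [79.2, -21.8]), ((330, 160), [68.5, -25.7]), ((185, 250), [88.4, 18.4]), ((230, 320), [67.6, 27.9]), ((215, 150), [96.6, -10.1])]
dark [((240, 215), [81.8, 5.8]), ((330, 280), [51.9, 7.2]), ((290, 205), [71.9, -4.1])]
red24 [((260, 205), [76.4, -12.1]), ((215, 260), [78.6, 8.7]), ((280, 330), [52.3, 15.3]), ((345, 240), [50.7, -17.2])]
railend [((632, 445), [-48.4, -13.0]), ((600, 515), [-51.2, 9.1]), ((340, 262), [48.5, -10.9]), ((302, 322), [48.3, 9.8])]
face [((203, 95), [86.6, -11.2]), ((265, 115), [84.8, 14.3])]
tubeend62 [((300, 170), [76.5, 24.8]), ((195, 170), [101.0, -2.6])]
low [((275, 290), [95.4, 30.4]), ((310, 265), [72.3, 29.0]), ((315, 225), [46.3, 12.9])]
head75 [((300, 250), [529.9, 40.0]), ((460, 45), [528.5, -36.2]), ((695, 190), [446.6, -38.1]), ((545, 410), [443.9, 39.6])]
spent56 [((230, 525), [504.5, 114.8]), ((300, 585), [477.2, 117.9]), ((350, 380), [501.6, 60.5]), ((425, 430), [474.8, 60.5])]
tubefar62 [((650, 285), [444.6, -10.3]), ((590, 370), [444.0, 20.3])]
```

```bash
cat > plan.py <<'E'
from ax import *
from seg import carts
def pose():
    s=status.state(); return np.array(s["ee_pos"]),Ro.from_euler('xyz',s["ee_rot"],degrees=True).as_matrix(),s
def plan(x,y,z,jaw,label=""):
    """target TCP xyz, jaw axis angle (deg, mod 180)"""
    p,R,s=pose()
    d=R.T@(np.array([x,y,z])-p)/10
    jy=R[:,1]; cur=np.degrees(np.arctan2(jy[1],jy[0]))
    dl=(jaw-cur+90)%180-90       # world yaw change
    # turn about tool x (down): yaw world = -turn
    print(label,"shift cm",d.round(2).tolist(),"turn rad",round(-np.radians(dl),3)," [yaw change",round(dl,1),"q6",round(s['qpos'][5],1),"] dist mm",round(10*np.linalg.norm(d)))
def where():
    p,R,s=pose(); jy=R[:,1]
    print("t",round(s["time_s"],2),"ee",p.round(1).tolist(),"jaw",round(np.degrees(np.arctan2(jy[1],jy[0])),2),"st",st(p)[0].tolist(),"F",np.round(s["force"],1).tolist(),"w",round(s["gripper_width"],1),"q",np.round(s["qpos"],0).tolist())
def find(n="top",f=None,save=None):
    """cartridges on the table: centre, nose angle, orange"""
    if f is None: f=viewer.grab_frame(n)
    if save: np.save(save+".npy",f); 
    H,S,V,g,w=carts(f,n)
    k,lab,stt,ce=cv2.connectedComponentsWithStats((~g).astype(np.uint8),connectivity=4)
    out=[]
    for i in range(1,k):
        x,y,ww,hh=stt[i,:4]
        if not(240<stt[i,4]<450): continue
        P=ray(n,ce[i],16)[0]
        if not(250<P[0]<700): continue
        sub=f[y-4:y+hh+4,x-4:x+ww+4]; L=(lab==i)[y-4:y+hh+4,x-4:x+ww+4]
        up=cv2.resize(sub,None,fx=6,fy=6,interpolation=cv2.INTER_CUBIC)
        Lu=cv2.resize(L.astype(np.uint8)*255,None,fx=6,fy=6,interpolation=cv2.INTER_CUBIC)>127
        hs=cv2.cvtColor(up,cv2.COLOR_RGB2HSV).astype(int)
        def pts(m):
            v,u=np.nonzero(m); return np.c_[(u+.5)/6-.5+x-4,(v+.5)/6-.5+y-4]
        wh=cv2.morphologyEx(((hs[...,1]<70)&(hs[...,2]>150)&Lu).astype(np.uint8),cv2.MORPH_OPEN,np.ones((5,5)))>0
        blue=(hs[...,0]>105)&(hs[...,0]<130)&(hs[...,1]>120)&(hs[...,2]>90)&Lu
        blk=(hs[...,2]<70)&Lu
        orng=((hs[...,0]<20)&(hs[...,1]>150)&(hs[...,2]>150)&Lu).sum()
        if wh.sum()<500 or blue.sum()<20 or blk.sum()<20: continue
        r=cv2.minAreaRect(cv2.convexHull(ray(n,pts(wh),32)[:,:2].astype(np.float32))); b=cv2.boxPoints(r)
        e=max([b[1]-b[0],b[2]-b[1]],key=lambda t:np.hypot(*t)); a=np.degrees(np.arctan2(e[1],e[0]))
        d=(ray(n,pts(blk),25)-ray(n,pts(blue),25).mean(0)).mean(0); c=np.degrees(np.arctan2(d[1],d[0]))
        a=a+180*np.round((c-a)/180)
        out.append((P[:2].round(1),round(a,1),int(orng),np.round(r[1],1).tolist()))
        print("cart",P[:2].round(1).tolist(),"white c",np.round(r[0],1).tolist(),"nose",round(a,1),round(c,1),"orange",int(orng),np.round(r[1],1).tolist())
    return out
E
python3 - <<'E'
from plan import *
where(); find("top",np.load("top0.npy"))
M=xy(82,0); print("mouth",M.round(1),"rail",xy(41,0).round(1),"btn st",st(np.array([611.2,-208.3]))[0],"spent",xy(489.5,96).round(1))
# tray
def TA(X,Y): return (115+(X+.5)/5-.5,90+(Y+.5)/5-.5)
q=[ray("top",TA(*p),40)[0] for p in [(207,160),(95,280),(240,398),(335,265)]]
print("tray corners",[ (v[:2].round(0).tolist(),st(v)[0].tolist()) for v in q], "c",np.mean(q,0).round(0))
plan(458,-172.2,150,37.8+90)
E
```

```text
t 0.1 ee [144.3, 556.3, 291.5] jaw 75.46 st [642.7, 754.3] F [0.2, -0.4, -0.5] w 91.1 q [74.0, 18.0, 90.0, 0.0, 72.0, -1.0]
cart [560.3, -8.2] white c [558.7, -8.0] nose 47.1 48.0 orange 0 [57.7, 32.1]
cart [507.0, -95.1] white c [505.5, -95.0] nose 49.3 50.6 orange 0 [57.6, 32.5]
cart [458.3, -172.4] white c [456.8, -172.1] nose 37.8 39.0 orange 781 [58.1, 32.0]
cart [423.4, -243.1] white c [422.3, -242.8] nose 43.0 43.6 orange 0 [57.4, 32.8]
cart [365.6, -322.0] white c [365.2, -322.3] nose 83.1 82.8 orange 0 [56.7, 33.5]
mouth [ 496.  -315.3] rail [ 474.7 -350.3] btn st [233.3 -42.6] spent [626.4  82.5]
tray corners [([729.0, 168.0], [615.9, 53.1]), ([652.0, 226.0], [625.4, 149.2]), ([585.0, 135.0], [512.2, 158.6]), ([667.0, 87.0], [514.3, 63.0])] c [658. 154.  40.]
 shift cm [14.25, -62.62, 48.66] turn rad -0.914  [yaw change 52.3 q6 -1.1 ] dist mm 806
```

```bash
python3 - <<'E'
s=open("plan.py").read()
s=s.replace("    dl=(jaw-cur+90)%180-90       # world yaw change\n","""    q1=np.degrees(np.arctan2(y,x)); tj=min([jaw-360,jaw-180,jaw,jaw+180],key=lambda j:abs(q1-j))
    cj=s['qpos'][0]-s['qpos'][5]; dl=tj-cj
    assert abs((cj-cur+180)%360-180)<3
""").replace('"] dist','"->",round(q1-tj),"] dist')
open("plan.py","w").write(s)
from plan import *
plan(458,-172.2,150,37.8+90)
E
```

```text
shift cm [14.25, -62.62, 48.66] turn rad 2.228  [yaw change -127.7 q6 -1.1 -> 32 ] dist mm 806
```

>>> move_arm(
  moves=[
    [[10,-62.6,48.7],2.23,1],
    [[10,-62.6,48.7],2.23,1],
    [[10,-62.6,48.7],2.23,1],
    [[10,-62.6,48.7],2.23,1],
    [[10,-62.6,48.7],2.23,1],
    [[10,-62.6,48.7],2.23,1],
    [[10,-62.6,48.7],2.23,1],
    [[10,-62.6,48.7],2.23,1],
    [[10,-62.6,48.7],2.23,1],
    [[10,-62.6,48.7],2.23,1],
    [[10,-62.6,48.7],2.23,1],
    [[10,-62.6,48.7],2.23,1],
    [[10,-62.6,48.7],2.23,1],
    [[10,-62.6,48.7],2.23,1],
    [[10,-62.6,48.7],2.23,1],
    [[10,-62.6,48.7],2.23,1],
    [[10,-62.6,48.7],2.23,1],
  ],
  force=26,
)

```text
time_s: 2.22
ee_pos: [458.3, -170.6, 192.6]
ee_rot: [154.3, 90.0, 12.1]
force: [-0.6, -0.9, -0.6]
gripper_width: 91.2
```

```bash
python3 - <<'E'
from plan import *
where()
f=viewer.grab_frame("side"); crop(f,140,100,460,340,2.5,"s1")
f=viewer.grab_frame("top"); crop(f,100,90,420,330,2.5,"t1")
plan(458,-172.2,82.5,37.8+90)
E
```

```text
t 2.23 ee [458.3, -170.6, 192.6] jaw -52.22 st [185.9, 107.6] F [-0.6, -0.9, -0.6] w 91.2 q [-22.0, 16.0, 109.0, 0.0, 55.0, 30.0]
 shift cm [11.0, 0.07, 0.12] turn rad -0.001  [yaw change 0.0 q6 30.4 -> 32 ] dist mm 110
```

View pics/s1.png

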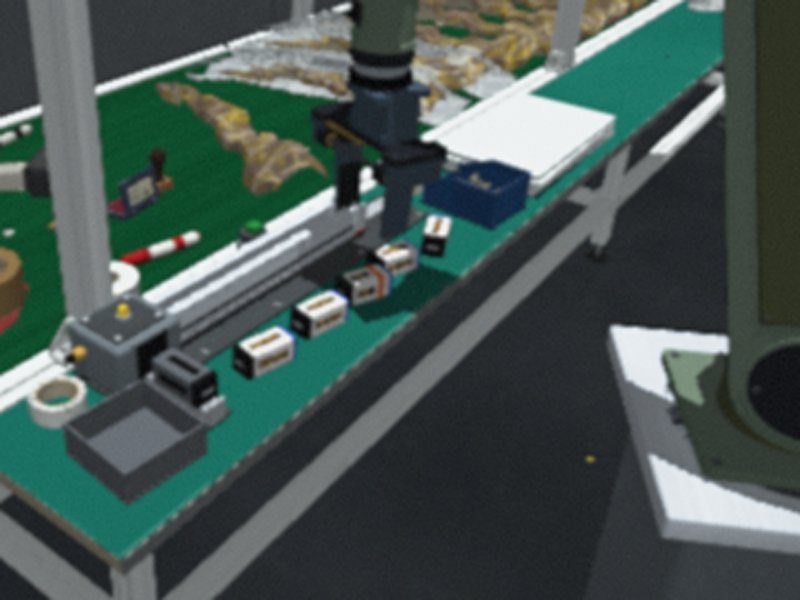

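>>> move_arm(
  moves=[
    [[5,0.05,0.1],0,1],
    [[8,0.05,0.1],0,1],
    [[10,0.05,0.1],0,1],
    [[11,0.05,0.1],0,1],
    [[11,0.05,0.1],0,1],
    [[11,0.05,0.1],0,-1],
    [[11,0.05,0.1],0,-1],
    [[11,0.05,0.1],0,-1],
    [[11,0.05,0.1],0,-1],
    [[11,0.05,0.1],0,-1],
    [[11,0.05,0.1],0,-1],
  ],
  force=26,
)

```text
time_s: 3.7
ee_pos: [458.1, -172.7, 82.2]
ee_rot: [-156.8, 90.0, 60.9]
force: [-0.4, -0.3, 0.7]
gripper_width: 34.1
```

```bash
python3 - <<'E'
from plan import *
where()
E
```

```text
t 3.7 ee [458.1, -172.7, 82.2] jaw -52.31 st [184.0, 106.7] F [-0.4, -0.3, 0.7] w 34.1 q [-22.0, 25.0, 116.0, 0.0, 39.0, 30.0]
```

>>> move_arm(
  moves=[
    [[0,0,0],0,-1],
    [[0,0,0],0,-1],
    [[-5,0,0],0,-1],
    [[-9,0,0],0,-1],
    [[-9,0,0],0,-1],
  ],
)

```text
time_s: 4.32
ee_pos: [459.7, -173.2, 175.0]
ee_rot: [121.0, 89.6, -21.3]
force: [0.2, -0.4, -1.9]
gripper_width: 32.0
```

```bash
python3 - <<'E'
from plan import *
where()
f=viewer.grab_frame("side"); crop(f,220,120,380,240,5,"s2")
plan(*xy(128,0),165,148.6)
E
```

```text
t 4.33 ee [459.7, -173.2, 175.0] jaw -52.31 st [184.3, 105.0] F [0.2, -0.4, -1.9] w 32.0 q [-22.0, 17.0, 110.0, 0.0, 52.0, 30.0]
 shift cm [0.83, 11.93, 1.44] turn rad -0.365  [yaw change 20.9 q6 30.3 -> 3 ] dist mm 121
```

View pics/s2.png

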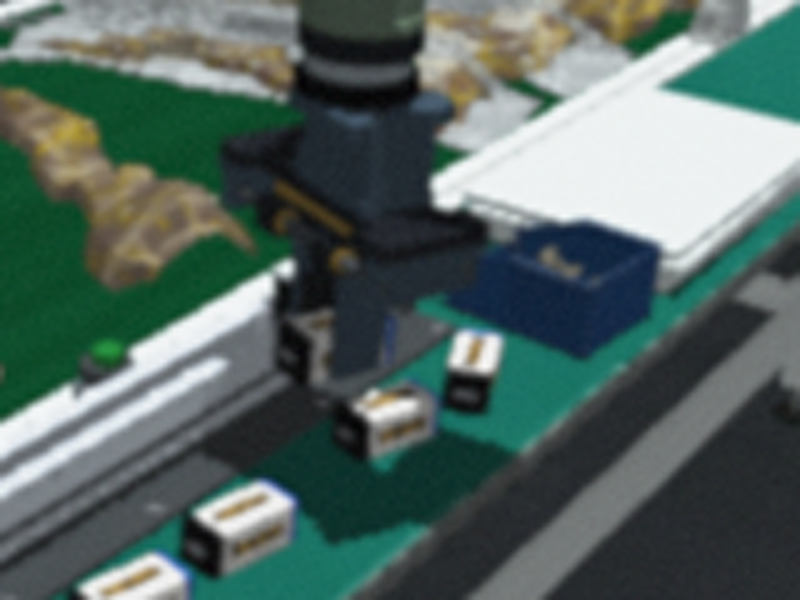

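>>> move_arm(
  moves=[
    [[0.8,6,0.7],-0.18,-1],
    [[0.8,11.9,1.4],-0.365,-1],
    [[0.8,11.9,1.4],-0.365,-1],
    [[0.8,11.9,1.4],-0.365,-1],
    [[0.8,11.9,1.4],-0.365,-1],
  ],
)

```text
time_s: 5.0
ee_pos: [518.7, -274.1, 163.4]
ee_rot: [-91.6, 89.8, 147.0]
force: [-0.5, 0.3, -0.4]
gripper_width: 32.0
```

```bash
python3 - <<'E'
from plan import *
where()
f=viewer.grab_frame("side"); crop(f,220,120,380,240,5,"s3")
f=viewer.grab_frame("top"); crop(f,240,140,400,260,5,"t3")
plan(*xy(128,0),148,148.6); plan(*xy(82-41-4,0),148,148.6)
E
```

```text
t 5.0 ee [518.7, -274.1, 163.4] jaw -31.38 st [129.0, 2.1] F [-0.5, 0.3, -0.4] w 32.0 q [-29.0, 26.0, 98.0, 0.0, 56.0, 2.0]
 shift cm [1.61, 0.16, 0.11] turn rad 0.001  [yaw change -0.0 q6 2.4 -> 3 ] dist mm 16
 shift cm [1.61, 0.15, 9.21] turn rad 0.001  [yaw change -0.0 q6 2.4 -> -5 ] dist mm 93
```

View pics/s3.png

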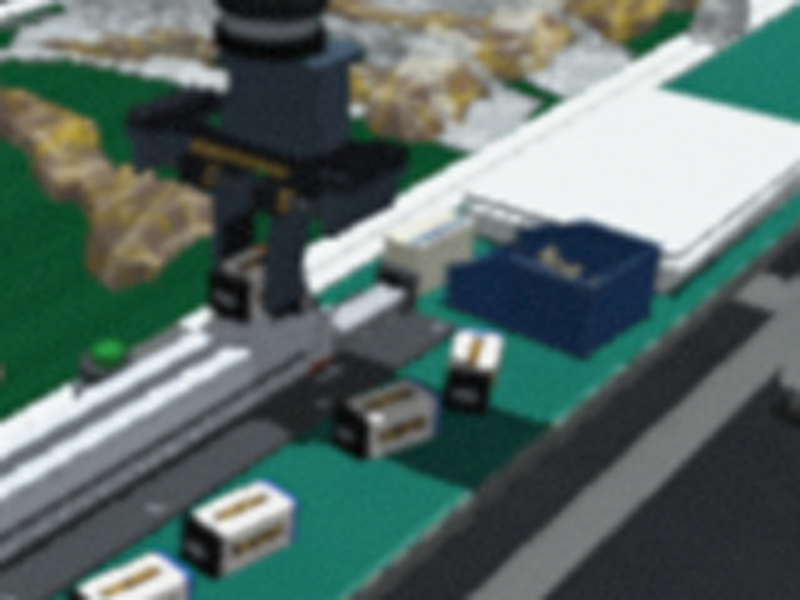

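View pics/t3.png

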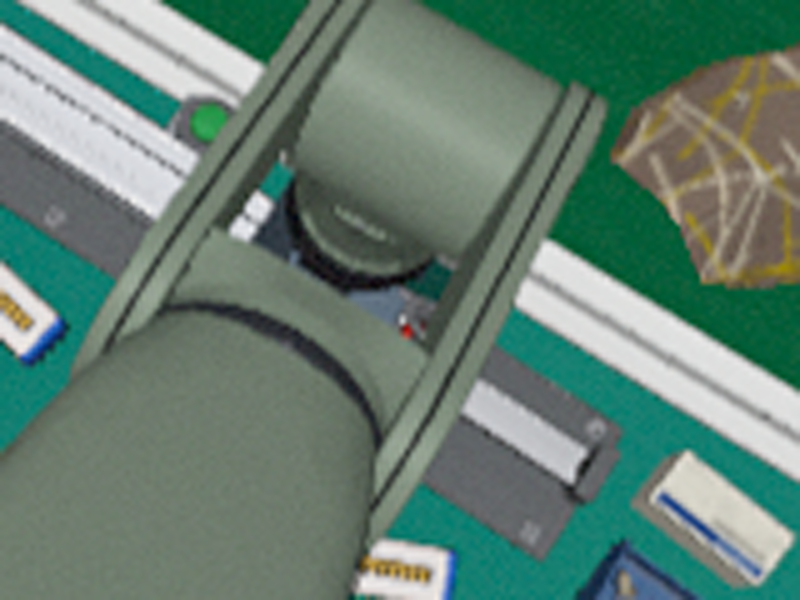

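>>> move_arm(
  moves=[
    [[0.8,0.15,0.1],0,-1],
    [[1.6,0.15,0.1],0,-1],
    [[1.6,0.15,0.1],0,-1],
    [[1.6,0.15,0.3],0,-1],
    [[1.6,0.15,0.4],0,-1],
    [[1.6,0.15,0.5],0,-1],
  ],
)

```text
time_s: 5.85
ee_pos: [518.5, -280.6, 148.4]
ee_rot: [99.8, 90.0, -21.6]
force: [0.1, -0.2, -0.3]
gripper_width: 32.0
```

```bash
python3 - <<'E'
from plan import *
where()
E
```

```text
t 5.85 ee [518.5, -280.6, 148.4] jaw -31.4 st [123.3, -1.1] F [0.1, -0.2, -0.3] w 32.0 q [-30.0, 27.0, 99.0, 0.0, 54.0, 2.0]
```

>>> move_arm(
  moves=[
    [[0,0,0.2],0,-1],
    [[0,0,0.4],0,-1],
  ],
)

```text
time_s: 6.1
ee_pos: [516.7, -283.5, 148.4]
ee_rot: [171.4, 89.9, 49.9]
force: [2.1, 5.5, -0.3]
gripper_width: 31.9
```

```bash
python3 - <<'E'
from plan import *
where()
E
```

```text
t 6.1 ee [516.7, -283.5, 148.4] jaw -31.45 st [119.9, -1.0] F [2.1, 5.5, -0.3] w 31.9 q [-30.0, 27.0, 99.0, 0.0, 54.0, 1.0]
```

>>> move_arm(
  moves=[
    [[0,0,0.2],0,-1],
    [[0,0,0.4],0,-1],
  ],
)

```text
time_s: 6.35
ee_pos: [515.2, -285.9, 148.4]
ee_rot: [176.2, 89.8, 54.7]
force: [3.4, 6.8, -0.1]
gripper_width: 31.7
```

```bash
python3 - <<'E'
from plan import *
where()
E
```

```text
t 6.35 ee [515.2, -285.9, 148.4] jaw -31.47 st [117.1, -1.0] F [3.4, 6.8, -0.1] w 31.7 q [-30.0, 27.0, 99.0, 0.0, 54.0, 1.0]
```

>>> move_arm(
  moves=[
    [[0,0,0.5],0,-1],
    [[0,-0.1,1.0],0,-1],
    [[0,-0.1,1.5],0,-1],
    [[0,-0.1,2.0],0,-1],
    [[0,-0.1,2.5],0,-1],
    [[0,-0.1,3.0],0,-1],
    [[0,-0.1,3.5],0,-1],
    [[0,-0.1,4.0],0,-1],
    [[0,-0.1,4.5],0,-1],
    [[0,-0.1,5.0],0,-1],
    [[0,-0.1,5.5],0,-1],
    [[0,-0.1,6.0],0,-1],
    [[0,-0.1,6.5],0,-1],
    [[0,-0.1,7.0],0,-1],
    [[0,-0.1,7.5],0,-1],
    [[0,-0.1,7.9],0,-1],
    [[0,-0.1,7.9],0,-1],
  ],
)

```text
time_s: 8.48
ee_pos: [473.7, -353.4, 148.6]
ee_rot: [145.8, 89.8, 24.3]
force: [6.4, 5.8, 0.5]
gripper_width: 31.5
```

```bash
python3 - <<'E'
from plan import *
where()
f=viewer.grab_frame("side"); crop(f,220,120,380,240,5,"s4")
f=viewer.grab_frame("top"); crop(f,240,140,400,260,5,"t4")
plan(*xy(37,0),107,148.6)
E
```

```text
t 8.47 ee [473.7, -353.4, 148.6] jaw -31.48 st [37.8, -0.8] F [6.4, 5.8, 0.5] w 31.5 q [-38.0, 27.0, 99.0, 0.0, 54.0, -7.0]
 shift cm [4.17, -0.09, 0.11] turn rad 0.001  [yaw change -0.1 q6 -6.6 -> -5 ] dist mm 42
```

View pics/s4.png

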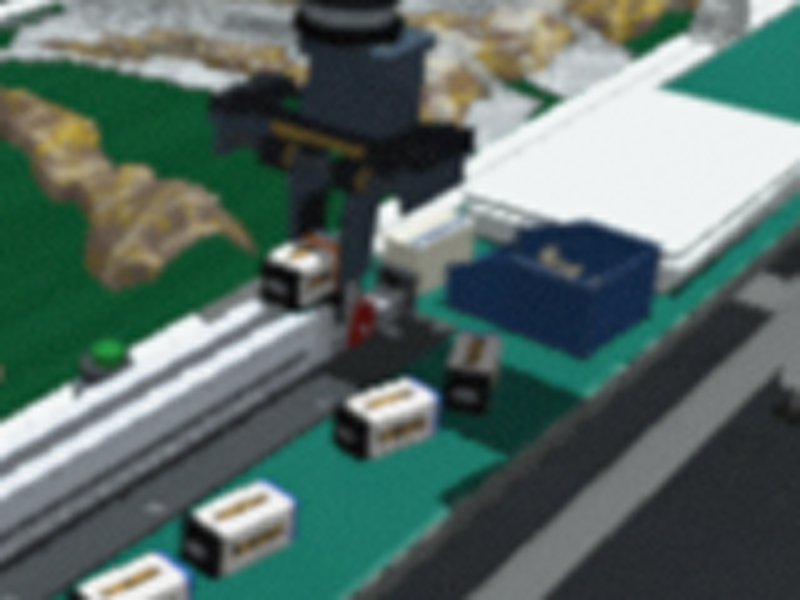

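```bash
python3 - <<'E'
from plan import *
import cv2
im=cv2.imread("pics/s4.png"); cv2.imwrite("pics/s4z.png",cv2.resize(im[200:360,220:440],None,fx=3.5,fy=3.5,interpolation=cv2.INTER_CUBIC))
E
```

```text
(no output)
```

View pics/s4z.png

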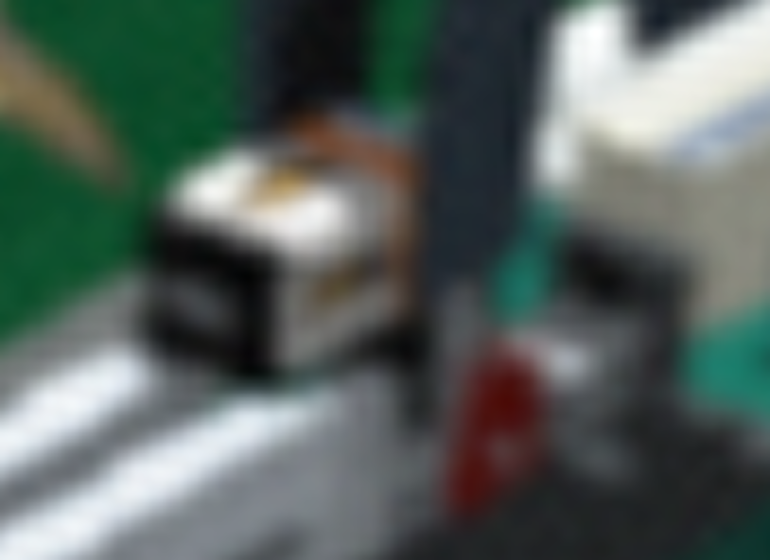

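View pics/t4.png

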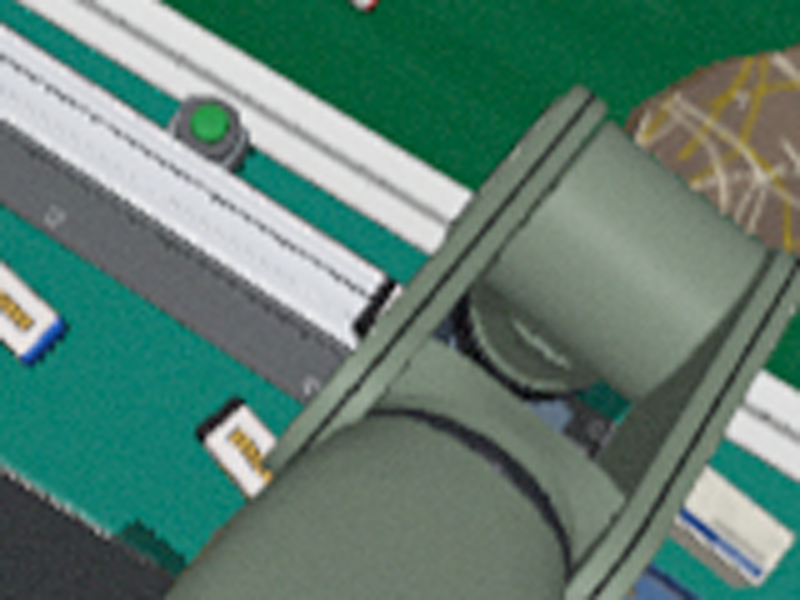

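```bash
python3 - <<'E'
from plan import *
for X,Y in [(160,215),(278,262)]:
    u=220+(220+X/3.5)/5; v=120+(200+Y/3.5)/5
    print("side",st(ray("side",(u,v),98)))
for X,Y in [(352,330),(382,280)]:
    print("top",st(ray("top",(240+X/5,140+Y/5),98)))
# pusher plate top z=83 
E
```

```text
side [[104.6  -5.9]]
side [[106.1  23.7]]
top [[100.6  21.1]]
top [[101.9 -11. ]]
```

>>> move_arm(
  moves=[
    [[0,0,-2],0,-1],
    [[0,0,-4],0,-1],
    [[0,0,-6],0,-1],
    [[0,0,-7.5],0,-1],
    [[0,0,-9],0,-1],
    [[-2,0,-9],0,-1],
    [[-2,0,-9],0,-1],
  ],
  force=28,
)

```text
time_s: 9.45
ee_pos: [519.6, -276.8, 169.0]
ee_rot: [97.3, 89.9, -24.1]
force: [-0.0, 0.1, -1.2]
gripper_width: 32.3
```

```bash
python3 - <<'E'
from plan import *
where()
f=viewer.grab_frame("side"); crop(f,220,120,380,240,5,"s5")
plan(*xy(165,105),130,148.6)
plan(*xy(165,105),83,148.6)
E
```

```text
t 9.45 ee [519.6, -276.8, 169.0] jaw -31.37 st [127.2, -0.0] F [-0.0, 0.1, -1.2] w 32.3 q [-29.0, 25.0, 98.0, 0.0, 57.0, 2.0]
 shift cm [3.82, -10.46, -3.82] turn rad 0.0  [yaw change -0.0 q6 2.2 -> 9 ] dist mm 118
 shift cm [8.52, -10.46, -3.82] turn rad 0.0  [yaw change -0.0 q6 2.2 -> 9 ] dist mm 140
```

View pics/s5.png

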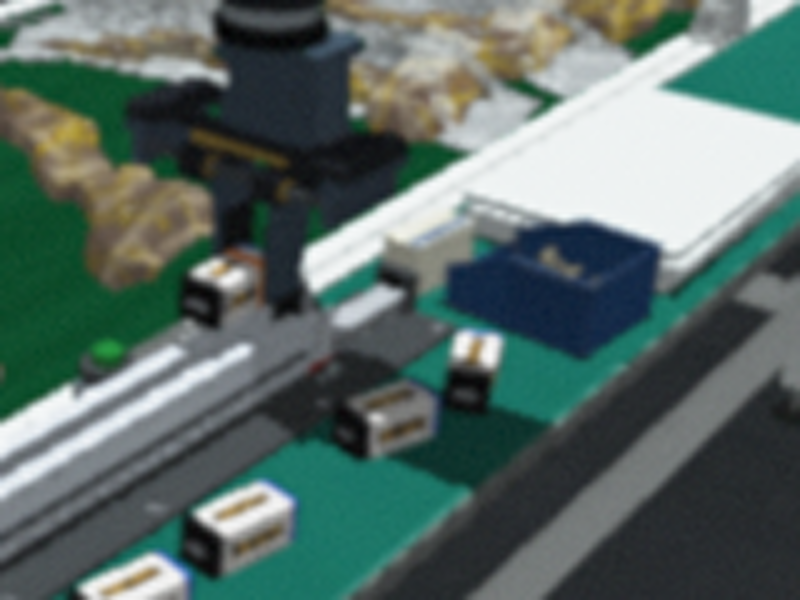

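>>> move_arm(
  moves=[
    [[0,-5,-2],0,-1],
    [[0,-10.5,-3.8],0,-1],
    [[2,-10.5,-3.8],0,-1],
    [[5,-10.5,-3.8],0,-1],
    [[7.4,-10.5,-3.8],0,-1],
    [[8.1,-10.5,-3.8],0,-1],
    [[8.5,-10.5,-3.8],0,-1],
    [[8.5,-10.5,-3.8],0,-1],
    [[8.5,-10.5,-3.8],0,0.1],
    [[8.5,-10.5,-3.8],0,0.1],
    [[8.5,-10.5,-3.8],0,0.1],
    [[8.5,-10.5,-3.8],0,0.1],
    [[4.5,-10.5,-3.8],0,0.1],
    [[2.5,-10.5,-3.8],0,0.1],
    [[2.5,-10.5,-3.8],0,0.1],
  ],
)

```text
time_s: 11.38
ee_pos: [450.1, -190.5, 144.5]
ee_rot: [98.6, 89.8, -22.8]
force: [0.2, -0.3, 0.6]
gripper_width: 50.2
```

```bash
python3 - <<'E'
from plan import *
where()
f=viewer.grab_frame("side"); crop(f,180,140,340,260,5,"s6")
f=viewer.grab_frame("top"); crop(f,200,150,360,270,5,"t6")
E
```

```text
t 11.38 ee [450.1, -190.5, 144.5] jaw -31.4 st [164.6, 104.2] F [0.2, -0.3, 0.6] w 50.2 q [-24.0, 19.0, 113.0, 0.0, 48.0, 7.0]
```

View pics/s6.png

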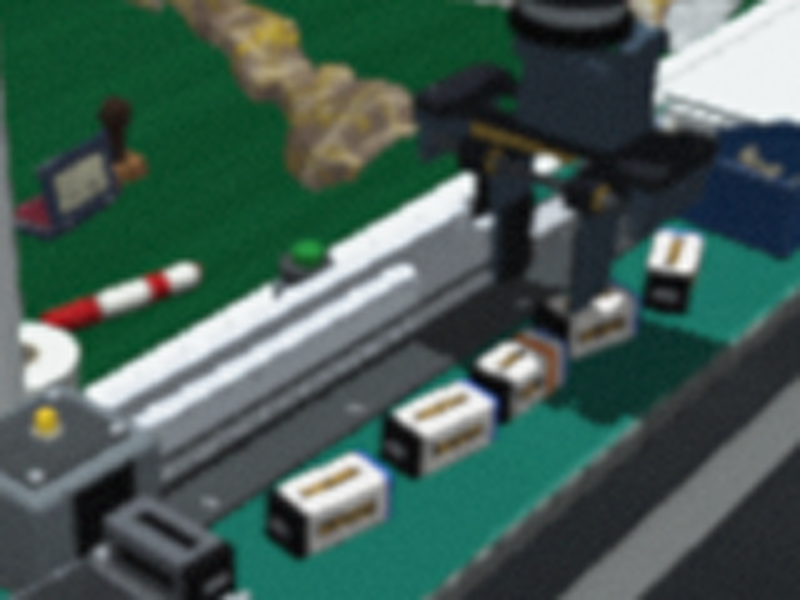

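View pics/t6.png

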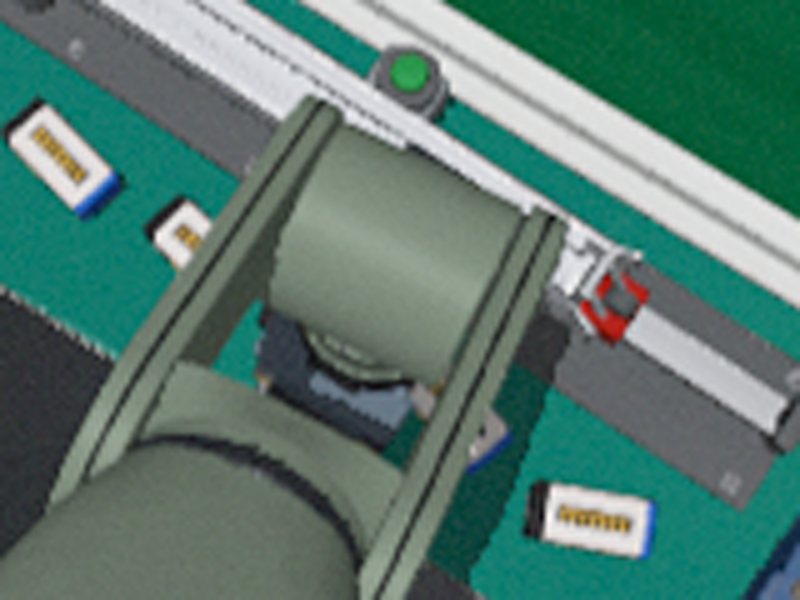

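```bash
python3 - <<'E'
from plan import *
im=cv2.imread("pics/s6.png"); cv2.imwrite("pics/s6z.png",cv2.resize(im[300:450,440:640],None,fx=4,fy=4,interpolation=cv2.INTER_CUBIC))
E
```

```text
(no output)
```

View pics/s6z.png

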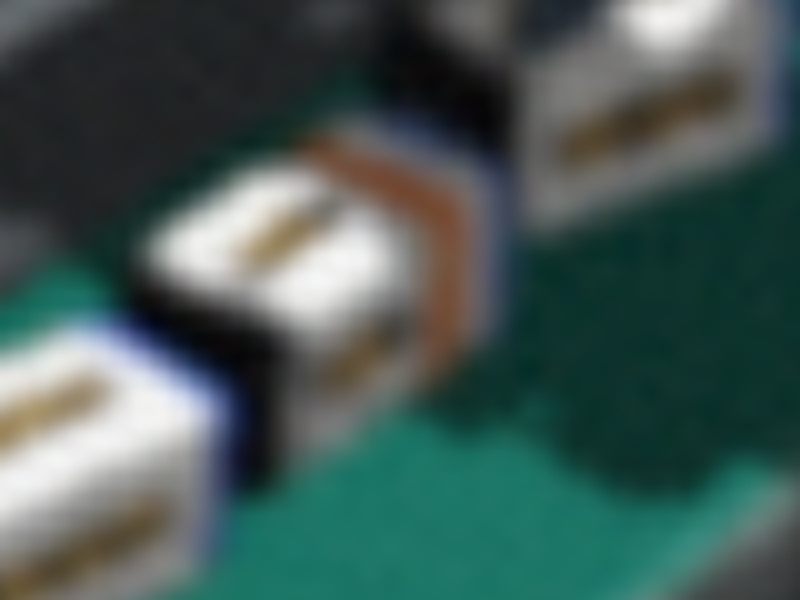

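```bash
python3 - <<'E'
from plan import *
q=[]
for X,Y in [(135,262),(285,330),(512,172),(365,112)]:
    u=180+(440+X/4)/5; v=140+(300+Y/4)/5
    q.append(ray("side",(u,v),32)[0]); print(st(q[-1]))
print(st(np.mean(q,0)))
plan(*xy(194.5,104.5),95,148.6); plan(*xy(194.5,104.5),82,148.6)
E
```

```text
[[225.7  95.3]]
[[226.1 124.6]]
[[163.8 124.7]]
[[164.1  96.1]]
[[194.9 110.2]]
 shift cm [4.77, 0.1, -3.01] turn rad 0.0  [yaw change -0.0 q6 7.1 -> 12 ] dist mm 56
 shift cm [6.07, 0.1, -3.01] turn rad 0.0  [yaw change -0.0 q6 7.1 -> 12 ] dist mm 68
```

>>> move_arm(
  moves=[
    [[0,0.1,-2],0,0.35],
    [[0,0,-3],0,0.35],
    [[3,0,-3],0,0.35],
    [[5,0,-3],0,0.35],
    [[6.1,0,-3],0,0.35],
    [[6.1,0,-3],0,0.35],
    [[6.1,0,-3],0,-1],
    [[6.1,0,-3],0,-1],
    [[6.1,0,-3],0,-1],
    [[6.1,0,-3],0,-1],
    [[6.1,0,-3],0,-1],
    [[6.1,0,-3],0,-1],
    [[2,0,-3],0,-1],
    [[-2,0,-3],0,-1],
    [[-2.5,0,-3],0,-1],
    [[-2.5,0,-3],0,-1],
  ],
  force=29,
)

```text
time_s: 13.48
ee_pos: [464.5, -164.4, 167.7]
ee_rot: [-83.9, 89.9, 154.7]
force: [-0.2, -0.5, -1.3]
gripper_width: 31.8
```

```bash
python3 - <<'E'
from plan import *
where()
f=viewer.grab_frame("side"); crop(f,180,140,340,260,5,"s7")
plan(*xy(128,0),165,148.6)
plan(*xy(128,0),149,148.6)
E
```

```text
t 13.47 ee [464.5, -164.4, 167.7] jaw -31.39 st [194.4, 105.6] F [-0.2, -0.5, -1.3] w 31.8 q [-21.0, 18.0, 111.0, 0.0, 52.0, 11.0]
 shift cm [0.18, 10.59, 6.63] turn rad 0.0  [yaw change -0.0 q6 10.6 -> 3 ] dist mm 125
 shift cm [1.78, 10.59, 6.63] turn rad 0.0  [yaw change -0.0 q6 10.6 -> 3 ] dist mm 126
```

View pics/s7.png

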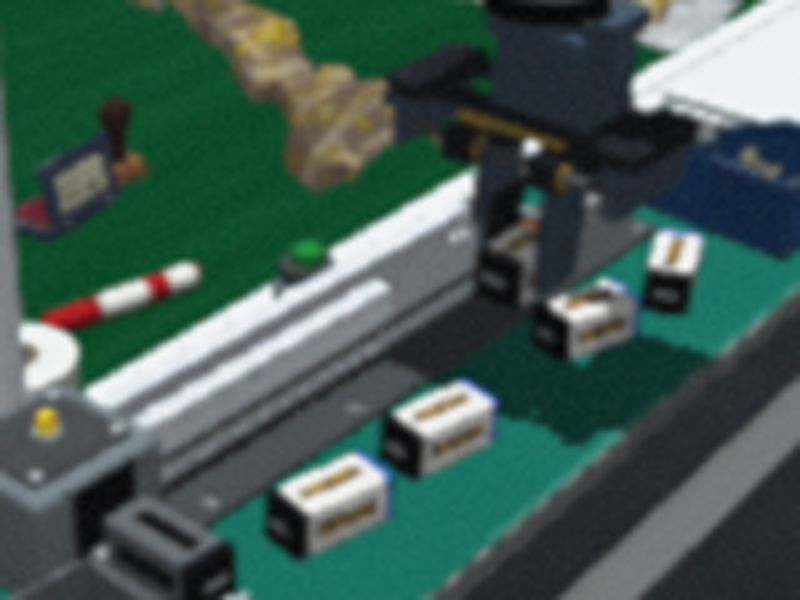

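>>> move_arm(
  moves=[
    [[-0.5,4,2.5],0,-1],
    [[0,10.6,6.5],0,-1],
    [[0,10.6,6.5],0,-1],
    [[1.8,10.6,6.5],0,-1],
    [[1.8,10.6,6.6],0,-1],
    [[1.8,10.6,6.9],0,-1],
    [[1.8,10.6,7.2],0,-1],
    [[1.8,10.6,7.5],0,-1],
    [[1.8,10.6,7.8],0,-1],
    [[1.8,10.6,8.1],0,-1],
    [[1.8,10.6,8.4],0,-1],
    [[1.8,10.6,8.7],0,-1],
    [[1.8,10.6,9.0],0,-1],
  ],
)

```text
time_s: 15.15
ee_pos: [509.7, -294.9, 151.0]
ee_rot: [167.3, 89.7, 45.9]
force: [3.0, 6.7, 0.4]
gripper_width: 31.5
```

```bash
python3 - <<'E'
from plan import *
where()
f=viewer.grab_frame("side"); crop(f,220,120,380,240,5,"s8")
E
```

```text
t 15.15 ee [509.7, -294.9, 151.0] jaw -31.47 st [106.5, -1.0] F [3.0, 6.7, 0.4] w 31.5 q [-31.0, 26.0, 99.0, 0.0, 55.0, 0.0]
```

View pics/s8.png

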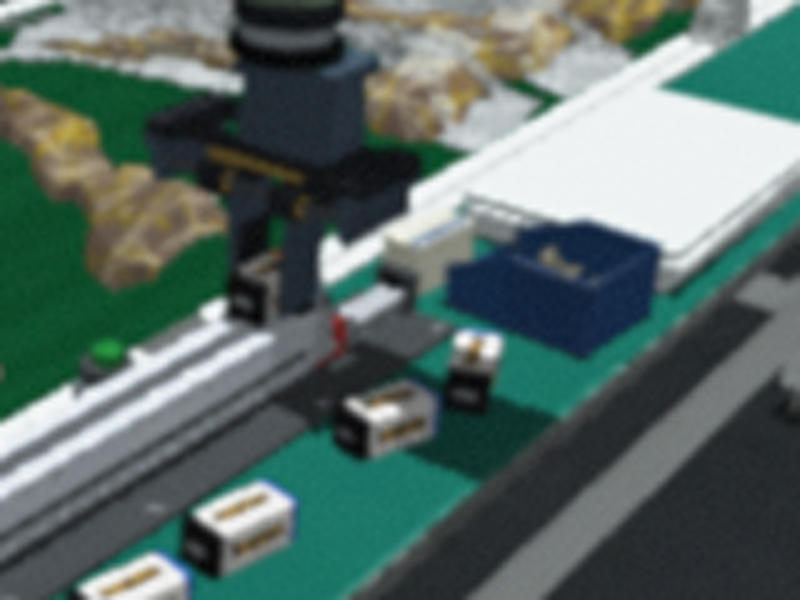

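>>> move_arm(
  moves=[
    [[0.1,-0.1,0.3],0,-1],
    [[0.2,-0.1,0.6],0,-1],
    [[0.2,-0.1,0.9],0,-1],
    [[0.2,-0.1,1.2],0,-1],
    [[0.2,-0.1,1.5],0,-1],
    [[0.2,-0.1,1.8],0,-1],
    [[0.2,-0.1,2.1],0,-1],
    [[0.2,-0.1,2.4],0,-1],
    [[0.2,-0.1,2.7],0,-1],
    [[0.2,-0.1,3.0],0,-1],
  ],
)

```text
time_s: 16.45
ee_pos: [494.0, -320.1, 149.7]
ee_rot: [147.3, 89.7, 25.8]
force: [5.9, 7.2, 4.4]
gripper_width: 32.0
```

```bash
python3 - <<'E'
from plan import *
where()
f=viewer.grab_frame("side"); crop(f,250,150,330,210,10,"s9")
E
```

```text
t 16.45 ee [494.0, -320.1, 149.7] jaw -31.47 st [76.9, -0.7] F [5.9, 7.2, 4.4] w 32.0 q [-34.0, 26.0, 99.0, 0.0, 54.0, -3.0]
```

View pics/s9.png

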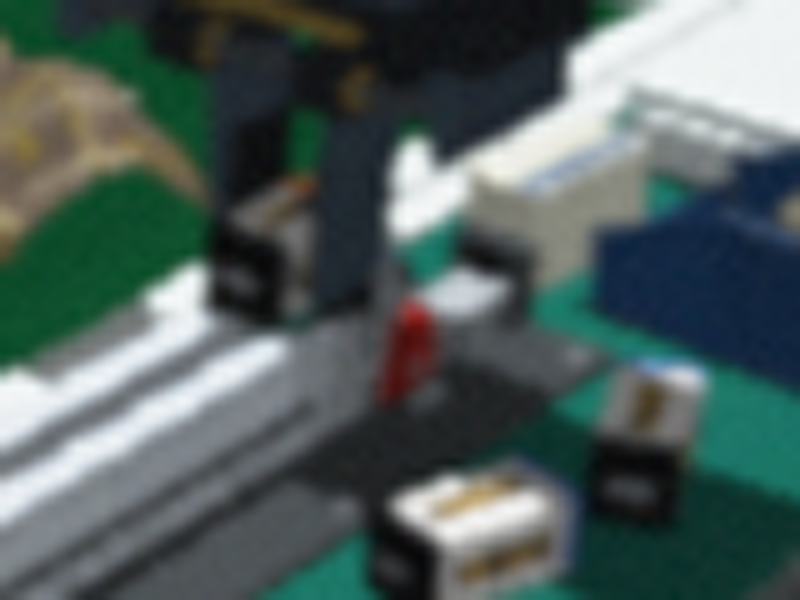

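```bash
python3 - <<'E'
from plan import *
im=cv2.imread("pics/s9.png"); cv2.imwrite("pics/s9z.png",cv2.resize(im[150:350,180:420],None,fx=3.3,fy=3.3,interpolation=cv2.INTER_CUBIC))
E
```

```text
(no output)
```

View pics/s9z.png

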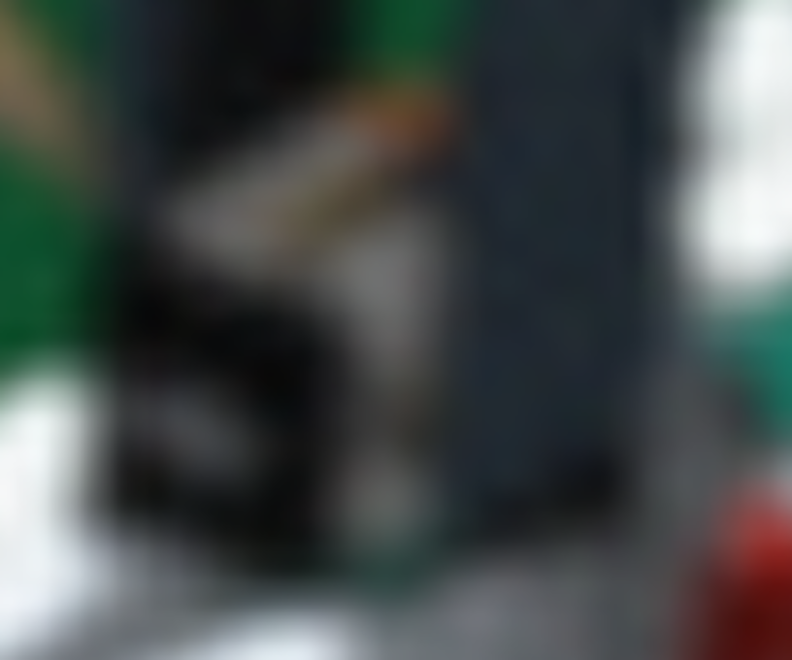

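```bash
python3 - <<'E'
from plan import *
for sN in (102,112,122):
    P=[[*xy(sN,t),z] for z in (98.5,66.5) for t in (-16,16)]
    q=(proj("side",P)-[250,150])*10; q=(q-[180,150])*3.3
    print(sN,q.round(0).tolist())
where()
E
```

```text
102 [[108.0, 200.0], [355.0, 290.0], [95.0, 473.0], [339.0, 565.0]]
112 [[50.0, 231.0], [298.0, 321.0], [38.0, 505.0], [282.0, 598.0]]
122 [[-9.0, 262.0], [239.0, 354.0], [-20.0, 537.0], [224.0, 632.0]]
t 16.5 ee [493.8, -320.4, 149.7] jaw -31.47 st [76.5, -0.7] F [5.2, 6.8, 3.3] w 31.9 q [-34.0, 26.0, 99.0, 0.0, 54.0, -3.0]
```

```bash
python3 - <<'E'
from plan import *
f=viewer.grab_frame("top"); crop(f,275,160,355,220,10,"t9")
for sN in (102,112):
    P=[[*xy(sN,t),z] for z in (98.5,) for t in (-16,16)]
    print(sN,((proj("top",P)-[275,160])*10).round(0).tolist())
E
```

```text
102 [[424.0, 344.0], [360.0, 441.0]]
112 [[393.0, 324.0], [329.0, 421.0]]
```

View pics/t9.png

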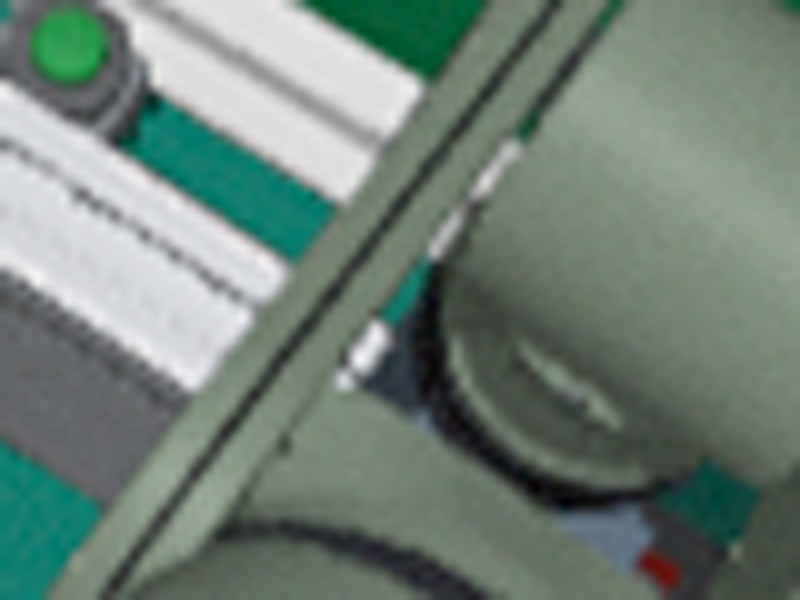

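>>> move_arm(
  moves=[
    [[-0.1,-0.1,0.3],0,-1],
    [[-0.1,-0.1,0.6],0,-1],
    [[-0.1,-0.1,0.9],0,-1],
    [[-0.1,-0.1,1.2],0,-1],
    [[-0.1,-0.1,1.5],0,-1],
    [[-0.1,-0.1,1.8],0,-1],
    [[-0.1,-0.1,2.1],0,-1],
    [[-0.1,-0.1,2.4],0,-1],
    [[-0.1,-0.1,2.7],0,-1],
    [[-0.1,-0.1,3.0],0,-1],
    [[-0.1,-0.1,3.2],0,-1],
    [[-0.1,-0.1,3.2],0,-1],
  ],
)

```text
time_s: 18.05
ee_pos: [477.1, -347.0, 150.0]
ee_rot: [142.2, 89.6, 20.7]
force: [7.5, 7.0, -1.5]
gripper_width: 31.6
```

```bash
python3 - <<'E'
from plan import *
where()
f=viewer.grab_frame("side"); crop(f,260,150,340,210,10,"s10")
f=viewer.grab_frame("top"); crop(f,290,170,370,230,10,"t10")
for sN in (72,77,82):
    P=[[*xy(sN,t),z] for z in (98.5,66.5) for t in (-16,16)]
    print(sN,((proj("top",P)-[290,170])*10).round(0).tolist(),((proj("side",P)-[260,150])*10).round(0).tolist())
E
```

```text
t 18.05 ee [477.1, -347.0, 150.0] jaw -31.48 st [45.1, -0.3] F [7.5, 7.0, -1.5] w 31.6 q [-37.0, 26.0, 99.0, 0.0, 54.0, -6.0]
72 [[368.0, 306.0], [304.0, 403.0], [349.0, 324.0], [287.0, 419.0]] [[165.0, 183.0], [239.0, 210.0], [160.0, 265.0], [233.0, 292.0]]
77 [[352.0, 295.0], [288.0, 393.0], [334.0, 314.0], [272.0, 409.0]] [[156.0, 188.0], [230.0, 214.0], [152.0, 270.0], [225.0, 297.0]]
82 [[336.0, 285.0], [273.0, 382.0], [318.0, 305.0], [257.0, 399.0]] [[147.0, 192.0], [222.0, 219.0], [143.0, 274.0], [217.0, 302.0]]
```

View pics/s10.png

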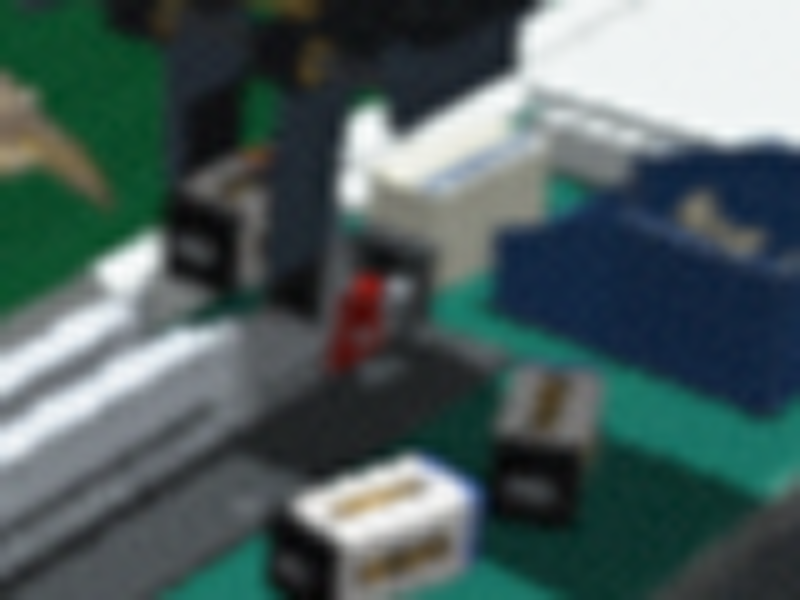

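View pics/t10.png

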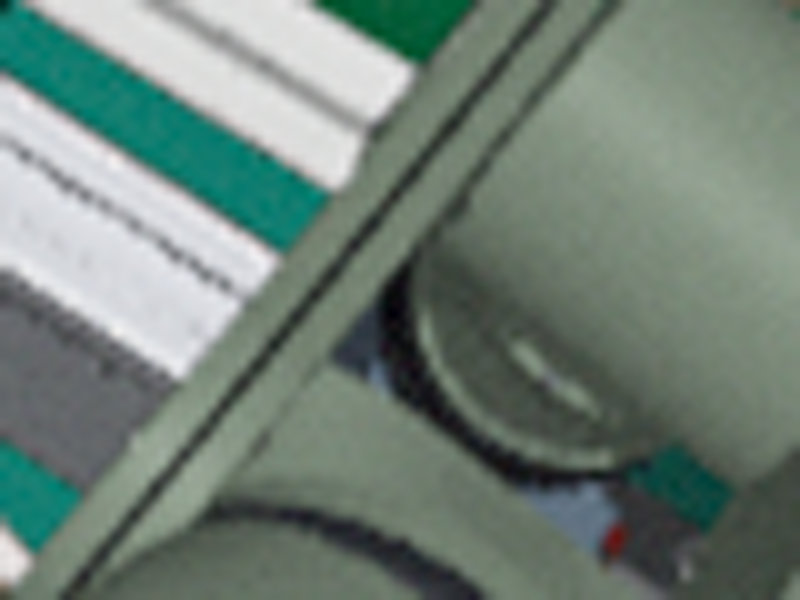

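```bash
python3 - <<'E'
from plan import *
P=[[*xy(s,t),72] for s,t in ((61,16),(61,29),(29,29),(29,16))]
print(((proj("side",P)-[260,150])*10).round(0).tolist())
P=[[*xy(s,t),72+78] for s,t in ((45.1+38,89),(45.1-38,89))]
print(((proj("side",P)-[260,150])*10).round(0).tolist())
# pusher at face position: top corners z=83 for travel 75,80,87 ; end stop block
for tr in (70,80,87):
    fs=86-tr
    print(tr,((proj("side",[[*xy(fs,15.5),83],[*xy(fs,15.5),25],[*xy(fs-6,15.5),83]])-[260,150])*10).round(0).tolist())
E
python3 - <<'E'
import cv2
im=cv2.imread("pics/s10.png"); cv2.imwrite("pics/s10z.png",cv2.resize(im[130:400,140:480],None,fx=2.3,fy=2.3,interpolation=cv2.INTER_CUBIC))
E
```

```text
[[252.0, 268.0], [283.0, 279.0], [334.0, 249.0], [304.0, 238.0]]
[[411.0, 142.0], [534.0, 73.0]]
70 [[326.0, 198.0], [314.0, 341.0], [335.0, 193.0]]
80 [[341.0, 189.0], [329.0, 332.0], [350.0, 184.0]]
87 [[352.0, 183.0], [340.0, 326.0], [361.0, 178.0]]
```

View pics/s10z.png

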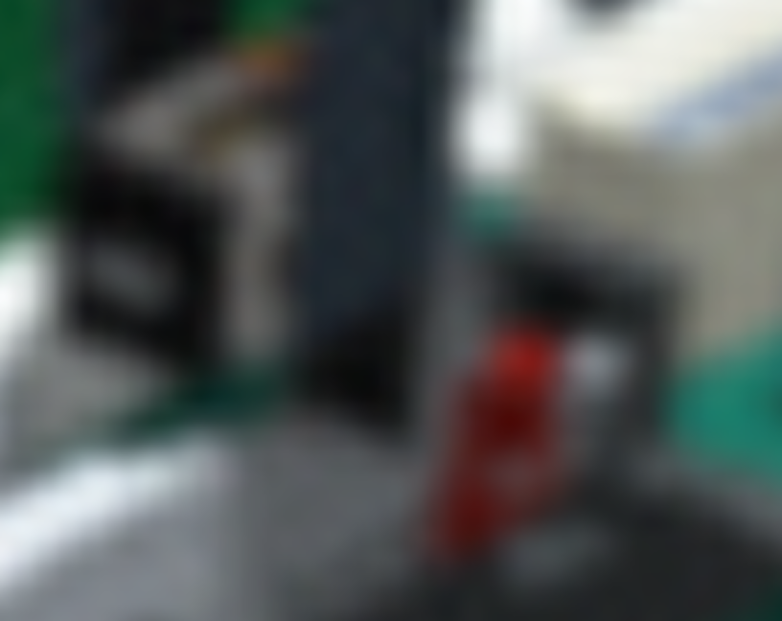

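```bash
python3 - <<'E'
from plan import *
def pr(tcp_s,tcp_t,zb,off,c):
    n=tcp_s+off+35
    P=[[*xy(n,tcp_t+t),z] for z in (zb+32,zb) for t in (-16,16)]
    return ((proj("side",P)-c[:2])*c[2]).round(0).tolist()
for off in (0,-5): print("s7",pr(194.4,105.6,85.7,off,(180,140,5)))
for off in (0,-5): print("s8",pr(106.5,-1,69,off,(220,120,5)))
a=cv2.imread("pics/s7.png")[210:330,440:620]; b=cv2.imread("pics/s8.png")[230:350,190:370]
cv2.imwrite("pics/cmp.png",cv2.resize(np.hstack([a,b]),None,fx=2.2,fy=4.4,interpolation=cv2.INTER_CUBIC) if 0 else cv2.resize(np.vstack([a,b]),None,fx=2.5*1.6,fy=2.5,interpolation=cv2.INTER_CUBIC))
E
```

```text
s7 [[469.0, 245.0], [512.0, 262.0], [467.0, 291.0], [509.0, 308.0]]
s7 [[474.0, 242.0], [517.0, 259.0], [472.0, 288.0], [514.0, 305.0]]
s8 [[220.0, 270.0], [258.0, 284.0], [218.0, 312.0], [256.0, 327.0]]
s8 [[225.0, 268.0], [262.0, 282.0], [223.0, 310.0], [260.0, 324.0]]
```

View pics/cmp.png

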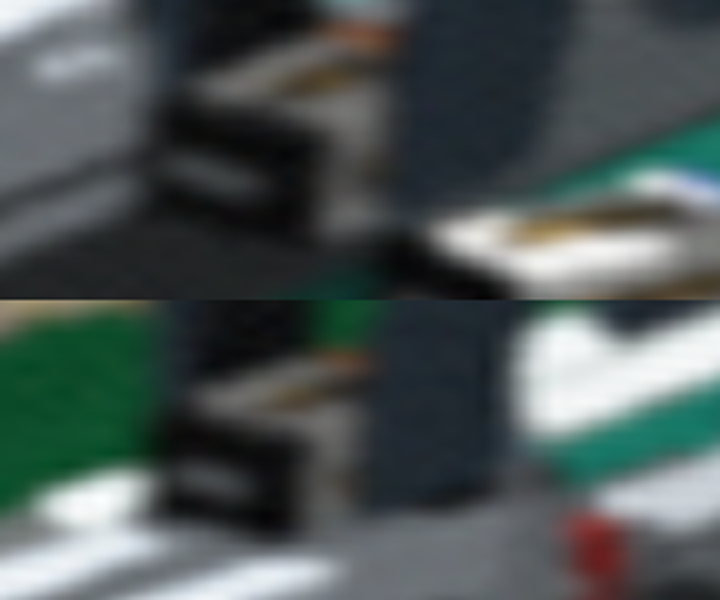

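>>> move_arm(
  moves=[
    [[0.4,0,0],0,-1],
    [[0.8,0,0],0,-1],
    [[1.2,0,0],0,-1],
    [[1.6,0,0],0,-1],
    [[2.0,0,0],0,-1],
    [[2.4,0,0],0,-1],
  ],
)

```text
time_s: 18.9
ee_pos: [476.6, -346.7, 126.8]
ee_rot: [145.6, 89.7, 24.2]
force: [4.6, 8.7, 5.0]
gripper_width: 31.9
```

```bash
python3 - <<'E'
from plan import *
where()
E
```

```text
t 18.9 ee [476.6, -346.7, 126.8] jaw -31.47 st [45.0, 0.2] F [4.6, 8.7, 5.0] w 31.9 q [-37.0, 28.0, 100.0, 0.0, 51.0, -6.0]
```

>>> move_arm(
  moves=[
    [[0.4,0,0],0,-1],
    [[0.8,0,0],0,-1],
    [[1.2,0,0],0,-1],
    [[1.5,0,0],0,-1],
    [[1.7,0,0],0,-1],
  ],
)

```text
time_s: 19.52
ee_pos: [476.5, -346.8, 109.7]
ee_rot: [147.2, 89.7, 25.7]
force: [5.5, 9.5, 5.1]
gripper_width: 32.2
```

```bash
python3 - <<'E'
from plan import *
where()
f=viewer.grab_frame("side"); crop(f,260,150,340,210,10,"s11")
E
```

```text
t 19.52 ee [476.5, -346.8, 109.7] jaw -31.47 st [45.0, 0.2] F [5.5, 9.5, 5.1] w 32.2 q [-37.0, 29.0, 101.0, 0.0, 49.0, -6.0]
```

View pics/s11.png

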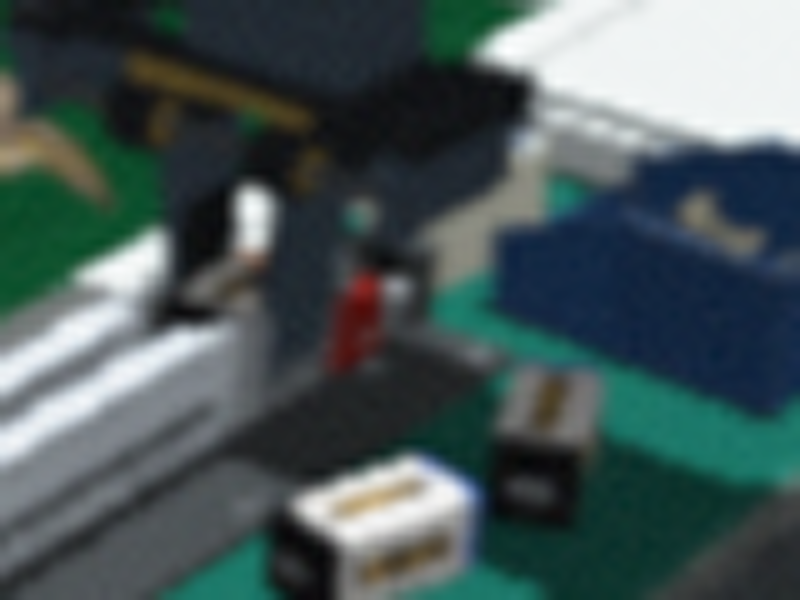

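>>> move_arm(
  moves=[
    [[0.15,0,0],0,-1],
    [[0.3,0,0],0,-1],
    [[0.3,0,0],0,-1],
    [[0.3,0,0],0,0.05],
    [[0.3,0,0],0,0.05],
    [[0.3,0,0],0,0.05],
    [[0.3,0,0],0,0.05],
    [[0.3,0,0],0,0.05],
    [[0.3,0,0],0,0.05],
    [[0.3,0,0],0,0.05],
    [[0.3,0,0],0,0.05],
    [[0.3,0,0],0,0.05],
    [[0.3,0,0],0,0.05],
  ],
)

```text
time_s: 21.2
ee_pos: [474.6, -348.5, 105.2]
ee_rot: [-147.0, 90.0, 91.6]
force: [0.8, 0.3, 0.5]
gripper_width: 47.4
```

```bash
python3 - <<'E'
from plan import *
where()
f=viewer.grab_frame("side"); crop(f,260,150,340,210,10,"s12")
E
```

```text
t 21.2 ee [474.6, -348.5, 105.2] jaw -31.39 st [42.5, 1.0] F [0.8, 0.3, 0.5] w 47.4 q [-37.0, 29.0, 102.0, 0.0, 49.0, -6.0]
```

View pics/s12.png

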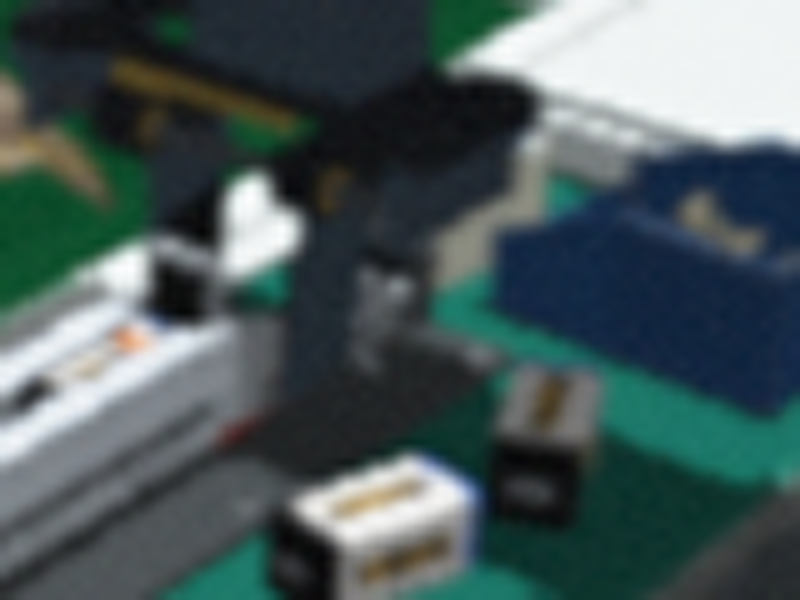

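>>> move_arm(
  moves=[
    [[-3,0,0],0,0.05],
    [[-8,0,0],0,0.05],
    [[-10,-6,-6],0,0.05],
    [[-10,-10,-12],0,0.05],
    [[-10,-10,-18],0,0.05],
    [[-10,-10,-24],0,0.05],
    [[-10,-10,-24],0,0.05],
  ],
)

```text
time_s: 22.12
ee_pos: [515.2, -88.7, 205.6]
ee_rot: [139.8, 89.9, 18.6]
force: [-1.2, -0.3, -0.3]
gripper_width: 48.0
```

```bash
python3 - <<'E'
from plan import *
where()
f=viewer.grab_frame("top"); find("top",f)
crop(f,130,100,390,295,3,"t13")
f=viewer.grab_frame("side"); crop(f,140,140,340,290,4,"s13")
E
```

```text
t 22.12 ee [515.2, -88.7, 205.6] jaw -31.21 st [285.4, 101.7] F [-1.2, -0.3, -0.3] w 48.0 q [-11.0, 18.0, 104.0, 0.0, 58.0, 20.0]
cart [423.4, -243.0] white c [422.3, -242.8] nose 43.0 43.8 orange 1 [57.4, 32.8]
cart [365.5, -322.4] white c [365.1, -322.3] nose 83.0 83.3 orange 0 [56.7, 33.3]
```

View pics/t13.png

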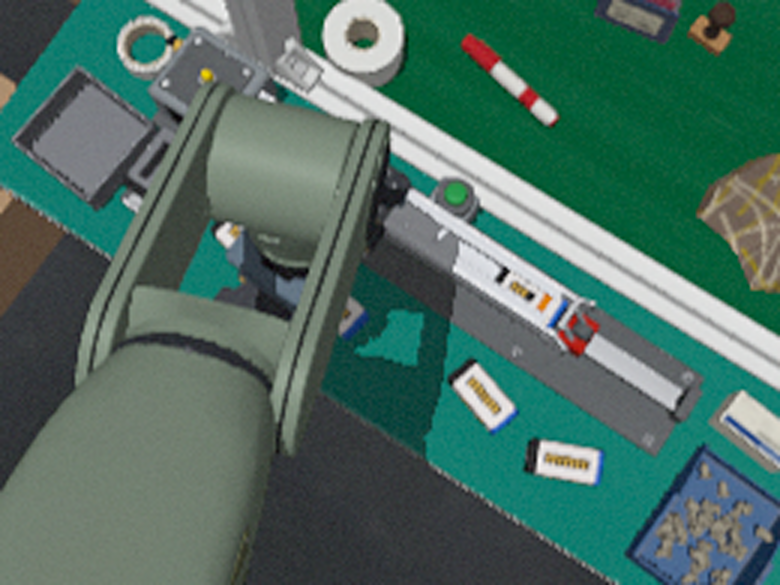

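View pics/s13.png

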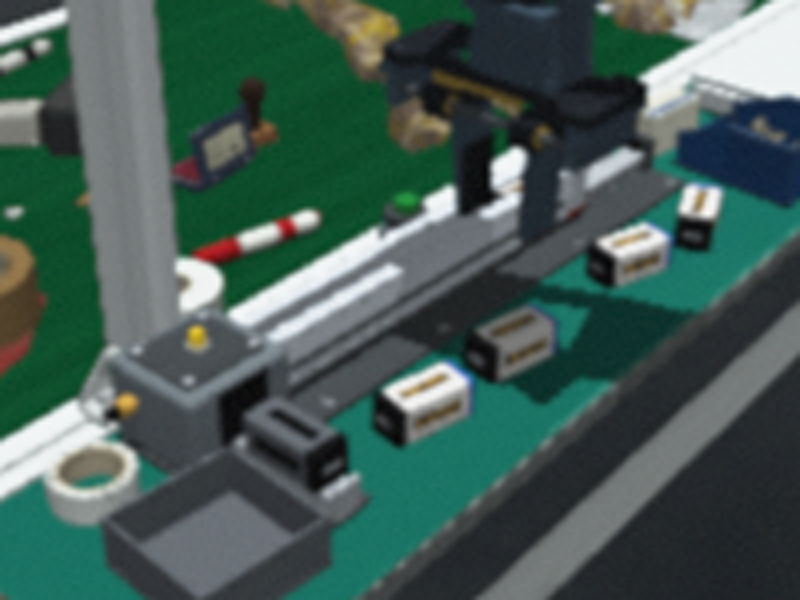

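```bash
python3 - <<'E'
from plan import *
plan(506.8,-95,120,49.5+90);plan(506.8,-95,82,49.5+90)
E
```

```text
shift cm [8.53, -0.43, 0.92] turn rad 0.163  [yaw change -9.3 q6 20.0 -> 30 ] dist mm 86
 shift cm [12.33, -0.44, 0.92] turn rad 0.163  [yaw change -9.3 q6 20.0 -> 30 ] dist mm 124
```

>>> move_arm(
  moves=[
    [[0,-0.4,0.9],0.16,0.4],
    [[4,-0.4,0.9],0.16,0.4],
    [[8,-0.4,0.9],0.16,0.4],
    [[11,-0.4,0.9],0.16,0.4],
    [[12.3,-0.4,0.9],0.16,0.4],
    [[12.3,-0.4,0.9],0.16,0.4],
    [[12.3,-0.4,0.9],0.16,-1],
    [[12.3,-0.4,0.9],0.16,-1],
    [[12.3,-0.4,0.9],0.16,-1],
    [[12.3,-0.4,0.9],0.16,-1],
    [[12.3,-0.4,0.9],0.16,-1],
    [[12.3,-0.4,0.9],0.16,-1],
    [[10,-0.4,0.9],0.16,-1],
    [[6,-0.4,0.9],0.16,-1],
    [[3,-0.4,0.9],0.16,-1],
    [[3,-0.4,0.9],0.16,-1],
  ],
  force=29,
)

```text
time_s: 24.22
ee_pos: [507.2, -97.4, 177.0]
ee_rot: [119.3, 89.7, -11.2]
force: [0.3, 1.2, -0.9]
gripper_width: 31.6
```

```bash
python3 - <<'E'
from plan import *
where()
f=viewer.grab_frame("side"); crop(f,180,140,340,260,5,"s14")
plan(*xy(126,0),168,148.6);plan(*xy(126,0),149,148.6)
E
```

```text
t 24.23 ee [507.2, -97.4, 177.0] jaw -40.56 st [273.9, 104.0] F [0.3, 1.2, -0.9] w 31.6 q [-12.0, 19.0, 107.0, 0.0, 54.0, 28.0]
 shift cm [0.74, 12.71, 12.89] turn rad -0.16  [yaw change 9.2 q6 28.4 -> 3 ] dist mm 181
 shift cm [2.64, 12.71, 12.89] turn rad -0.16  [yaw change 9.2 q6 28.4 -> 3 ] dist mm 183
```

View pics/s14.png

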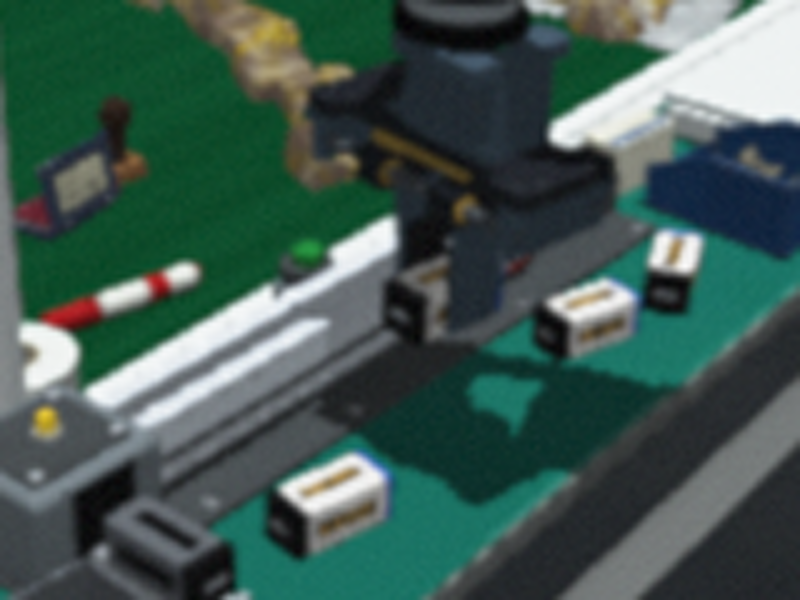

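>>> move_arm(
  moves=[
    [[0.5,4,4],-0.08,-1],
    [[0.7,8.5,8.6],-0.16,-1],
    [[0.7,12.7,12.9],-0.16,-1],
    [[0.7,12.7,12.9],-0.16,-1],
    [[0.7,12.7,12.9],-0.16,-1],
    [[2,12.7,12.9],-0.16,-1],
    [[2.8,12.7,12.9],-0.16,-1],
    [[2.8,12.7,12.9],-0.16,-1],
  ],
)

```text
time_s: 25.28
ee_pos: [518.3, -276.6, 146.1]
ee_rot: [-90.2, 89.9, 148.5]
force: [-0.5, -0.7, -0.2]
gripper_width: 31.8
```

```bash
python3 - <<'E'
from plan import *
where()
f=viewer.grab_frame("side"); crop(f,240,130,320,190,10,"s15")
plan(*xy(122,0),148.5,148.6);
P=[[*xy(161-1,t),z] for z in (98,66) for t in (-16,16)]
print(((proj("side",P)-[240,130])*10).round(0).tolist())
E
```

```text
t 25.27 ee [518.3, -276.6, 146.1] jaw -31.33 st [126.6, 1.2] F [-0.5, -0.7, -0.2] w 31.8 q [-29.0, 27.0, 99.0, 0.0, 54.0, 2.0]
 shift cm [-0.18, 0.07, 0.45] turn rad 0.001  [yaw change -0.1 q6 2.1 -> 3 ] dist mm 5
[[208.0, 468.0], [284.0, 497.0], [205.0, 552.0], [280.0, 582.0]]
```

View pics/s15.png

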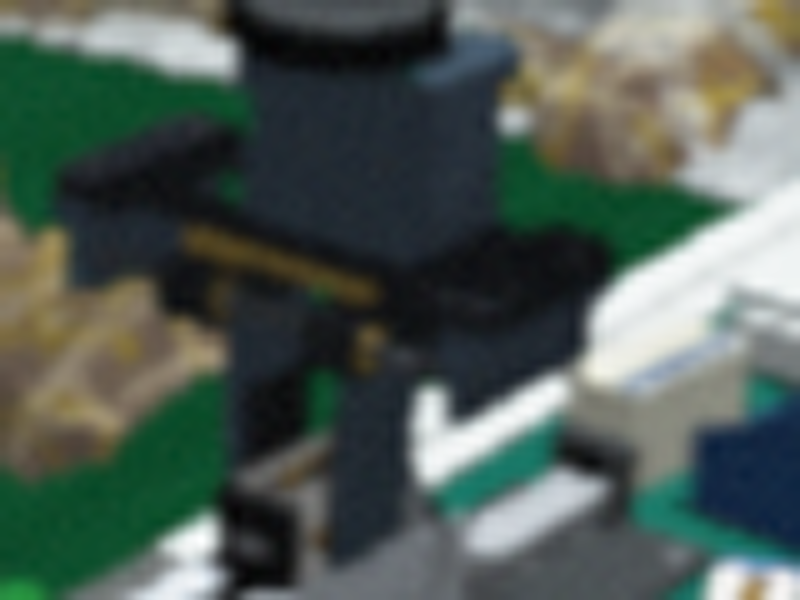

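>>> move_arm(
  moves=[
    [[-0.2,0.1,0.2],0,-1],
    [[-0.2,0.1,0.4],0,-1],
    [[-0.2,0.1,0.7],0,-1],
    [[-0.2,0.1,1.0],0,-1],
    [[-0.2,0.1,1.3],0,-1],
    [[-0.2,0.1,1.6],0,-1],
    [[-0.2,0.1,1.9],0,-1],
    [[-0.2,0.1,2.2],0,-1],
    [[-0.2,0.1,2.5],0,-1],
    [[-0.2,0.1,2.8],0,-1],
    [[-0.2,0.1,3.1],0,-1],
    [[-0.2,0.1,3.4],0,-1],
    [[-0.2,0.1,3.7],0,-1],
    [[-0.2,0.1,4.0],0,-1],
    [[-0.2,0.1,4.3],0,-1],
    [[-0.2,0.1,4.6],0,-1],
    [[-0.2,0.1,4.9],0,-1],
    [[-0.2,0.1,5.2],0,-1],
    [[-0.2,0.1,5.5],0,-1],
    [[-0.2,0.1,5.8],0,-1],
  ],
)

```text
time_s: 27.82
ee_pos: [490.6, -325.8, 149.7]
ee_rot: [174.3, 89.7, 52.8]
force: [5.4, 8.8, 1.2]
gripper_width: 32.0
```

```bash
python3 - <<'E'
from plan import *
where()
f=viewer.grab_frame("side"); crop(f,255,150,335,210,10,"s16")
c=pose()[0]; n=st(c)[0,0]+35; zb=c[2]-82.2
P=[[*xy(n,t),z] for z in (zb+32,zb) for t in (-16,16)]
print(((proj("side",P)+[1.8,1]-[255,150])*10).round(0).tolist())
E
```

```text
t 27.82 ee [490.6, -325.8, 149.7] jaw -31.49 st [70.2, -0.9] F [5.4, 8.8, 1.2] w 32.0 q [-35.0, 27.0, 99.0, 0.0, 54.0, -4.0]
[[176.0, 221.0], [251.0, 248.0], [172.0, 304.0], [246.0, 332.0]]
```

View pics/s16.png

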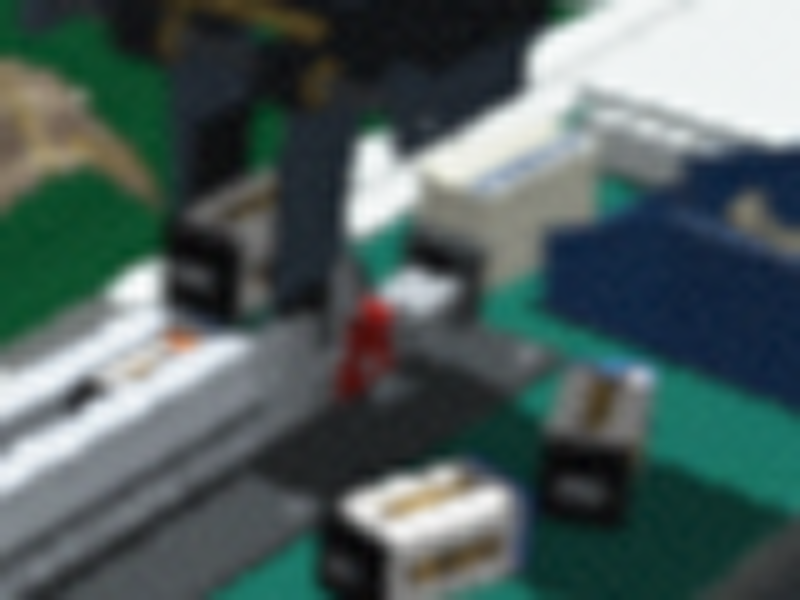

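>>> move_arm(
  moves=[
    [[0,-0.1,0.3],0,-1],
    [[0,-0.1,0.6],0,-1],
    [[0,-0.1,0.9],0,-1],
    [[0,-0.1,1.2],0,-1],
    [[0,-0.1,1.5],0,-1],
    [[0,-0.1,1.8],0,-1],
    [[0,-0.1,2.1],0,-1],
    [[0,-0.1,2.4],0,-1],
    [[0,-0.1,2.7],0,-1],
    [[0,-0.1,2.7],0,-1],
  ],
)

```text
time_s: 29.12
ee_pos: [476.4, -348.7, 149.7]
ee_rot: [155.4, 89.7, 33.9]
force: [6.2, 6.7, 1.1]
gripper_width: 31.5
```

```bash
python3 - <<'E'
from plan import *
where()
f=viewer.grab_frame("side"); crop(f,260,150,340,210,10,"s17")
c=pose()[0]; n=st(c)[0,0]+35; zb=c[2]-82.2
P=[[*xy(n,t),z] for z in (zb+32,zb) for t in (-16,16)]
print(((proj("side",P)+[1.8,1]-[260,150])*10).round(0).tolist())
E
```

```text
t 29.12 ee [476.4, -348.7, 149.7] jaw -31.48 st [43.3, -0.7] F [6.2, 6.7, 1.1] w 31.5 q [-37.0, 27.0, 99.0, 0.0, 54.0, -6.0]
[[172.0, 196.0], [246.0, 223.0], [168.0, 278.0], [241.0, 306.0]]
```

View pics/s17.png

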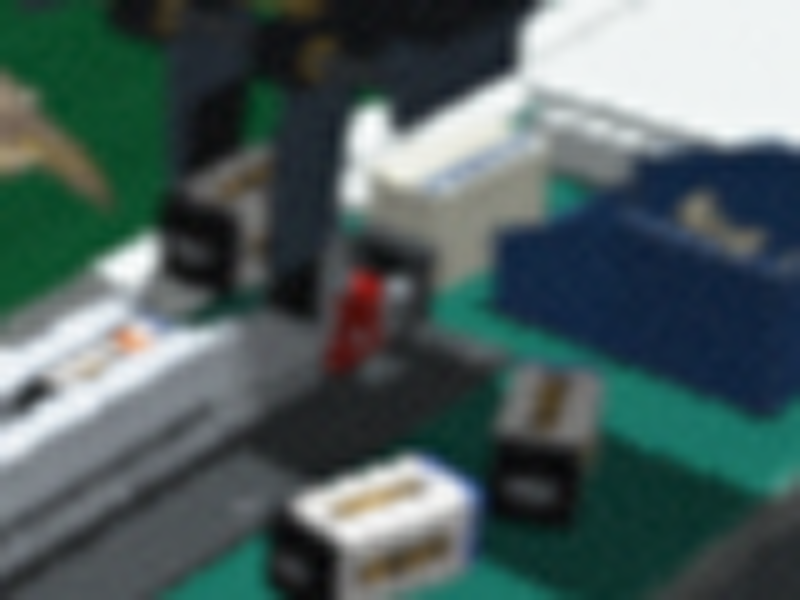

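>>> move_arm(
  moves=[
    [[0,-0.05,0.3],0,-1],
    [[0.4,-0.05,0.3],0,-1],
    [[0.8,-0.05,0.3],0,-1],
    [[1.2,-0.05,0.3],0,-1],
    [[1.6,-0.05,0.3],0,-1],
    [[2.0,-0.05,0.3],0,-1],
    [[2.4,-0.05,0.3],0,-1],
    [[2.8,-0.05,0.3],0,-1],
    [[3.2,-0.05,0.3],0,-1],
    [[3.6,-0.05,0.3],0,-1],
    [[4.0,-0.05,0.3],0,-1],
    [[4.0,-0.05,0.3],0,-1],
  ],
)

```text
time_s: 30.68
ee_pos: [474.1, -350.9, 109.6]
ee_rot: [161.9, 89.7, 40.4]
force: [6.8, 7.7, 1.5]
gripper_width: 31.8
```

```bash
python3 - <<'E'
from plan import *
where()
f=viewer.grab_frame("side"); crop(f,260,150,340,210,10,"s18")
E
```

```text
t 30.68 ee [474.1, -350.9, 109.6] jaw -31.47 st [40.2, 0.2] F [6.8, 7.7, 1.5] w 31.8 q [-38.0, 29.0, 101.0, 0.0, 49.0, -6.0]
```

View pics/s18.png

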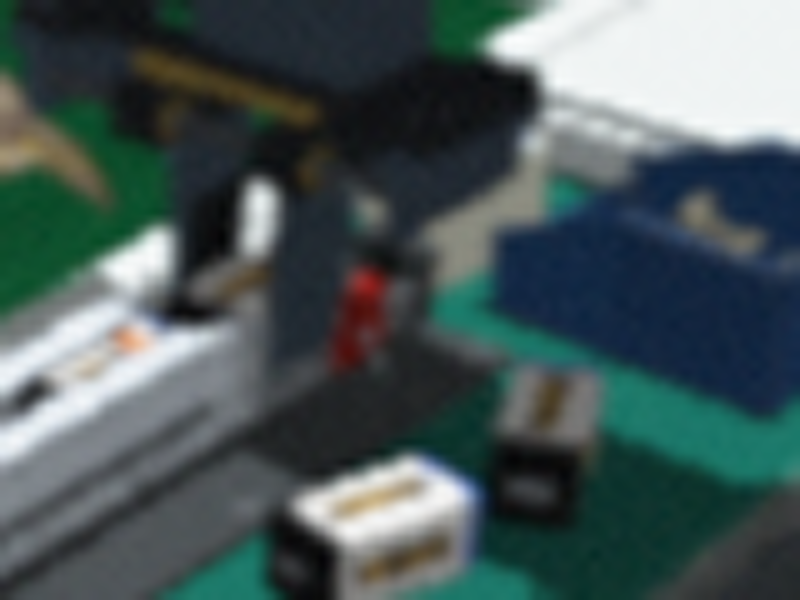

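>>> move_arm(
  moves=[
    [[0.15,0,0],0,-1],
    [[0.25,0,0],0,-1],
    [[0.25,0,0],0,0.05],
    [[0.25,0,0],0,0.05],
    [[0.25,0,0],0,0.05],
    [[0.25,0,0],0,0.05],
    [[0.25,0,0],0,0.05],
    [[0.25,0,0],0,0.05],
    [[0.25,0,0],0,0.05],
    [[0.25,0,0],0,0.05],
    [[0.25,0,0],0,0.05],
    [[-4,0,0],0,0.05],
    [[-8,0,0],0,0.05],
    [[-9,-4,-4],0,0.05],
    [[-9,-8,-10],0,0.05],
    [[-9,-10,-16],0,0.05],
    [[-9,-10,-22],0,0.05],
    [[-9,-10,-22],0,0.05],
  ],
)

```text
time_s: 32.98
ee_pos: [503.0, -109.7, 199.5]
ee_rot: [134.9, 89.9, 13.8]
force: [-0.1, -0.8, -0.6]
gripper_width: 48.1
```

```bash
python3 - <<'E'
from plan import *
where()
f=viewer.grab_frame("top"); find("top",f)
crop(f,130,100,390,295,3,"t19")
f=viewer.grab_frame("side"); crop(f,140,140,340,290,4,"s19")
plan(560.1,-8.4,130,47.2+90);plan(560.1,-8.4,82,47.2+90)
E
```

```text
t 32.98 ee [503.0, -109.7, 199.5] jaw -31.11 st [261.1, 101.2] F [-0.1, -0.8, -0.6] w 48.1 q [-14.0, 18.0, 105.0, 0.0, 57.0, 17.0]
cart [423.7, -242.6] white c [422.3, -242.8] nose 43.1 46.3 orange 0 [57.3, 32.8]
cart [365.6, -322.1] white c [365.2, -322.3] nose 83.0 82.5 orange 0 [56.9, 33.4]
 shift cm [6.91, -0.41, -11.89] turn rad 0.201  [yaw change -11.5 q6 17.4 -> 42 ] dist mm 138
 shift cm [11.71, -0.41, -11.89] turn rad 0.201  [yaw change -11.5 q6 17.4 -> 42 ] dist mm 167
```

View pics/t19.png

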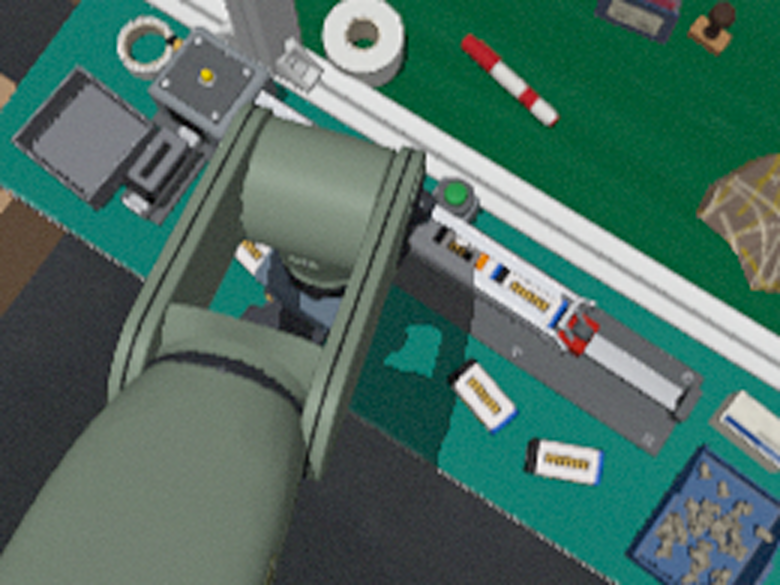

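View pics/s19.png

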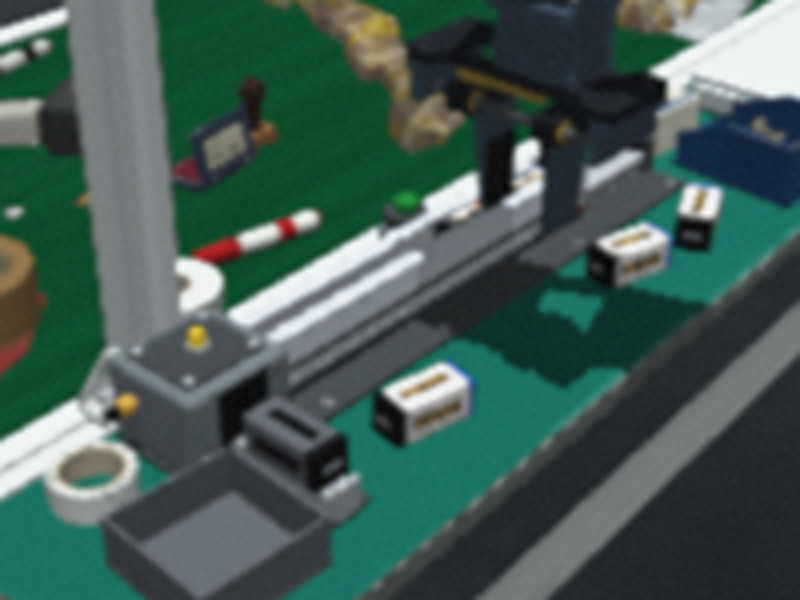

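>>> move_arm(
  moves=[
    [[0,-0.2,-6],0.1,0.4],
    [[2,-0.4,-11.9],0.2,0.4],
    [[6,-0.4,-11.9],0.2,0.4],
    [[9,-0.4,-11.9],0.2,0.4],
    [[11,-0.4,-11.9],0.2,0.4],
    [[11.7,-0.4,-11.9],0.2,0.4],
    [[11.7,-0.4,-11.9],0.2,0.4],
    [[11.7,-0.4,-11.9],0.2,-1],
    [[11.7,-0.4,-11.9],0.2,-1],
    [[11.7,-0.4,-11.9],0.2,-1],
    [[11.7,-0.4,-11.9],0.2,-1],
    [[11.7,-0.4,-11.9],0.2,-1],
    [[11.7,-0.4,-11.9],0.2,-1],
    [[9,-0.4,-11.9],0.2,-1],
    [[5,-0.4,-11.9],0.2,-1],
    [[2,-0.4,-11.9],0.2,-1],
    [[2,-0.4,-11.9],0.2,-1],
  ],
  force=29,
)

```text
time_s: 35.2
ee_pos: [561.4, -9.1, 181.1]
ee_rot: [132.0, 89.7, -0.9]
force: [-0.1, 0.7, -0.7]
gripper_width: 31.6
```

```bash
python3 - <<'E'
from plan import *
where()
f=viewer.grab_frame("side"); crop(f,160,130,320,250,5,"s20")
plan(*xy(128,0),168,148.6);plan(*xy(128,0),149,148.6)
E
```

```text
t 35.2 ee [561.4, -9.1, 181.1] jaw -42.86 st [377.5, 103.8] F [-0.1, 0.7, -0.7] w 31.6 q [-2.0, 22.0, 101.0, 0.0, 57.0, 41.0]
 shift cm [1.13, 15.2, 22.32] turn rad -0.2  [yaw change 11.5 q6 40.8 -> 3 ] dist mm 270
 shift cm [3.03, 15.2, 22.32] turn rad -0.2  [yaw change 11.5 q6 40.8 -> 3 ] dist mm 272
```

View pics/s20.png

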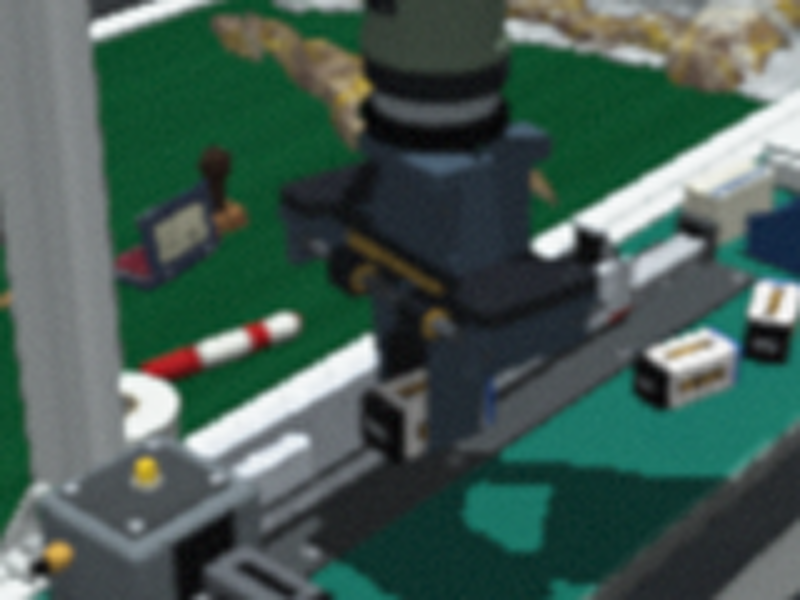

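Held well. Carry it over the tube.

>>> move_arm(
  moves=[
    [[0,4,5],-0.1,-1],
    [[0.5,8,10],-0.2,-1],
    [[0.8,12,16],-0.2,-1],
    [[0.8,15.2,22.2],-0.2,-1],
    [[0.8,15.2,22.2],-0.2,-1],
    [[0.8,15.2,22.2],-0.2,-1],
    [[2,15.2,22.3],-0.2,-1],
    [[3,15.2,22.3],-0.2,-1],
    [[3,15.2,22.3],-0.2,-1],
    [[3,15.2,22.3],-0.2,-1],
  ],
)

```text
time_s: 36.5
ee_pos: [520.4, -275.3, 149.2]
ee_rot: [156.3, 90.0, 34.9]
force: [-0.4, -0.0, -0.4]
gripper_width: 32.1
```

```bash
cat >> plan.py <<'E'
def chk(name,c0=(255,150),bias=(1.8,1)):
    where()
    f=viewer.grab_frame("side"); crop(f,c0[0],c0[1],c0[0]+80,c0[1]+60,10,name)
    c=pose()[0]; n=st(c)[0,0]+35; zb=c[2]-82.2
    P=[[*xy(n,t),z] for z in (zb+32,zb) for t in (-16,16)]
    print("pred nose",((proj("side",P)+np.array(bias)-c0)*10).round(0).tolist())
E
python3 - <<'E'
from plan import *
chk("s21",(240,130)); plan(*xy(123,0),149,148.6)
E
```

```text
t 36.5 ee [520.4, -275.3, 149.2] jaw -31.34 st [128.8, 0.1] F [-0.4, -0.0, -0.4] w 32.1 q [-29.0, 27.0, 99.0, 0.0, 54.0, 2.0]
pred nose [[219.0, 478.0], [295.0, 507.0], [217.0, 563.0], [291.0, 593.0]]
 shift cm [0.05, -0.01, 0.56] turn rad 0.001  [yaw change -0.0 q6 2.3 -> 3 ] dist mm 6
```

View pics/s21.png

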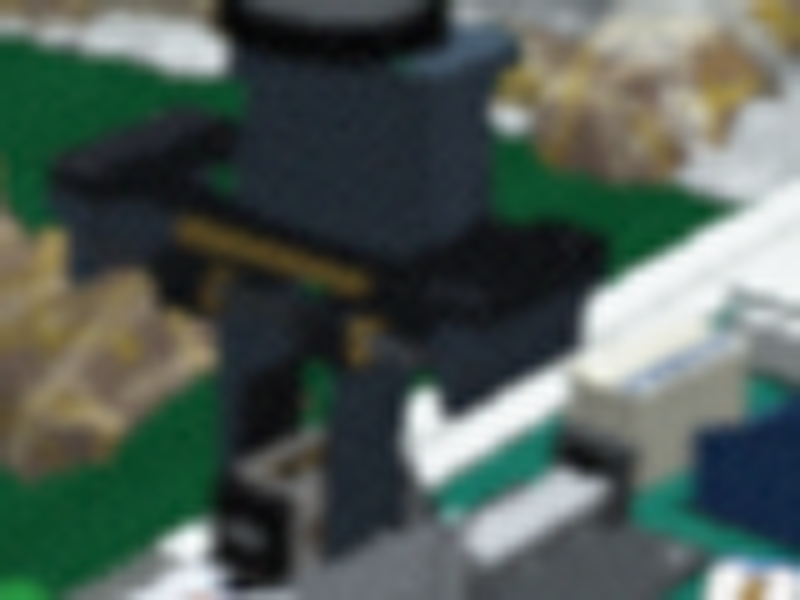

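>>> move_arm(
  moves=[
    [[0,0,0.4],0,-1],
    [[0,0,0.6],0,-1],
    [[0,0,0.9],0,-1],
    [[0,0,1.2],0,-1],
    [[0,0,1.5],0,-1],
    [[0,0,1.8],0,-1],
    [[0,0,2.1],0,-1],
    [[0,0,2.4],0,-1],
    [[0,0,2.7],0,-1],
    [[0,0,3.0],0,-1],
    [[0,0,3.3],0,-1],
    [[0,0,3.6],0,-1],
    [[0,0,3.9],0,-1],
    [[0,0,4.2],0,-1],
    [[0,0,4.5],0,-1],
    [[0,0,4.8],0,-1],
    [[0,0,5.1],0,-1],
    [[0,0,5.4],0,-1],
    [[0,0,5.7],0,-1],
    [[0,0,6.0],0,-1],
  ],
)

```text
time_s: 39.05
ee_pos: [490.1, -325.2, 149.6]
ee_rot: [176.3, 89.7, 54.8]
force: [5.8, 8.9, 1.4]
gripper_width: 31.7
```

```bash
python3 - <<'E'
from plan import *
chk("s22")
E
```

```text
t 39.05 ee [490.1, -325.2, 149.6] jaw -31.49 st [70.5, -0.0] F [5.8, 8.9, 1.4] w 31.7 q [-35.0, 26.0, 99.0, 0.0, 54.0, -4.0]
pred nose [[175.0, 221.0], [250.0, 248.0], [172.0, 304.0], [245.0, 332.0]]
```

View pics/s22.png

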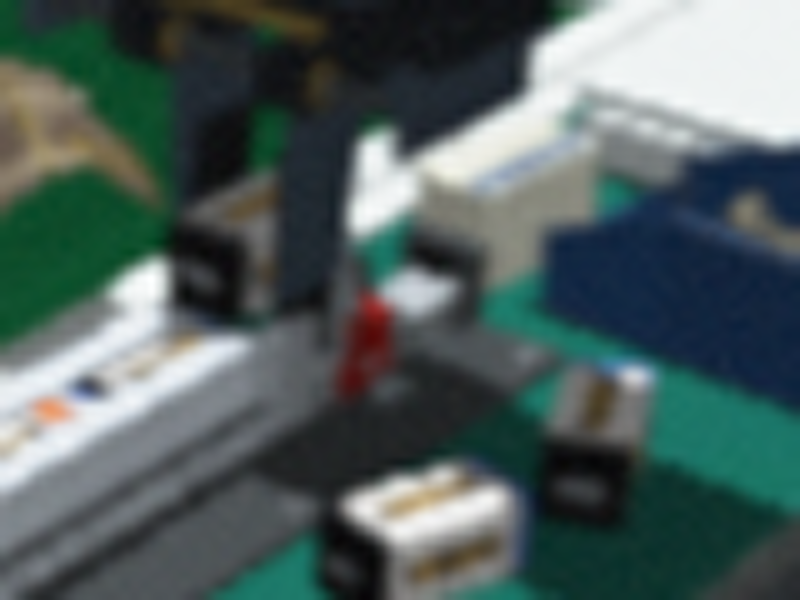

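Same as last time, no slip. Push on to s≈41.

>>> move_arm(
  moves=[
    [[0,0,0.3],0,-1],
    [[0,0,0.6],0,-1],
    [[0,0,0.9],0,-1],
    [[0,0,1.2],0,-1],
    [[0,0,1.5],0,-1],
    [[0,0,1.8],0,-1],
    [[0,0,2.1],0,-1],
    [[0,0,2.4],0,-1],
    [[0,0,2.7],0,-1],
    [[0,0,2.9],0,-1],
    [[0,0,3.0],0,-1],
  ],
)

```text
time_s: 40.48
ee_pos: [474.6, -350.5, 149.6]
ee_rot: [176.7, 89.7, 55.2]
force: [6.5, 9.9, 2.4]
gripper_width: 32.0
```

```bash
python3 - <<'E'
from plan import *
chk("s23",(260,150))
E
```

```text
t 40.48 ee [474.6, -350.5, 149.6] jaw -31.5 st [40.8, -0.0] F [6.5, 9.9, 2.4] w 32.0 q [-38.0, 27.0, 99.0, 0.0, 55.0, -6.0]
pred nose [[176.0, 194.0], [251.0, 221.0], [172.0, 276.0], [245.0, 303.0]]
```

View pics/s23.png

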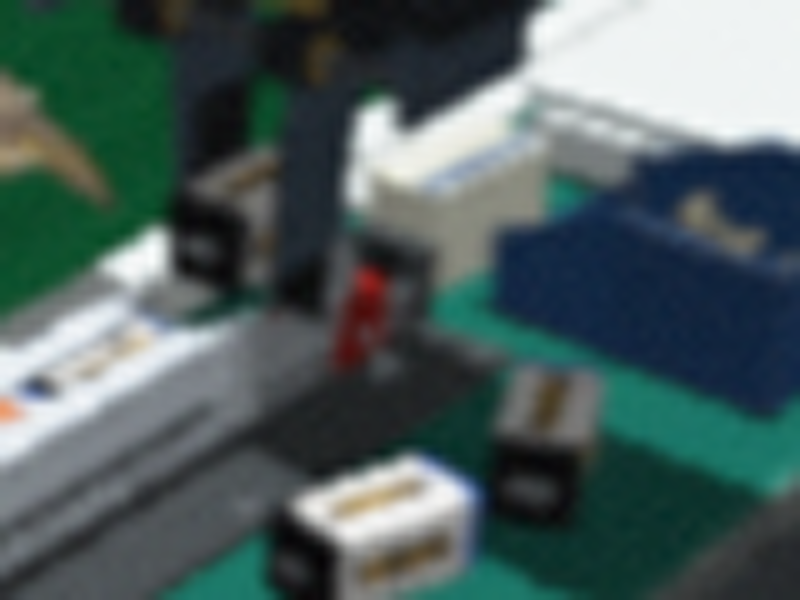

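Good. Lower, let go, and withdraw toward the head side.

>>> move_arm(
  moves=[
    [[0.4,0,0],0,-1],
    [[0.8,0,0],0,-1],
    [[1.2,0,0],0,-1],
    [[1.6,0,0],0,-1],
    [[2.0,0,0],0,-1],
    [[2.4,0,0],0,-1],
    [[2.8,0,0],0,-1],
    [[3.2,0,0],0,-1],
    [[3.6,0,0],0,-1],
    [[4.0,0,0],0,-1],
    [[4.0,0,0],0,-1],
  ],
)

```text
time_s: 41.9
ee_pos: [474.9, -351.0, 109.7]
ee_rot: [159.0, 89.7, 37.6]
force: [5.9, 7.9, 1.1]
gripper_width: 31.8
```

```bash
python3 - <<'E'
from plan import *
chk("s24",(260,150))
E
```

```text
t 41.9 ee [474.9, -351.0, 109.7] jaw -31.48 st [40.5, -0.6] F [5.9, 7.9, 1.1] w 31.8 q [-38.0, 29.0, 101.0, 0.0, 50.0, -6.0]
pred nose [[171.0, 296.0], [244.0, 323.0], [167.0, 375.0], [239.0, 403.0]]
```

View pics/s24.png

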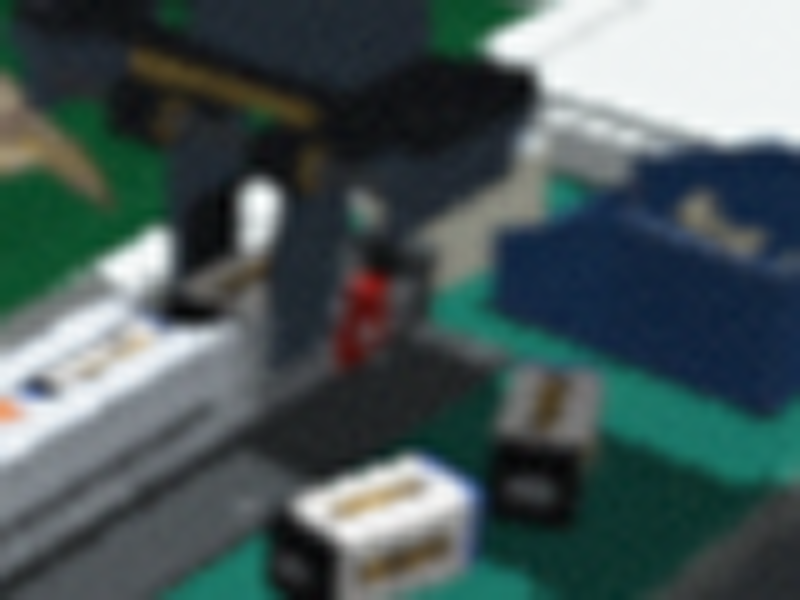

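>>> move_arm(
  moves=[
    [[0.15,0,0],0,-1],
    [[0.25,0,0],0,-1],
    [[0.25,0,0],0,0.05],
    [[0.25,0,0],0,0.05],
    [[0.25,0,0],0,0.05],
    [[0.25,0,0],0,0.05],
    [[0.25,0,0],0,0.05],
    [[0.25,0,0],0,0.05],
    [[0.25,0,0],0,0.05],
    [[0.25,0,0],0,0.05],
    [[0.25,0,0],0,0.05],
    [[-4,0,0],0,0.05],
    [[-8,0,0],0,0.05],
    [[-9,-4,-4],0,0.05],
    [[-9,-8,-10],0,0.05],
    [[-9,-10,-16],0,0.05],
    [[-9,-10,-22],0,0.05],
    [[-9,-10,-28],0,0.05],
    [[-9,-10,-32],0,0.05],
    [[-9,-10,-32],0,0.05],
  ],
)

```text
time_s: 44.45
ee_pos: [555.8, -25.0, 199.1]
ee_rot: [145.3, 89.9, 24.1]
force: [-0.3, -1.0, -0.1]
gripper_width: 48.0
```

```bash
python3 - <<'E'
from plan import *
where()
f=viewer.grab_frame("top"); find("top",f)
crop(f,130,100,390,295,3,"t25")
f=viewer.grab_frame("side"); crop(f,140,140,340,290,4,"s25")
plan(*xy(489.5,96),170,58.6);plan(*xy(489.5,96),121,58.6)
E
```

```text
t 44.45 ee [555.8, -25.0, 199.1] jaw -31.15 st [361.0, 100.3] F [-0.3, -1.0, -0.1] w 48.0 q [-4.0, 21.0, 100.0, 0.0, 59.0, 27.0]
cart [423.4, -243.1] white c [422.3, -242.8] nose 43.2 43.5 orange 0 [57.3, 32.8]
cart [365.6, -322.0] white c [365.0, -322.2] nose 82.4 82.8 orange 0 [56.8, 33.3]
 shift cm [2.89, 0.46, -13.15] turn rad -1.57  [yaw change 89.9 q6 27.3 -> -51 ] dist mm 135
 shift cm [7.79, 0.46, -13.15] turn rad -1.57  [yaw change 89.9 q6 27.3 -> -51 ] dist mm 153
```

View pics/t25.png

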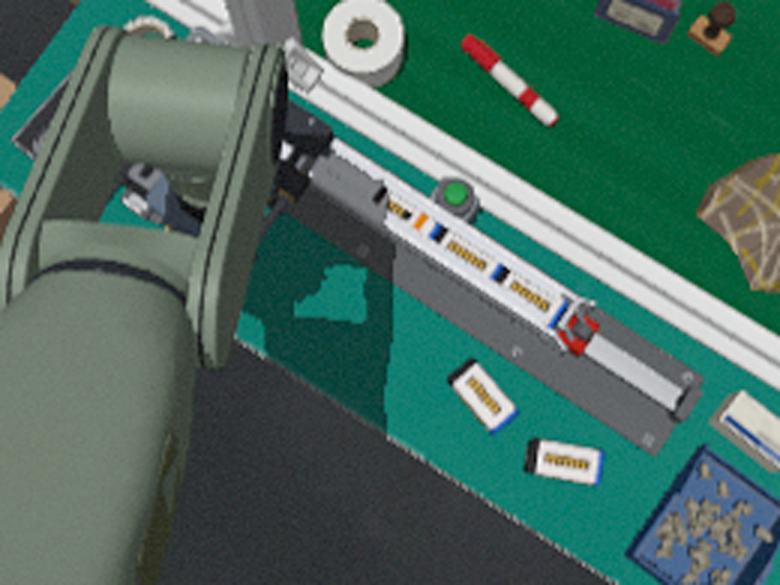

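View pics/s25.png

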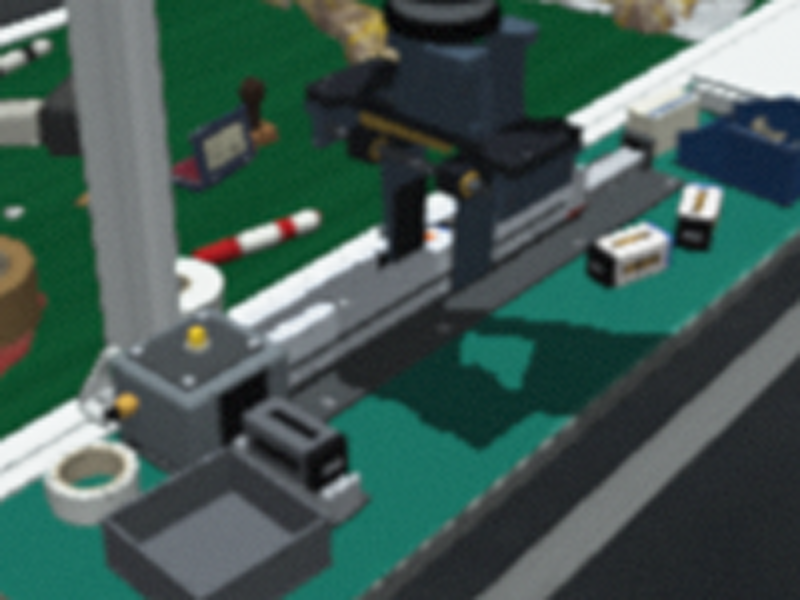

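>>> move_arm(
  moves=[
    [[0,0.1,-3],-0.18,0.05],
    [[0,0.2,-6],-0.36,0.05],
    [[0,0.4,-10],-0.54,0.05],
    [[0,0.4,-13.1],-0.72,0.05],
    [[0,0.4,-13.1],-0.9,0.05],
    [[0,0.4,-13.1],-1.08,0.05],
    [[0,0.4,-13.1],-1.26,0.05],
    [[0,0.4,-13.1],-1.44,0.05],
    [[0,0.4,-13.1],-1.57,0.05],
    [[2,0.4,-13.1],-1.57,0.05],
    [[3,0.4,-13.1],-1.57,0.05],
    [[3,0.4,-13.1],-1.57,0.05],
  ],
  force=26,
)

```text
time_s: 46.05
ee_pos: [625.5, 81.2, 168.4]
ee_rot: [-141.4, 89.9, -172.9]
force: [0.4, -0.4, 0.1]
gripper_width: 48.0
```

```bash
python3 - <<'E'
from plan import *
where()
f=viewer.grab_frame("side"); crop(f,120,140,280,260,5,"s26")
f=viewer.grab_frame("top"); crop(f,100,80,260,200,5,"t26")
plan(*xy(489.5,96),121,58.6)
E
```

```text
t 46.05 ee [625.5, 81.2, 168.4] jaw 58.48 st [487.9, 96.1] F [0.4, -0.4, 0.1] w 48.0 q [6.0, 29.0, 92.0, -0.0, 60.0, -52.0]
 shift cm [4.86, 0.07, -0.04] turn rad -0.001  [yaw change 0.1 q6 -52.1 -> -51 ] dist mm 49
```

View pics/s26.png

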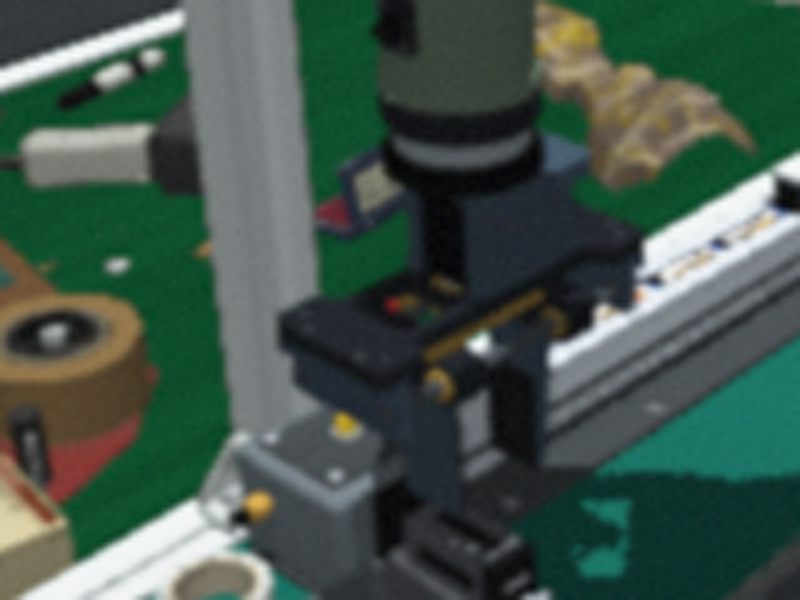

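View pics/t26.png

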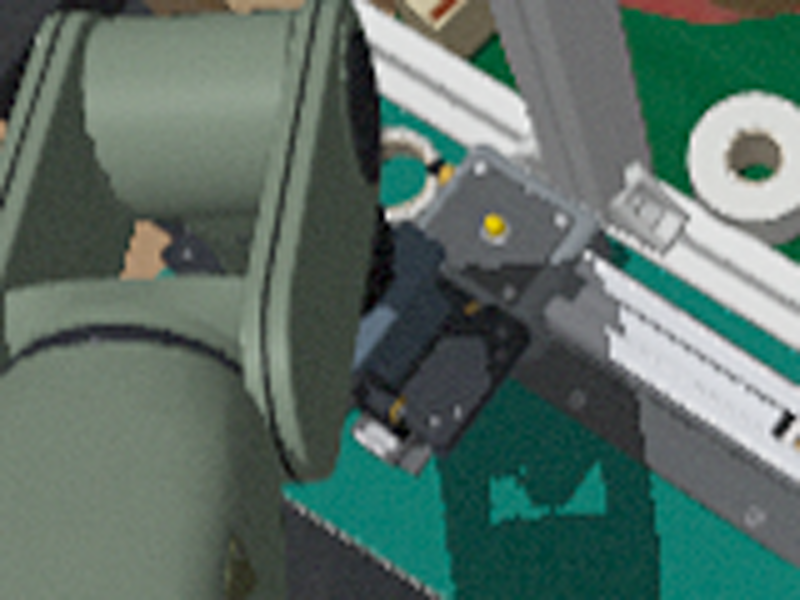

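>>> move_arm(
  moves=[
    [[2,0.1,0],0,0.05],
    [[4,0.1,0],0,0.05],
    [[4.8,0.1,0],0,0.05],
    [[4.8,0.1,0],0,0.05],
    [[4.8,0.1,0],0,-1],
    [[4.8,0.1,0],0,-1],
    [[4.8,0.1,0],0,-1],
    [[4.8,0.1,0],0,-1],
    [[4.8,0.1,0],0,-1],
    [[4.8,0.1,0],0,-1],
  ],
)

```text
time_s: 47.4
ee_pos: [627.1, 83.2, 122.1]
ee_rot: [41.6, 89.9, 10.1]
force: [-0.9, 0.2, 6.0]
gripper_width: 31.7
```

```bash
python3 - <<'E'
from plan import *
where()
plan(*xy(489.5,96),185,58.6);plan(*xy(567,107),185,58.6);plan(*xy(567,107),103,58.6)
E
```

```text
t 47.4 ee [627.1, 83.2, 122.1] jaw 58.56 st [490.5, 95.7] F [-0.9, 0.2, 6.0] w 31.7 q [7.0, 32.0, 94.0, 0.0, 54.0, -52.0]
 shift cm [-6.29, -0.09, -0.02] turn rad -0.001  [yaw change 0.0 q6 -52.1 -> -51 ] dist mm 63
 shift cm [-6.28, 7.66, -1.13] turn rad -0.001  [yaw change 0.0 q6 -52.1 -> -45 ] dist mm 100
 shift cm [1.92, 7.65, -1.14] turn rad -0.001  [yaw change 0.0 q6 -52.1 -> -45 ] dist mm 80
```

>>> move_arm(
  moves=[
    [[-2,0,0],0,-1],
    [[-5,0,0],0,-1],
    [[-6.3,0,0],0,-1],
    [[-6.3,0,0],0,-1],
  ],
)

```text
time_s: 47.9
ee_pos: [626.8, 83.1, 184.6]
ee_rot: [41.5, 89.9, 10.0]
force: [0.0, 0.1, -0.9]
gripper_width: 32.0
```

```bash
python3 - <<'E'
from plan import *
where()
f=viewer.grab_frame("side"); crop(f,120,140,280,260,5,"s27")
plan(*xy(567,107),185,58.6);plan(*xy(567,107),104,58.6)
E
```

```text
t 47.9 ee [626.8, 83.1, 184.6] jaw 58.56 st [490.2, 95.9] F [0.0, 0.1, -0.9] w 32.0 q [7.0, 28.0, 91.0, 0.0, 61.0, -52.0]
 shift cm [-0.14, 7.71, -1.07] turn rad -0.001  [yaw change 0.0 q6 -52.1 -> -45 ] dist mm 78
 shift cm [7.96, 7.71, -1.07] turn rad -0.001  [yaw change 0.0 q6 -52.1 -> -45 ] dist mm 111
```

View pics/s27.png

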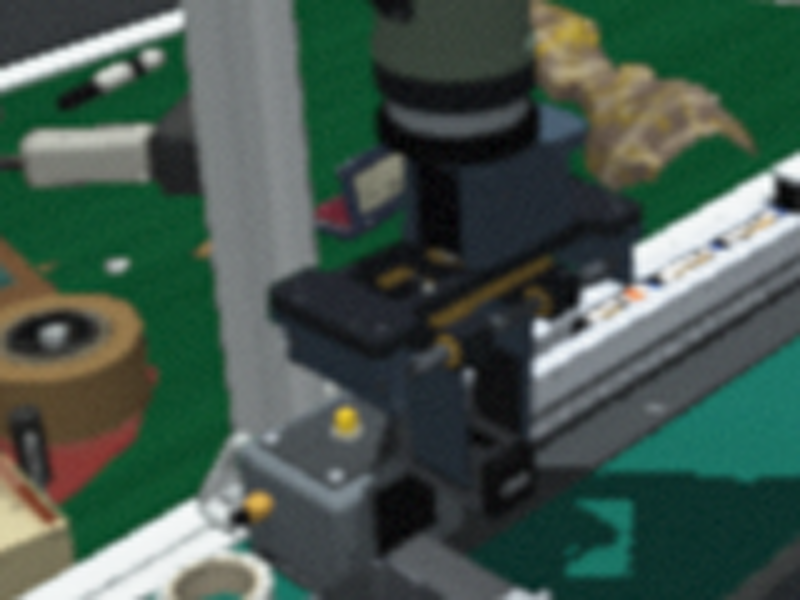

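>>> move_arm(
  moves=[
    [[0,4,-0.5],0,-1],
    [[0,7.7,-1.1],0,-1],
    [[2,7.7,-1.1],0,-1],
    [[5,7.7,-1.1],0,-1],
    [[7,7.7,-1.1],0,-1],
    [[7.9,7.7,-1.1],0,-1],
    [[7.9,7.7,-1.1],0,-1],
  ],
)

```text
time_s: 48.82
ee_pos: [657.0, 154.4, 104.0]
ee_rot: [-137.7, 89.9, -169.2]
force: [0.1, -0.3, -0.9]
gripper_width: 31.8
```

```bash
python3 - <<'E'
from plan import *
where()
f=viewer.grab_frame("side"); crop(f,120,190,280,310,5,"s28")
E
```

```text
t 48.83 ee [657.0, 154.4, 104.0] jaw 58.56 st [566.8, 107.4] F [0.1, -0.3, -0.9] w 31.8 q [12.0, 36.0, 89.0, 0.0, 55.0, -46.0]
```

View pics/s28.png

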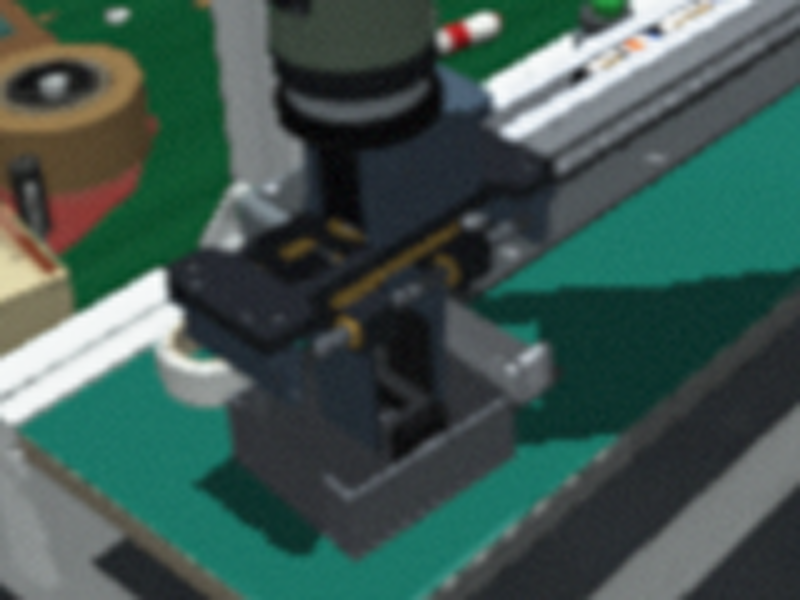

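>>> move_arm(
  moves=[
    [[0.2,0,0],0,-0.05],
    [[0.2,0,0],0,-0.05],
    [[0.2,0,0],0,-0.05],
    [[0.2,0,0],0,-0.05],
    [[-3,0,0],0,-0.05],
    [[-7,0,0],0,-0.05],
    [[-10,0,0],0,-0.05],
    [[-10,0,0],0,-0.05],
  ],
)

```text
time_s: 49.88
ee_pos: [658.7, 154.8, 208.3]
ee_rot: [44.6, 89.6, 13.1]
force: [-0.3, 0.3, -0.4]
gripper_width: 43.5
```

```bash
python3 - <<'E'
from plan import *
where()
f=viewer.grab_frame("side"); crop(f,120,190,280,310,5,"s29")
f=viewer.grab_frame("top"); find("top",f); crop(f,100,90,360,285,3,"t29")
plan(423.4,-243,190,43+90); plan(423.4,-243,82,43+90)
E
```

```text
t 49.88 ee [658.7, 154.8, 208.3] jaw 58.56 st [568.0, 106.1] F [-0.3, 0.3, -0.4] w 43.5 q [12.0, 30.0, 82.0, 0.0, 67.0, -46.0]
cart [423.5, -243.1] white c [422.3, -242.8] nose 43.3 42.9 orange 0 [57.3, 32.8]
cart [365.6, -322.1] white c [365.2, -322.2] nose 82.8 83.0 orange 0 [56.8, 33.5]
 shift cm [1.49, -46.09, 0.8] turn rad 1.842  [yaw change -105.6 q6 -46.3 -> 17 ] dist mm 461
 shift cm [12.29, -46.09, 0.81] turn rad 1.842  [yaw change -105.6 q6 -46.3 -> 17 ] dist mm 477
```

View pics/s29.png

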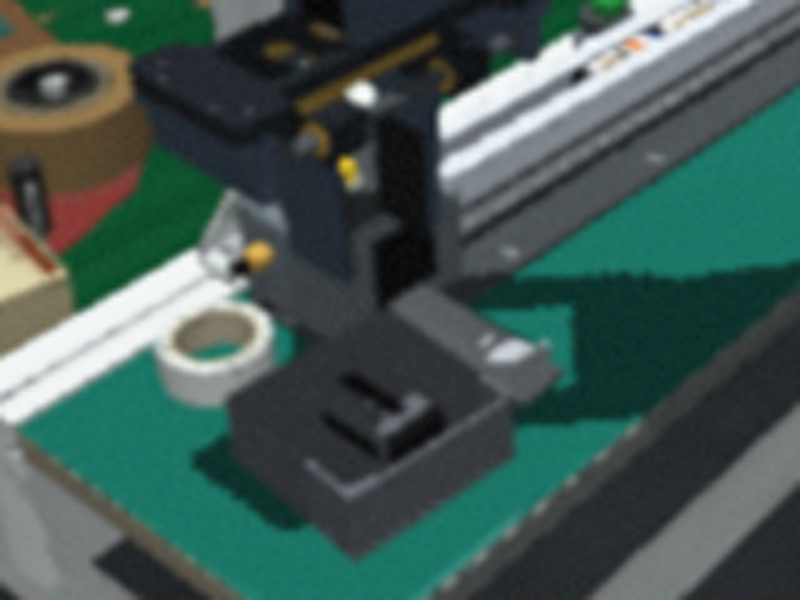

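View pics/t29.png

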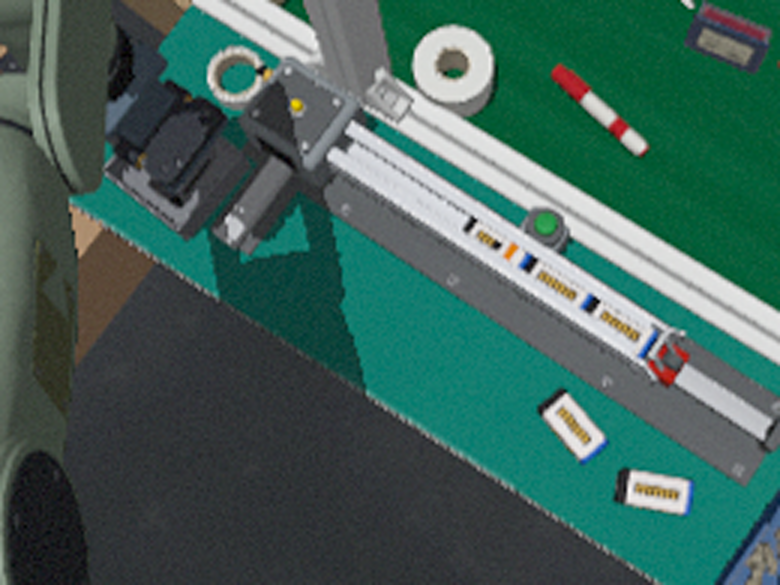

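>>> move_arm(
  moves=[
    [[0,-6,0],0.18,0.4],
    [[0,-12,0.2],0.36,0.4],
    [[0,-18,0.2],0.54,0.4],
    [[0,-24,0.4],0.72,0.4],
    [[0,-30,0.6],0.9,0.4],
    [[0,-36,0.6],1.08,0.4],
    [[1,-42,0.8],1.26,0.4],
    [[1.5,-46.1,0.8],1.44,0.4],
    [[1.5,-46.1,0.8],1.62,0.4],
    [[1.5,-46.1,0.8],1.8,0.4],
    [[1.5,-46.1,0.8],1.842,0.4],
    [[1.5,-46.1,0.8],1.842,0.4],
    [[1.5,-46.1,0.8],1.842,0.4],
  ],
  force=29,
)

```text
time_s: 51.6
ee_pos: [423.4, -242.7, 189.4]
ee_rot: [-76.2, 89.9, 146.8]
force: [-0.2, -0.8, 0.4]
gripper_width: 64.0
```

```bash
python3 - <<'E'
from plan import *
where()
f=viewer.grab_frame("side"); crop(f,200,120,360,240,5,"s30")
plan(423.6,-242.9,82,43.2+90)
E
```

```text
t 51.6 ee [423.4, -242.7, 189.4] jaw -46.94 st [106.2, 99.8] F [-0.2, -0.8, 0.4] w 64.0 q [-31.0, 16.0, 109.0, 0.0, 55.0, 16.0]
 shift cm [10.76, 0.03, 0.0] turn rad -0.003  [yaw change 0.1 q6 15.8 -> 17 ] dist mm 108
```

View pics/s30.png

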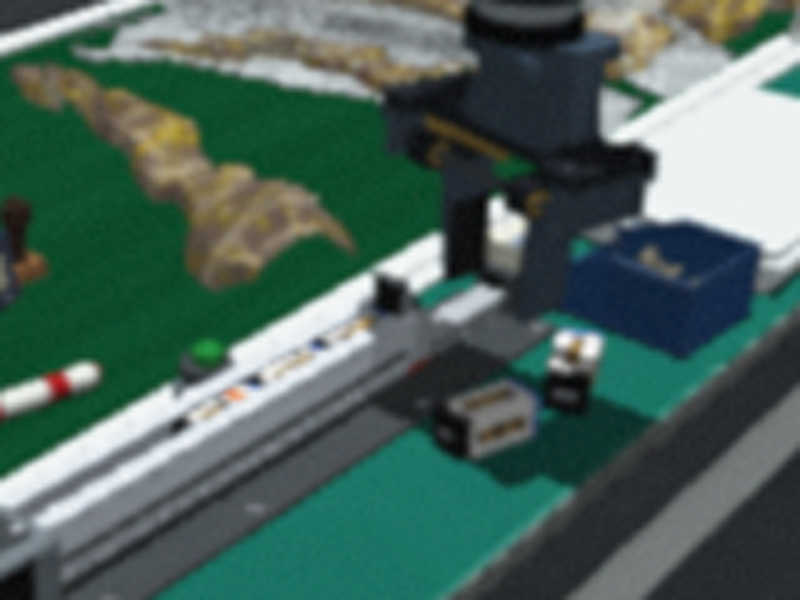

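>>> move_arm(
  moves=[
    [[3,0,0],0,0.25],
    [[7,0,0],0,0.25],
    [[9.5,0,0],0,0.25],
    [[10.7,0,0],0,0.25],
    [[10.7,0,0],0,0.25],
    [[10.7,0,0],0,-1],
    [[10.7,0,0],0,-1],
    [[10.7,0,0],0,-1],
    [[10.7,0,0],0,-1],
    [[10.7,0,0],0,-1],
    [[10.7,0,0],0,-1],
    [[8,0,0],0,-1],
    [[4,0,0],0,-1],
    [[1.5,0,0],0,-1],
    [[1.5,0,0],0,-1],
  ],
  force=29,
)

```text
time_s: 53.52
ee_pos: [424.6, -243.4, 176.6]
ee_rot: [107.1, 89.8, -29.9]
force: [-0.1, -0.3, -0.9]
gripper_width: 31.8
```

```bash
python3 - <<'E'
from plan import *
where()
f=viewer.grab_frame("side"); crop(f,200,120,360,240,5,"s31")
plan(*xy(128,0),168,148.6);plan(*xy(128,0),149,148.6)
E
```

```text
t 53.52 ee [424.6, -243.4, 176.6] jaw -46.98 st [106.1, 98.5] F [-0.1, -0.3, -0.9] w 31.8 q [-31.0, 17.0, 110.0, 0.0, 52.0, 16.0]
 shift cm [0.73, 8.99, -4.78] turn rad -0.272  [yaw change 15.6 q6 15.8 -> 3 ] dist mm 102
 shift cm [2.63, 8.99, -4.77] turn rad -0.272  [yaw change 15.6 q6 15.8 -> 3 ] dist mm 105
```

View pics/s31.png

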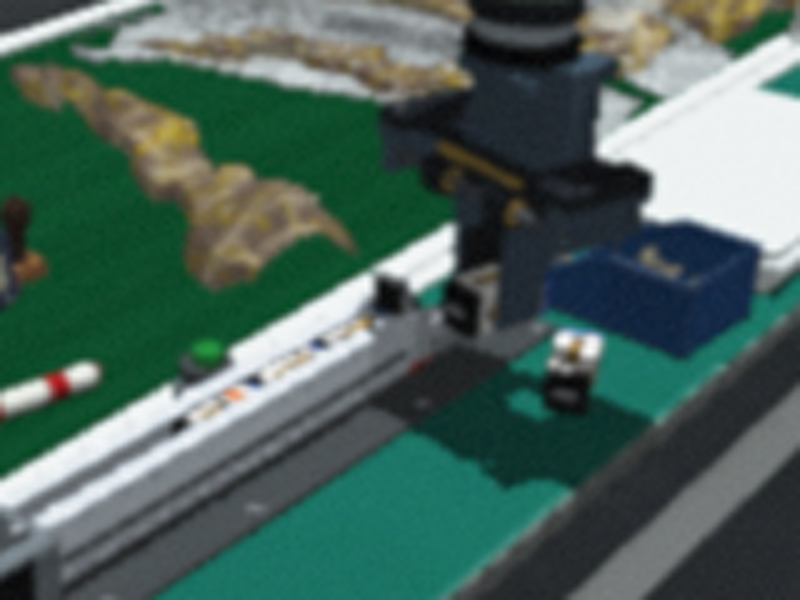

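>>> move_arm(
  moves=[
    [[0,3,-3],-0.14,-1],
    [[0,6,-4.8],-0.272,-1],
    [[0,9,-4.8],-0.272,-1],
    [[0,9,-4.8],-0.272,-1],
    [[0,9,-4.8],-0.272,-1],
    [[1.5,9,-4.8],-0.272,-1],
    [[2.6,9,-4.8],-0.272,-1],
    [[2.6,9,-4.8],-0.272,-1],
    [[2.6,9,-4.8],-0.272,-1],
  ],
)

```text
time_s: 54.7
ee_pos: [520.3, -276.0, 149.2]
ee_rot: [129.7, 90.0, 8.3]
force: [-0.2, 0.9, -0.3]
gripper_width: 32.3
```

```bash
python3 - <<'E'
from plan import *
chk("s32",(240,130)); plan(*xy(123,0),149,148.6)
E
```

```text
t 54.7 ee [520.3, -276.0, 149.2] jaw -31.39 st [128.2, -0.3] F [-0.2, 0.9, -0.3] w 32.3 q [-29.0, 27.0, 99.0, 0.0, 54.0, 2.0]
pred nose [[220.0, 477.0], [296.0, 506.0], [217.0, 562.0], [292.0, 592.0]]
 shift cm [0.05, -0.04, 0.52] turn rad 0.0  [yaw change -0.0 q6 2.3 -> 3 ] dist mm 5
```

View pics/s32.png

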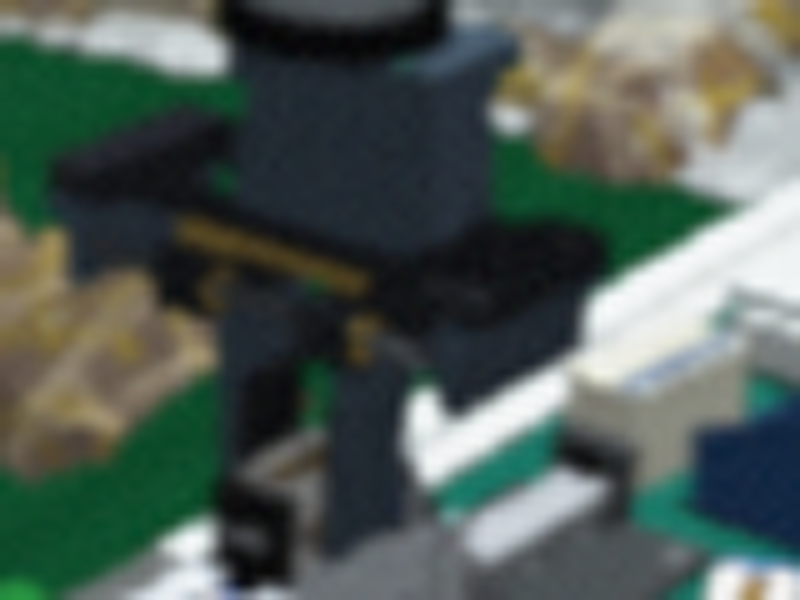

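Same alignment as before; push.

>>> move_arm(
  moves=[
    [[0,0,0.4],0,-1],
    [[0,0,0.6],0,-1],
    [[0,0,0.9],0,-1],
    [[0,0,1.2],0,-1],
    [[0,0,1.5],0,-1],
    [[0,0,1.8],0,-1],
    [[0,0,2.1],0,-1],
    [[0,0,2.4],0,-1],
    [[0,0,2.7],0,-1],
    [[0,0,3.0],0,-1],
    [[0,0,3.3],0,-1],
    [[0,0,3.6],0,-1],
    [[0,0,3.9],0,-1],
    [[0,0,4.2],0,-1],
    [[0,0,4.5],0,-1],
    [[0,0,4.8],0,-1],
    [[0,0,5.1],0,-1],
    [[0,0,5.4],0,-1],
    [[0,0,5.7],0,-1],
    [[0,0,6.0],0,-1],
  ],
)

```text
time_s: 57.25
ee_pos: [490.4, -325.2, 149.6]
ee_rot: [174.9, 89.7, 53.5]
force: [5.3, 9.4, 1.3]
gripper_width: 31.8
```

```bash
python3 - <<'E'
from plan import *
chk("s33")
E
```

```text
t 57.25 ee [490.4, -325.2, 149.6] jaw -31.48 st [70.7, -0.3] F [5.3, 9.4, 1.3] w 31.8 q [-35.0, 26.0, 99.0, 0.0, 54.0, -4.0]
pred nose [[175.0, 221.0], [250.0, 248.0], [171.0, 304.0], [245.0, 332.0]]
```

View pics/s33.png

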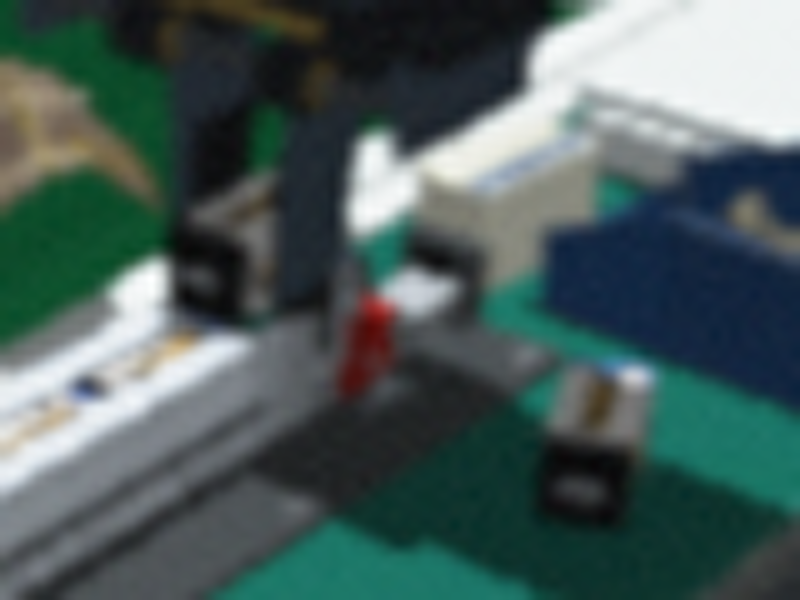

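>>> move_arm(
  moves=[
    [[0,0,0.3],0,-1],
    [[0,0,0.6],0,-1],
    [[0,0,0.9],0,-1],
    [[0,0,1.2],0,-1],
    [[0,0,1.5],0,-1],
    [[0,0,1.8],0,-1],
    [[0,0,2.1],0,-1],
    [[0,0,2.4],0,-1],
    [[0,0,2.7],0,-1],
    [[0,0,2.9],0,-1],
    [[0,0,3.0],0,-1],
  ],
)

```text
time_s: 58.68
ee_pos: [474.9, -350.5, 149.6]
ee_rot: [176.6, 89.7, 55.1]
force: [5.7, 9.7, 2.7]
gripper_width: 32.2
```

```bash
python3 - <<'E'
from plan import *
chk("s34",(260,150))
E
```

```text
t 58.67 ee [474.9, -350.5, 149.6] jaw -31.48 st [41.0, -0.3] F [5.7, 9.7, 2.7] w 32.2 q [-38.0, 27.0, 99.0, 0.0, 55.0, -6.0]
pred nose [[176.0, 194.0], [250.0, 221.0], [172.0, 276.0], [245.0, 303.0]]
```

View pics/s34.png

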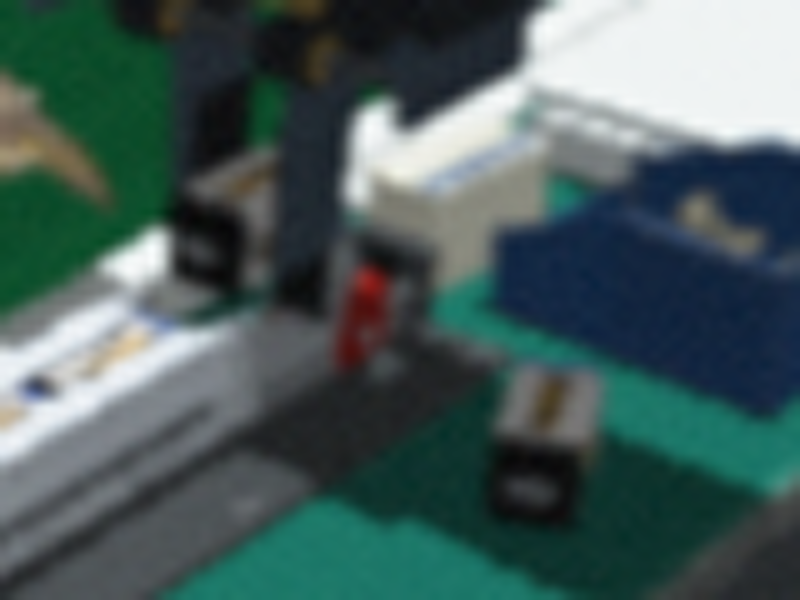

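Identical to the previous run. Lower.

>>> move_arm(
  moves=[
    [[0.4,0,0],0,-1],
    [[0.8,0,0],0,-1],
    [[1.2,0,0],0,-1],
    [[1.6,0,0],0,-1],
    [[2.0,0,0],0,-1],
    [[2.4,0,0],0,-1],
    [[2.8,0,0],0,-1],
    [[3.2,0,0],0,-1],
    [[3.6,0,0],0,-1],
    [[4.0,0,0],0,-1],
    [[4.0,0,0],0,-1],
  ],
)

```text
time_s: 60.1
ee_pos: [475.2, -351.0, 109.7]
ee_rot: [160.6, 89.7, 39.1]
force: [6.0, 8.8, 0.9]
gripper_width: 31.8
```

```bash
python3 - <<'E'
from plan import *
chk("s35",(260,150))
E
```

```text
t 60.1 ee [475.2, -351.0, 109.7] jaw -31.47 st [40.7, -0.9] F [6.0, 8.8, 0.9] w 31.8 q [-38.0, 29.0, 101.0, 0.0, 50.0, -6.0]
pred nose [[171.0, 296.0], [244.0, 324.0], [166.0, 376.0], [239.0, 404.0]]
```

View pics/s35.png

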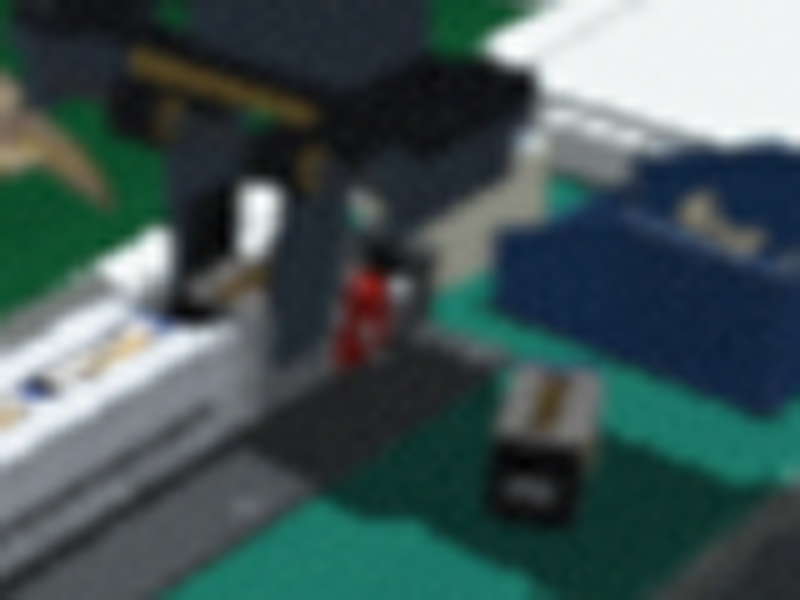

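>>> move_arm(
  moves=[
    [[0.15,0,0],0,-1],
    [[0.25,0,0],0,-1],
    [[0.25,0,0],0,0.05],
    [[0.25,0,0],0,0.05],
    [[0.25,0,0],0,0.05],
    [[0.25,0,0],0,0.05],
    [[0.25,0,0],0,0.05],
    [[0.25,0,0],0,0.05],
    [[0.25,0,0],0,0.05],
    [[0.25,0,0],0,0.05],
    [[0.25,0,0],0,0.05],
    [[-4,0,0],0,0.05],
    [[-8,0,0],0,0.05],
    [[-9,-4,-4],0,0.05],
    [[-9,-8,-10],0,0.05],
    [[-9,-10,-16],0,0.05],
    [[-9,-10,-22],0,0.05],
    [[-9,-10,-22],0,0.05],
  ],
)

```text
time_s: 62.4
ee_pos: [503.9, -109.9, 199.5]
ee_rot: [137.0, 89.9, 15.9]
force: [0.2, -0.7, 0.8]
gripper_width: 47.7
```

```bash
python3 - <<'E'
from plan import *
where()
f=viewer.grab_frame("top"); r=find("top",f)
crop(f,130,100,390,295,3,"t36")
c,a=r[0][0],r[0][1]
plan(c[0],c[1],195,a+90);plan(c[0],c[1],82,a+90)
E
```

```text
t 62.4 ee [503.9, -109.9, 199.5] jaw -31.11 st [261.4, 100.3] F [0.2, -0.7, 0.8] w 47.7 q [-14.0, 18.0, 105.0, 0.0, 57.0, 17.0]
cart [365.5, -322.2] white c [365.1, -322.3] nose 82.6 82.6 orange 0 [56.8, 33.2]
 shift cm [0.42, -0.87, 25.22] turn rad -0.415  [yaw change 23.8 q6 17.5 -> -34 ] dist mm 252
 shift cm [11.72, -0.88, 25.23] turn rad -0.415  [yaw change 23.8 q6 17.5 -> -34 ] dist mm 278
```

View pics/t36.png

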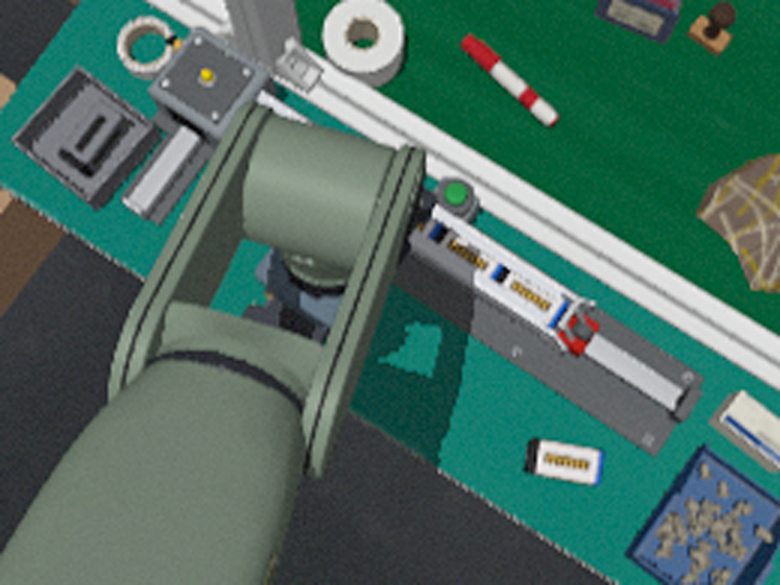

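```bash
python3 - <<'E'
from plan import *
for z in (0,60): print(ray("top",[(340,283),(365,249)],z).round(0).tolist())
E
```

```text
[[287.0, -388.0, 0.0], [385.0, -460.0, 0.0]]
[[288.0, -377.0, 60.0], [382.0, -444.0, 60.0]]
```

>>> move_arm(
  moves=[
    [[0,-0.3,6],-0.1,0.25],
    [[0,-0.5,12],-0.25,0.25],
    [[0,-0.9,18],-0.415,0.25],
    [[0,-0.9,24],-0.415,0.25],
    [[0.4,-0.9,25.2],-0.415,0.25],
    [[0.4,-0.9,25.2],-0.415,0.25],
    [[0.4,-0.9,25.2],-0.415,0.25],
  ],
  force=29,
)

```text
time_s: 63.32
ee_pos: [363.9, -322.7, 195.1]
ee_rot: [-156.7, 90.0, 105.7]
force: [-0.7, 0.7, -0.8]
gripper_width: 56.7
```

```bash
python3 - <<'E'
from plan import *
where()
f=viewer.grab_frame("side"); crop(f,230,110,390,230,5,"s37")
plan(365.5,-322.1,82,82.6+90)
E
```

```text
t 63.33 ee [363.9, -322.7, 195.1] jaw -7.59 st [6.9, 108.9] F [-0.7, 0.7, -0.8] w 56.7 q [-43.0, 15.0, 109.0, 0.0, 55.0, -35.0]
 shift cm [11.32, 0.13, -0.05] turn rad -0.002  [yaw change 0.1 q6 -35.4 -> -34 ] dist mm 113
```

View pics/s37.png

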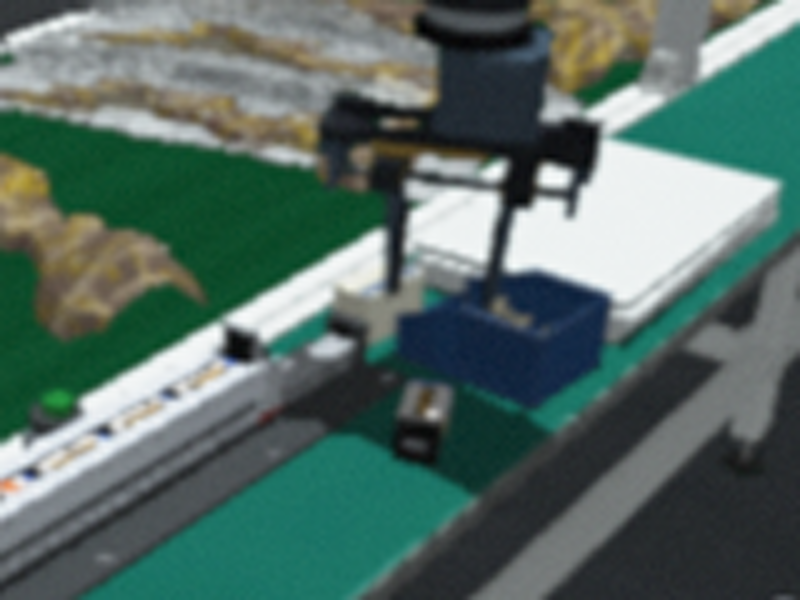

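>>> move_arm(
  moves=[
    [[3,0.1,0],0,0.25],
    [[7,0.1,0],0,0.25],
    [[10,0.1,0],0,0.25],
    [[11.3,0.1,0],0,0.25],
    [[11.3,0.1,0],0,0.25],
    [[11.3,0.1,0],0,-1],
    [[11.3,0.1,0],0,-1],
    [[11.3,0.1,0],0,-1],
    [[11.3,0.1,0],0,-1],
    [[11.3,0.1,0],0,-1],
    [[11.3,0.1,0],0,-1],
    [[8,0.1,0],0,-1],
    [[4,0.1,0],0,-1],
    [[0.5,0.1,0],0,-1],
    [[0.5,0.1,0],0,-1],
  ],
  force=29,
)

```text
time_s: 65.25
ee_pos: [365.6, -324.4, 192.6]
ee_rot: [55.3, 89.7, -42.3]
force: [0.1, 0.0, 0.3]
gripper_width: 31.5
```

```bash
python3 - <<'E'
from plan import *
where()
f=viewer.grab_frame("side"); crop(f,230,110,390,230,5,"s38")
plan(*xy(128,0),187,148.6);plan(*xy(128,0),149,148.6)
plan(*xy(128,60),187,148.6)
E
```

```text
t 65.25 ee [365.6, -324.4, 192.6] jaw -7.63 st [6.3, 106.6] F [0.1, 0.0, 0.3] w 31.5 q [-43.0, 16.0, 109.0, 0.0, 55.0, -35.0]
 shift cm [0.4, 14.75, -6.78] turn rad 0.415  [yaw change -23.8 q6 -35.3 -> 3 ] dist mm 162
 shift cm [4.2, 14.75, -6.78] turn rad 0.415  [yaw change -23.8 q6 -35.3 -> 3 ] dist mm 168
 shift cm [0.39, 9.26, -9.2] turn rad 0.415  [yaw change -23.8 q6 -35.3 -> 4 ] dist mm 131
```

View pics/s38.png

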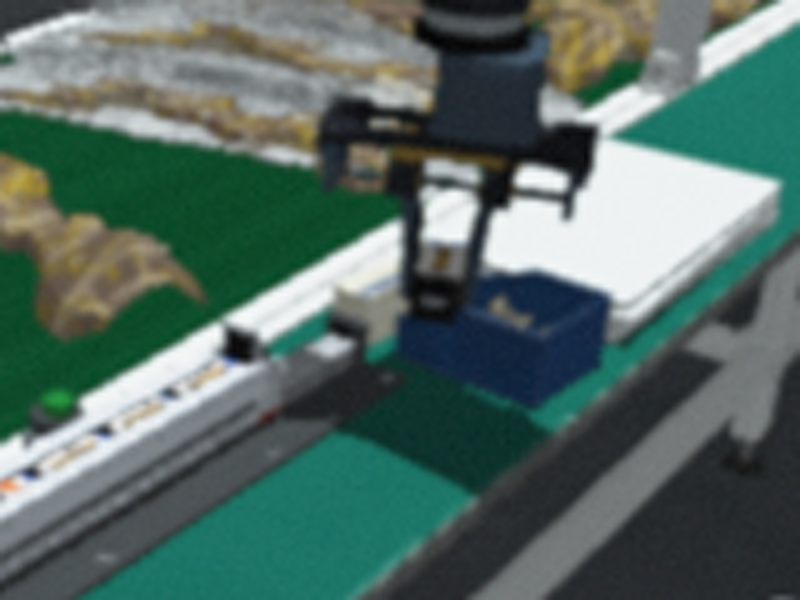

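>>> move_arm(
  moves=[
    [[0,5,-5],0.15,-1],
    [[0,9.2,-9.2],0.3,-1],
    [[0.4,14.7,-6.8],0.415,-1],
    [[0.4,14.7,-6.8],0.415,-1],
    [[0.4,14.7,-6.8],0.415,-1],
    [[2,14.7,-6.8],0.415,-1],
    [[3.4,14.7,-6.8],0.415,-1],
    [[4.2,14.7,-6.8],0.415,-1],
    [[4.2,14.7,-6.8],0.415,-1],
    [[4.2,14.7,-6.8],0.415,-1],
  ],
)

```text
time_s: 66.55
ee_pos: [519.6, -275.7, 148.5]
ee_rot: [99.1, 90.0, -22.3]
force: [0.1, -0.5, -0.1]
gripper_width: 31.9
```

```bash
python3 - <<'E'
from plan import *
chk("s39",(240,130)); plan(*xy(123,0),149,148.6)
E
```

```text
t 66.55 ee [519.6, -275.7, 148.5] jaw -31.4 st [128.1, 0.5] F [0.1, -0.5, -0.1] w 31.9 q [-29.0, 27.0, 99.0, 0.0, 54.0, 2.0]
pred nose [[220.0, 479.0], [296.0, 508.0], [217.0, 564.0], [292.0, 594.0]]
 shift cm [-0.03, 0.04, 0.51] turn rad 0.0  [yaw change -0.0 q6 2.3 -> 3 ] dist mm 5
```

View pics/s39.png

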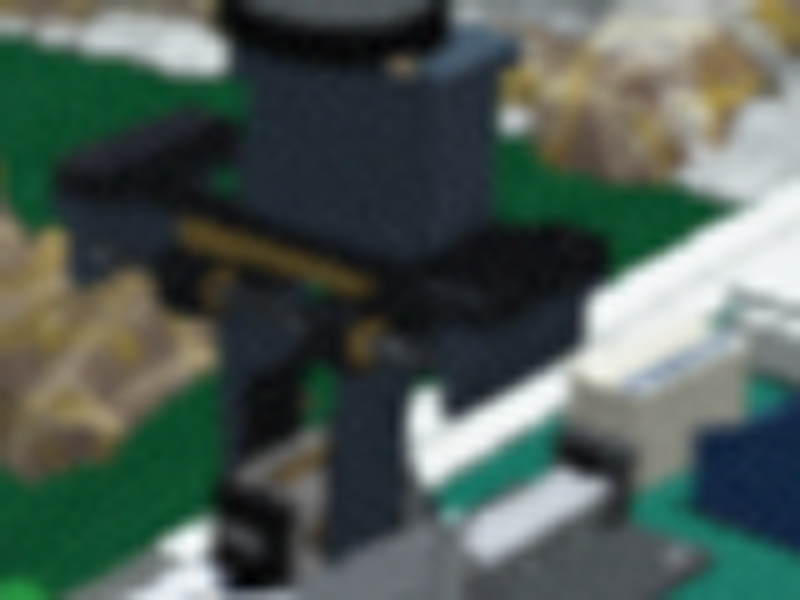

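>>> move_arm(
  moves=[
    [[0,0,0.4],0,-1],
    [[0,0,0.6],0,-1],
    [[0,0,0.9],0,-1],
    [[0,0,1.2],0,-1],
    [[0,0,1.5],0,-1],
    [[0,0,1.8],0,-1],
    [[0,0,2.1],0,-1],
    [[0,0,2.4],0,-1],
    [[0,0,2.7],0,-1],
    [[0,0,3.0],0,-1],
    [[0,0,3.3],0,-1],
    [[0,0,3.6],0,-1],
    [[0,0,3.9],0,-1],
    [[0,0,4.2],0,-1],
    [[0,0,4.5],0,-1],
    [[0,0,4.8],0,-1],
    [[0,0,5.1],0,-1],
    [[0,0,5.4],0,-1],
    [[0,0,5.7],0,-1],
    [[0,0,6.0],0,-1],
  ],
)

```text
time_s: 69.1
ee_pos: [489.5, -324.8, 148.5]
ee_rot: [176.8, 89.7, 55.3]
force: [4.1, 8.4, 1.1]
gripper_width: 32.0
```

```bash
python3 - <<'E'
from plan import *
chk("s40")
E
```

```text
t 69.1 ee [489.5, -324.8, 148.5] jaw -31.49 st [70.5, 0.7] F [4.1, 8.4, 1.1] w 32.0 q [-35.0, 26.0, 99.0, 0.0, 54.0, -4.0]
pred nose [[175.0, 224.0], [250.0, 251.0], [171.0, 307.0], [245.0, 335.0]]
```

View pics/s40.png

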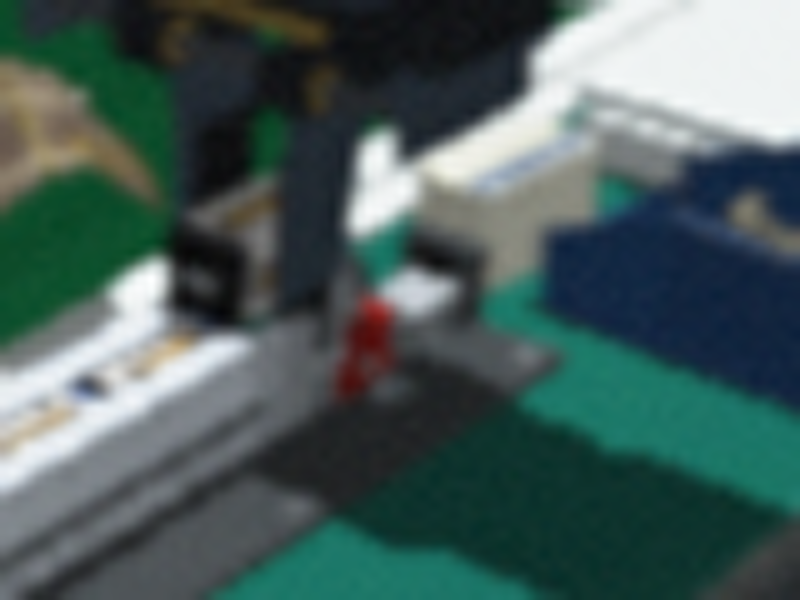

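>>> move_arm(
  moves=[
    [[0,0.05,0.3],0,-1],
    [[0,0.05,0.6],0,-1],
    [[0,0.05,0.9],0,-1],
    [[0,0.05,1.2],0,-1],
    [[0,0.05,1.5],0,-1],
    [[0,0.05,1.8],0,-1],
    [[0,0.05,2.1],0,-1],
    [[0,0.05,2.4],0,-1],
    [[0,0.05,2.7],0,-1],
    [[0,0.05,2.9],0,-1],
    [[0,0.05,3.0],0,-1],
  ],
)

```text
time_s: 70.53
ee_pos: [474.1, -350.1, 148.5]
ee_rot: [-172.3, 89.7, 66.2]
force: [4.6, 9.6, 1.9]
gripper_width: 31.8
```

```bash
python3 - <<'E'
from plan import *
chk("s41",(260,150))
E
```

```text
t 70.53 ee [474.1, -350.1, 148.5] jaw -31.5 st [40.9, 0.6] F [4.6, 9.6, 1.9] w 31.8 q [-38.0, 27.0, 99.0, 0.0, 54.0, -6.0]
pred nose [[176.0, 197.0], [251.0, 223.0], [172.0, 279.0], [245.0, 306.0]]
```

View pics/s41.png

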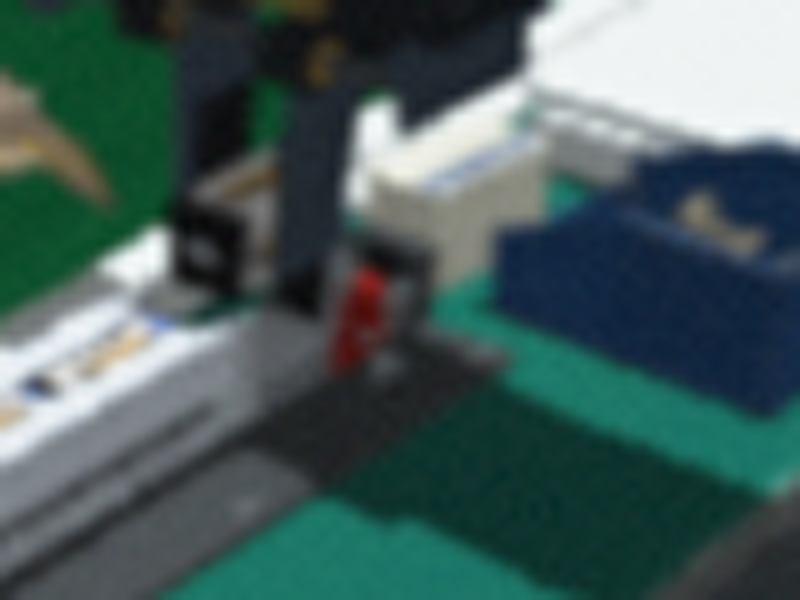

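>>> move_arm(
  moves=[
    [[0,0,0.3],0,-1],
    [[0.4,0,0.3],0,-1],
    [[0.8,0,0.3],0,-1],
    [[1.2,0,0.3],0,-1],
    [[1.6,0,0.3],0,-1],
    [[2.0,0,0.3],0,-1],
    [[2.4,0,0.3],0,-1],
    [[2.8,0,0.3],0,-1],
    [[3.2,0,0.3],0,-1],
    [[3.6,0,0.3],0,-1],
    [[3.9,0,0.3],0,-1],
    [[3.9,0,0.3],0,-1],
  ],
)

```text
time_s: 72.08
ee_pos: [473.2, -353.4, 109.9]
ee_rot: [159.1, 89.7, 37.6]
force: [6.6, 9.4, 2.0]
gripper_width: 31.9
```

```bash
python3 - <<'E'
from plan import *
chk("s42",(260,150))
E
```

```text
t 72.08 ee [473.2, -353.4, 109.9] jaw -31.48 st [37.6, -0.4] F [6.6, 9.4, 2.0] w 31.9 q [-38.0, 29.0, 101.0, 0.0, 50.0, -7.0]
pred nose [[176.0, 293.0], [249.0, 320.0], [172.0, 372.0], [244.0, 400.0]]
```

View pics/s42.png

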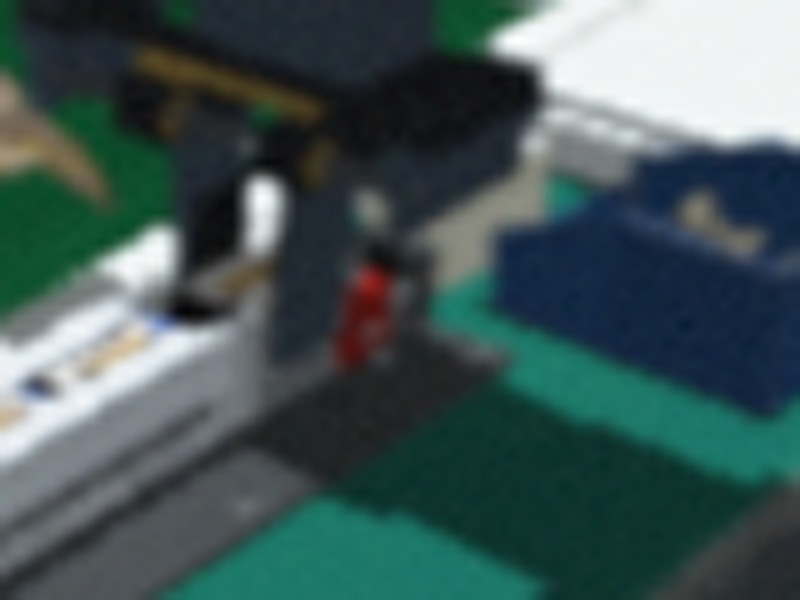

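>>> move_arm(
  moves=[
    [[0.15,0,0],0,-1],
    [[0.25,0,0],0,-1],
    [[0.25,0,0],0,0.05],
    [[0.25,0,0],0,0.05],
    [[0.25,0,0],0,0.05],
    [[0.25,0,0],0,0.05],
    [[0.25,0,0],0,0.05],
    [[0.25,0,0],0,0.05],
    [[0.25,0,0],0,0.05],
    [[0.25,0,0],0,0.05],
    [[0.25,0,0],0,0.05],
    [[-4,0,0],0,0.05],
    [[-8,0,0],0,0.05],
    [[-9,-5,-1],0,-1],
    [[-9,-10,-2],0,-1],
    [[-9,-10,-2],0,-1],
    [[-9,-10,-2],0,-1],
  ],
)

```text
time_s: 74.25
ee_pos: [397.1, -286.5, 199.7]
ee_rot: [86.2, 89.9, -35.2]
force: [-0.5, -0.1, 0.4]
gripper_width: 10.6
```

```bash
python3 - <<'E'
from plan import *
from scipy.optimize import least_squares
where()
ims={}
for n in ("top","side"):
    f=viewer.grab_frame(n); ims[n]=f
    up=cv2.resize(f,None,fx=4,fy=4,interpolation=cv2.INTER_CUBIC)
    hs=cv2.cvtColor(up,cv2.COLOR_RGB2HSV).astype(int)
    m=((hs[...,0]>50)&(hs[...,0]<72)&(hs[...,1]>130)&(hs[...,2]>110)).astype(np.uint8)
    k,l,s_,c=cv2.connectedComponentsWithStats(m)
    for i in range(1,k):
        if s_[i,4]>150:
            px=(c[i]+.5)/4-.5
            print(n,px.round(1),s_[i].tolist(),[ (z,st(ray(n,px,z))[0].tolist()) for z in (52,56,60)])
crop(ims["top"],130,100,390,295,3,"t43"); crop(ims["side"],140,140,340,290,4,"s43")
E
```

```text
t 74.25 ee [397.1, -286.5, 199.7] jaw -31.39 st [55.0, 99.5] F [-0.5, -0.1, 0.4] w 10.6 q [-37.0, 15.0, 109.0, 0.0, 56.0, -6.0]
top [281.4 164.1] [1113, 644, 29, 29, 647] [(52, [234.2, -43.7]), (56, [233.8, -42.7]), (60, [233.4, -41.7])]
side [241.1 189.4] [955, 752, 23, 14, 242] [(52, [206.3, -62.7]), (56, [211.8, -57.8]), (60, [217.4, -52.9])]
```

View pics/t43.png

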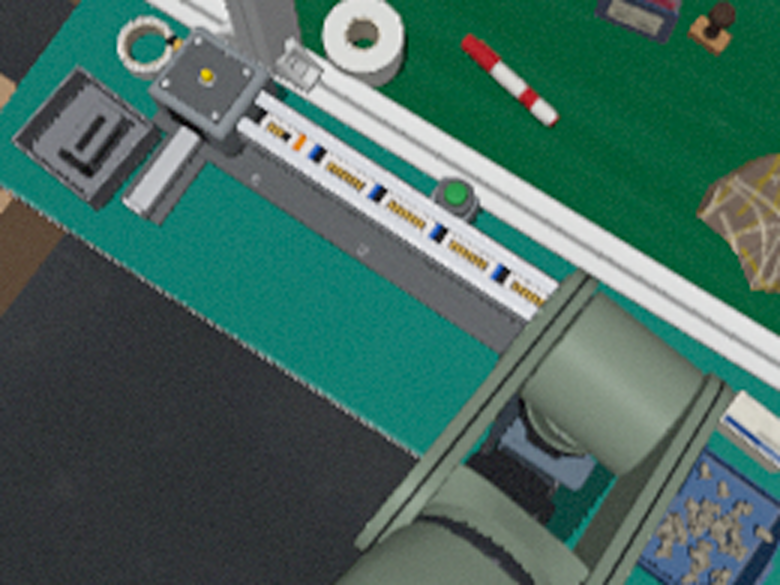

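View pics/s43.png

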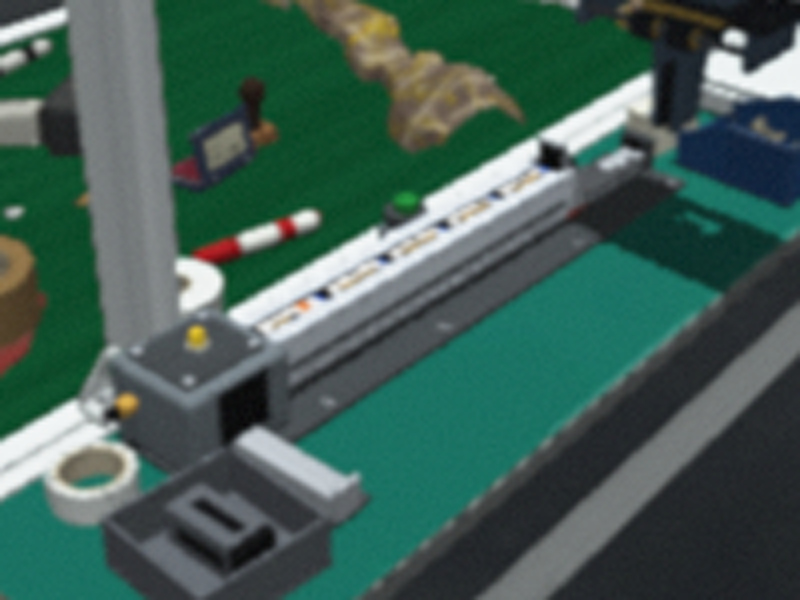

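```bash
python3 - <<'E'
from plan import *
plan(*xy(233.3,-43.5),175,148.6); plan(*xy(233.3,-43.5),148,148.6)
E
```

```text
shift cm [2.46, 14.23, -17.84] turn rad -0.0  [yaw change 0.0 q6 -5.8 -> 13 ] dist mm 230
 shift cm [5.16, 14.23, -17.84] turn rad -0.0  [yaw change 0.0 q6 -5.8 -> 13 ] dist mm 234
```

>>> move_arm(
  moves=[
    [[0,3.5,-4.5],0,-1],
    [[0,7,-9],0,-1],
    [[0,10.5,-13.5],0,-1],
    [[1,14.2,-17.8],0,-1],
    [[2.5,14.2,-17.8],0,-1],
    [[2.5,14.2,-17.8],0,-1],
    [[4,14.2,-17.8],0,-1],
    [[4,14.2,-17.8],0,-1],
    [[4,14.2,-17.8],0,-1],
  ],
)

```text
time_s: 75.47
ee_pos: [610.0, -208.6, 159.6]
ee_rot: [108.6, 90.0, -12.8]
force: [-0.5, -0.6, 0.9]
gripper_width: 0.4
```

```bash
python3 - <<'E'
from plan import *
where()
f=viewer.grab_frame("side"); crop(f,200,130,280,190,10,"s44") if 0 else crop(f,190,130,290,205,8,"s44")
plan(*xy(233.3,-43.5),145,148.6)
E
```

```text
t 75.47 ee [610.0, -208.6, 159.6] jaw -31.44 st [232.5, -41.7] F [-0.5, -0.6, 0.9] w 0.4 q [-20.0, 30.0, 90.0, 0.0, 59.0, 12.0]
 shift cm [1.49, 0.16, -0.06] turn rad -0.001  [yaw change 0.0 q6 11.5 -> 13 ] dist mm 15
```

View pics/s44.png

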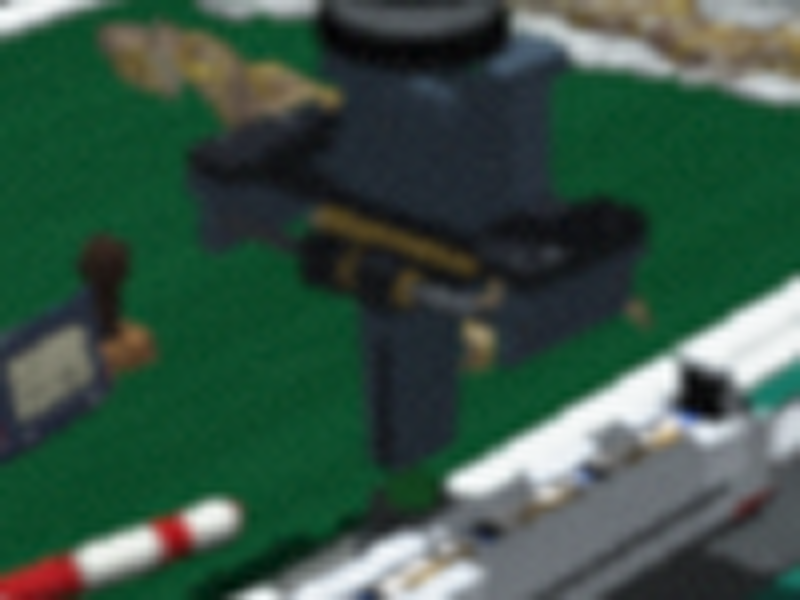

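>>> move_arm(
  moves=[
    [[0.4,0.15,0],0,-1],
    [[0.8,0.15,0],0,-1],
    [[1.0,0.15,0],0,-1],
    [[1.2,0.15,0],0,-1],
    [[1.2,0.15,0],0,-1],
  ],
)

```text
time_s: 76.15
ee_pos: [611.7, -208.9, 147.5]
ee_rot: [99.5, 90.0, -21.9]
force: [-0.2, 0.2, 2.7]
gripper_width: 0.3
```

>>> move_arm(
  moves=[
    [[0.2,0,0],0,-1],
    [[0.3,0,0],0,-1],
  ],
)

```text
time_s: 76.4
ee_pos: [611.7, -208.9, 144.5]
ee_rot: [106.2, 90.0, -15.2]
force: [-1.8, -0.2, 8.9]
gripper_width: 0.7
```

>>> move_arm(
  moves=[
    [[0.2,0,0],0,-1],
    [[0.3,0,0],0,-1],
  ],
)

```text
time_s: 76.65
ee_pos: [611.7, -208.9, 144.3]
ee_rot: [102.4, 89.9, -19.0]
force: [-6.3, 1.3, 21.0]
gripper_width: 0.5
```

```bash
python3 - <<'E'
from plan import *
where()
f=viewer.grab_frame("side"); crop(f,190,130,290,205,8,"s45")
f=viewer.grab_frame("top"); crop(f,230,120,330,195,8,"t45")
E
```

```text
t 76.65 ee [611.7, -208.9, 144.3] jaw -31.4 st [233.1, -43.3] F [-6.3, 1.3, 21.0] w 0.5 q [-20.0, 31.0, 91.0, 0.0, 58.0, 12.0]
```

View pics/s45.png

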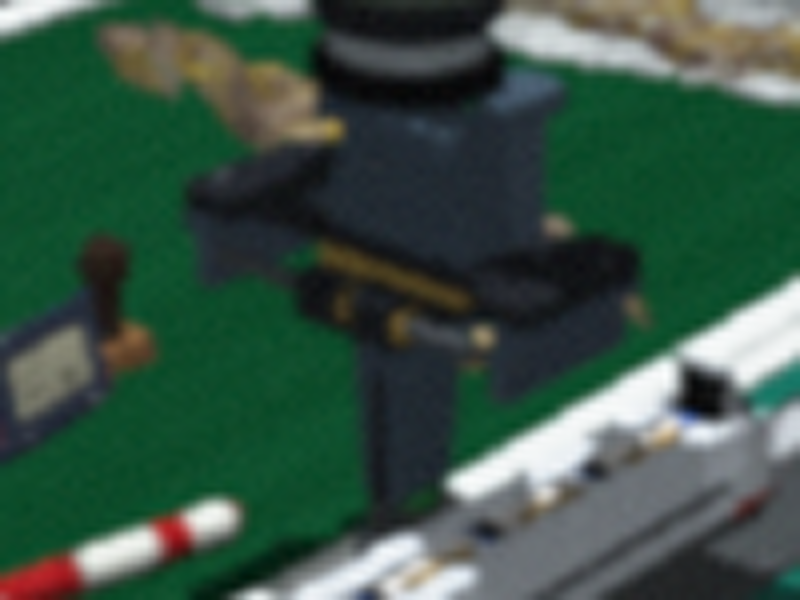

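View pics/t45.png

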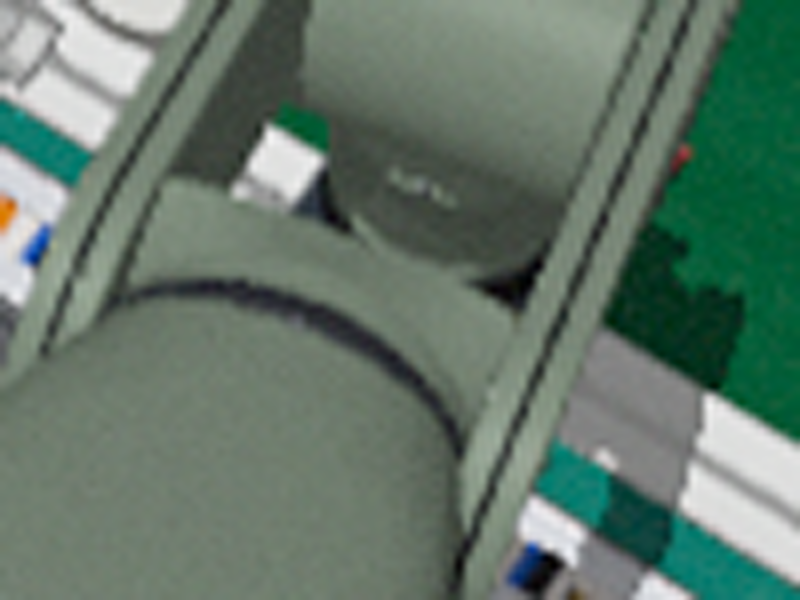

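>>> move_arm(
  moves=[
    [[-1,0,0],0,-1],
    [[-4,0,0],0,-1],
    [[-8,0,0],0,-1],
    [[-9,-5,0],0,-1],
    [[-9,-10,4],0,-1],
    [[-9,-14,10],0,-1],
    [[-9,-14,16],0,-1],
    [[-9,-14,22],0,-1],
    [[-9,-14,22],0,-1],
    [[-9,-14,22],0,-1],
  ],
)

```text
time_s: 78.0
ee_pos: [377.5, -323.7, 230.8]
ee_rot: [-143.9, 89.9, 94.6]
force: [0.5, 0.1, -0.8]
gripper_width: 0.2
```

```bash
python3 - <<'E'
from plan import *
where()
f=viewer.grab_frame("top"); crop(f,130,90,390,285,3,"t46")
f=viewer.grab_frame("side"); crop(f,140,140,340,290,4,"s46"); crop(f,255,160,335,220,10,"s46m")
E
```

```text
t 78.0 ee [377.5, -323.7, 230.8] jaw -31.48 st [13.1, 96.8] F [0.5, 0.1, -0.8] w 0.2 q [-42.0, 14.0, 105.0, 0.0, 61.0, -11.0]
```

View pics/t46.png

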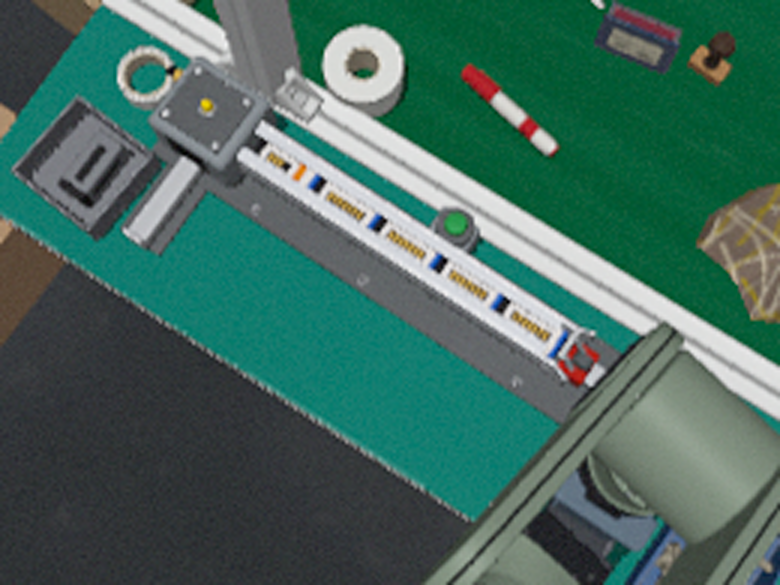

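View pics/s46.png

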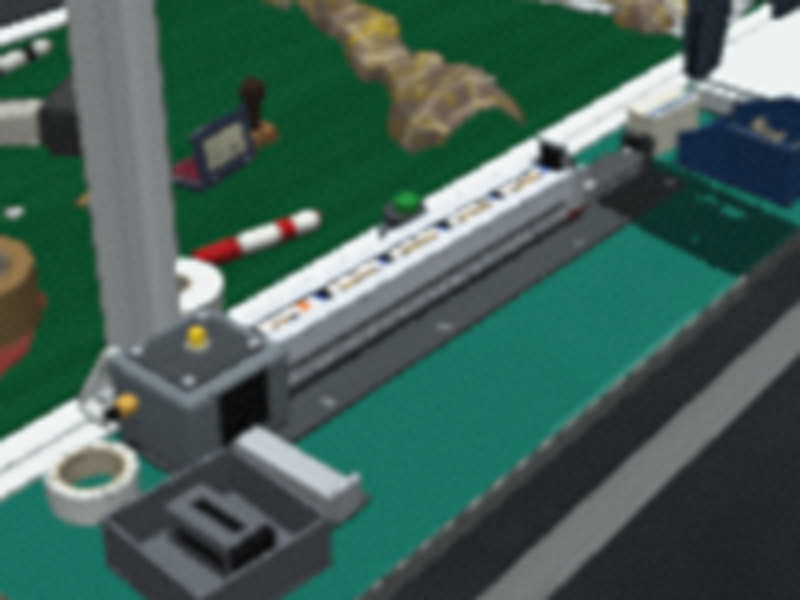

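View pics/s46m.png

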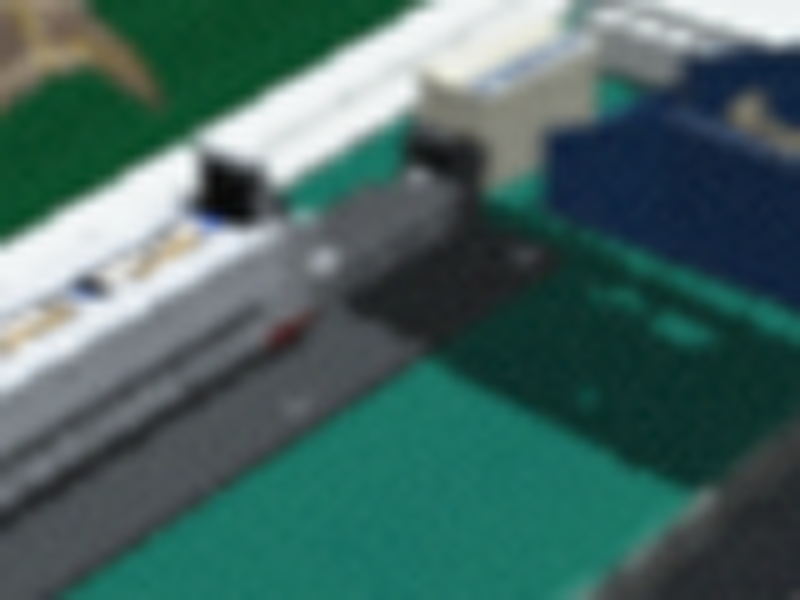

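```bash
python3 -c "
from workcell import env
print(env.job_done())"
```

```text
the job is handed in; nothing more can be done
None
```

The job is done and handed in at about 78 s of the 210 s allowed. I loaded all five white cartridges nose first, the orange-banded one before the others. The grey spent cartridge is in the tray, and I pressed the green button last.

**Final checks**
- **Tube:** the last pictures show the five cartridges in a row in the sight slot, with the orange band at the setting-head end.
- **Pusher:** it is back in its home position, at the same place in the picture as at the start.
- **Tray and rest:** the spent cartridge lies in the tray and the discharge rest is empty.
- **Table:** the carton and tape roll were not touched, and the arm stands clear with about 0 N on it.
- **Button:** I could not read its travel directly. The fingers stopped after about 4–6 mm with 21 N on the wrist, so it was bottomed. The last picture shows it standing out again.

**What went wrong or disagreed**
- **Slip on the first cartridge:** it slid about 30 mm in the grip on its first push against the pusher, at 26 N. I set it back on the table, gripped it again at 29 N, pushed more slowly, and it loaded properly. The other four did not slip.
- **Side camera:** pictures of the gripped cartridge read about 2 pixels off from the arm's position, so I went by the arm position and the force. Pusher travel is therefore only known to within a few millimetres. I estimate 75–85 mm, and no force spike suggested it hit its end stop.

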